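# Load the sample magazine and put the gap gauges away

## Robot

A 6-joint arm with a two-finger parallel gripper is mounted at the origin on the work surface. World frame = base frame: x ahead of the robot, y to its left, z up, the work surface at z = 0. Lengths are in m, angles in rad, forces in N, time in s.
With the tool pointing down it reaches from about 0.325 to 0.775 m from the base axis. Payload 5.5 kg.
Tool frame: the origin (TCP) lies midway between the tips of the shut fingers; the grasp point (between the pads) lies 19 mm behind it; x points along the fingers, y is the direction in which the jaws open and shut, and the axes are right-handed (so a half turn about x gives the same grasp; the last joint's range is limited). The gripper opens to 85 mm and grips with 20 to 120 N. Pads are 22 mm wide; open, the fingers measure 114 mm over their backs; the gripper's body (76 mm by 85 mm) begins 54 mm behind the grasp point. The pads swing forward as they close: fully open they stand 13 mm farther back than shut.
Start: joints at [1.231, 0.091, 1.231, -0, 1.82, -0.057], TCP at [0.167, 0.576, 0.231] pointing down, gripper open.
Joint ranges: [-2.87, 2.87], [-0.86, 2.18], [0.17, 2.46], [-1.51, 4.65], [0.06, 2.69], [-2.65, 2.65]. Speed limits (rad/s): [2.57, 2.57, 3.01, 3.14, 3.14, 3.14].

## Interface

Orientations are given as a 3x3 rotation matrix whose columns are the frame's x, y, z axes.
In Python, from cell import sensors, grab_frame, r gives the robot as it stands.
- The arm moves only by the tool play_rows, never from a script. Its argument "series" is a list that holds one entry, the list of rows, each a list of 4 numbers: the shift along the tool's x, y, z in mm, then the turn about the tool's x in rad. In form: [[[x, y, z, turn], ...]]. A call has 1 to 12 rows; each row shifts and turns the pose as measured when the row begins, along the tool's axes as they then stand; what a row does not reach is not made up. A row lasts 1/12 s, in which the tool goes at most 41.7 mm and 7.16 degrees, less where a joint would pass 70% of its speed; a pose out of reach is approached as far as the arm can. A call with a gripper value outside its range is refused whole. "jaw" is the opening, from 0 (shut) to 1 (fully open), set as the call begins (left out, the last holds). The fingers move at their own pace and stop on an object; "force" is the grip in N (left out, the last holds). Time passes only in rows, so rows that do not move let the fingers close. It gives the time, the measured TCP pose, the force and the opening at its end, in the units of the state.
- sensors.observe(): the state, without advancing time (a new reading comes with each control period).
- grab_frame(name): name is "side" or "top"; returns a dict with "color" (400x640x3 uint8, red, green, blue), "z_map" (400x640 float32, m along the optical axis (not along the pixel's ray), 0 where there is no reading), "vfov" (degrees; the focal length in pixels is half the picture's height over the tangent of half this angle, whatever the lens; pixels are square), "cx", "cy" (the principal point, pixels), "rvec" (rotation vector, rad) and "tvec" (3), from world to camera coordinates, as OpenCV has them. Camera axes: x right, y down, z forward; pixel columns grow to the right and rows downward; lengths in m; the calibration is good to about 2 mm. A picture is of the moment at which its call begins.
- r.job_done(): hands the job in, once; it reports no verdict.
The state is a dict: "time": time; "joint_positions": joint angles; "qvel": joint speeds; "effort": joint torques, N m; "tool_pos": TCP position; "eef_rot": TCP orientation; "wrist_force": force on the tool from outside, world axes, zero at the start; "ft_torque": the same for the moment, N m; "finger_gap": finger opening in m.
Only numpy, scipy, OpenCV 4.12 (cv2) and the standard library are available. Lean on these libraries where they do the work, as an engineer would, in place of code of your own. Each camera call takes 0.05 s, during which the arm holds its last target.

## Task

Slide every white sample cassette lying on the bench fully home into the magazine, one to a slot, any slots; only when all are in, throw the clamp lever right over to its far side. Also slide the two flat metal gap gauges fully home into their own holders, the wide one in the wide slot and the narrow one in the narrow slot, before or after. Leave the other things on the bench where they are.

Things in the scene. Friction and masses are not known exactly. Their poses are not given: they have to be found in the camera images.
- cassette1: Sample cassette, may be absent: flat white plate 90 mm long (x), 46 wide (y), 8 thick, with an upright grey grip fin on its centre 60 mm long (x), 14 thick (y), from 8 to 54 mm height. 0.07 to 0.12 kg. Same either way round. Origin: centre of the underside; z up. Starts flat on the bench. Hold the fin with fingertips at least 11 mm above the plate so that they pass over the slot's lips
- cassette2: Sample cassette, may be absent: flat white plate 90 mm long (x), 46 wide (y), 8 thick, with an upright grey grip fin on its centre 60 mm long (x), 14 thick (y), from 8 to 54 mm height. 0.07 to 0.12 kg. Same either way round. Origin: centre of the underside; z up. Starts flat on the bench. Hold the fin with fingertips at least 11 mm above the plate so that they pass over the slot's lips
- cassette3: Sample cassette, may be absent: flat white plate 90 mm long (x), 46 wide (y), 8 thick, with an upright grey grip fin on its centre 60 mm long (x), 14 thick (y), from 8 to 54 mm height. 0.07 to 0.12 kg. Same either way round. Origin: centre of the underside; z up. Starts flat on the bench. Hold the fin with fingertips at least 11 mm above the plate so that they pass over the slot's lips
- cassette4: Sample cassette, may be absent: flat white plate 90 mm long (x), 46 wide (y), 8 thick, with an upright grey grip fin on its centre 60 mm long (x), 14 thick (y), from 8 to 54 mm height. 0.07 to 0.12 kg. Same either way round. Origin: centre of the underside; z up. Starts flat on the bench. Hold the fin with fingertips at least 11 mm above the plate so that they pass over the slot's lips
- gauge_wide: Flat gap gauge: bright metal blade 140 mm long (x), 52 wide (y), 6 thick, with an upright black grip fin on its centre 60 mm long (x), 14 thick (y), from 6 to 52 mm height. 0.09 to 0.16 kg. Same either way round. Origin: centre of the underside; z up. Starts flat on the bench. Hold the fin with fingertips at least 11 mm above the blade so that they pass over the holder's lips
- gauge_narrow: Flat gap gauge: bright metal blade 140 mm long (x), 40 wide (y), 6 thick, with an upright black grip fin on its centre 60 mm long (x), 14 thick (y), from 6 to 52 mm height. 0.09 to 0.16 kg. Same either way round. Origin: centre of the underside; z up. Starts flat on the bench. Hold the fin with fingertips at least 11 mm above the blade so that they pass over the holder's lips
- magazine: Fixed grey sample magazine with aluminium rails: four open-topped slots side by side, 62 mm pitch, each 49 wide and 80 deep, flared mouths at the -x end, end stop at +x, floors 70 mm above the bench. Lips overhang each side by 8 mm, undersides 10.5 and tops 15.5 mm above the floor (18 at the upturned mouth). Origin: on the bench, middle of the slots; x points into the slots
- slot1 (a point): Magazine slot 1 of 4, counted from the left (+y) end: point on the slot's floor where the underside centre of a fully home cassette lies. x points into the slot, z up. Mouth 35 mm toward -x (its flare reaches 17 mm further out), end stop 45 mm toward +x; a fully home cassette sticks out 10 mm from the mouth
- slot2 (a point): Magazine slot 2 of 4, counted from the left (+y) end: point on the slot's floor where the underside centre of a fully home cassette lies. x points into the slot, z up. Mouth 35 mm toward -x (its flare reaches 17 mm further out), end stop 45 mm toward +x; a fully home cassette sticks out 10 mm from the mouth
- slot3 (a point): Magazine slot 3 of 4, counted from the left (+y) end: point on the slot's floor where the underside centre of a fully home cassette lies. x points into the slot, z up. Mouth 35 mm toward -x (its flare reaches 17 mm further out), end stop 45 mm toward +x; a fully home cassette sticks out 10 mm from the mouth
- slot4 (a point): Magazine slot 4 of 4, counted from the left (+y) end: point on the slot's floor where the underside centre of a fully home cassette lies. x points into the slot, z up. Mouth 35 mm toward -x (its flare reaches 17 mm further out), end stop 45 mm toward +x; a fully home cassette sticks out 10 mm from the mouth
- holder_wide: Fixed grey block 85 mm wide with one open-topped slot 55 mm wide, 100 deep, floor 70 mm above the bench, flared mouth at -x, end stop at +x. Lips overhang each side by 8 mm, undersides 8.5 and tops 13.5 mm above the floor (16 at the upturned mouth). Looks like the other holder but for the slot width; they may stand in either order. Origin: on the bench, mid-slot; x points into the slot
- holder_wide_seat (a point): Point on the floor of the wide holder's slot where the underside centre of the fully home gauge lies. x points into the slot, z up. Mouth 30 mm toward -x (its flare reaches 17 mm further out), end stop 70 mm toward +x; a fully home gauge sticks out 40 mm from the mouth
- holder_narrow: Fixed grey block 85 mm wide with one open-topped slot 43 mm wide, 100 deep, floor 70 mm above the bench, flared mouth at -x, end stop at +x. Lips overhang each side by 8 mm, undersides 8.5 and tops 13.5 mm above the floor (16 at the upturned mouth). Looks like the other holder but for the slot width; they may stand in either order. Origin: on the bench, mid-slot; x points into the slot
- holder_narrow_seat (a point): Point on the floor of the narrow holder's slot where the underside centre of the fully home gauge lies. x points into the slot, z up. Mouth 30 mm toward -x (its flare reaches 17 mm further out), end stop 70 mm toward +x; a fully home gauge sticks out 40 mm from the mouth
- clamp (a joint): Clamp lever at the right (-y) end of the magazine: angle in rad, 0 to 1.0; 0 leans toward the slot-mouth side (-x of the magazine), 1.0 is thrown over to the far side (+x). Starts between 0 and 0.2; a light push (about 1 N) moves it and it stays where it is left
- clamp_tip (a point): Centre of the 26 mm black ball at the tip of the clamp lever's 10 mm thick stick. The stick is 80 mm long from its pivot (92 mm above the bench) and leans 0.5 rad either side of upright at its ends of travel; the tip moves along the magazine's x and stands 162 to 172 mm above the bench. A block below the pivot reaches 105 mm height
- dish: Shallow round glass dish, 64 mm across, 18 mm high; not part of the job, leave it where it is. Origin: its base or centre
- spool: Copper-coloured spool, 52 mm across, 26 mm high; not part of the job, leave it where it is. Origin: its base or centre
- bottle: White bottle, 160 mm high; not part of the job, leave it where it is. Origin: its base or centre
- mug: White mug, 80 mm high; not part of the job, leave it where it is. Origin: its base or centre
- parts_box: Cardboard box 110 x 80 x 50 mm; not part of the job, leave it where it is. Origin: its base or centre
- driver: Screwdriver lying on the bench; not part of the job, leave it where it is. Origin: its base or centre
- jar: Amber jar, 70 mm high; not part of the job, leave it where it is. Origin: its base or centre
Not all that is in view belongs to the job. Leave any pink or red look-alike of the gauge_narrow alone.

How it is judged:
By the outcome, as a careful person would: the job done as asked, in the order asked, and still so for the second after the job is handed in, with the robot touching nothing.
Of cassette1, cassette2, cassette3, cassette4 only 3 to 4 are there at a start; the rules pass over those that are not, and their reading is None.
At some moment in a run one of cassette1, cassette2, cassette3, cassette4, gauge_wide, gauge_narrow may be knocked a few centimetres aside while the robot is not near it.
It also fails if it takes over 210 s, if anything falls off the work surface, if the arm or the gripper's body presses on something with over 40 N, if the wrist force passes 120 N, or if a joint passes its speed limit or range.

## Working session

There is one attempt and no reset: what is moved stays moved. The work goes in short steps, Python scripts to look and compute and a tool call to move; the robot and the scene stay as the last step left them, time stands still between calls to the robot, and variables do not carry over. Pictures are saved under pics/ and viewed, and the job is handed in when it is done.

Besides the shell and the picture viewer there is one more tool, called by a JSON object that holds its "name" and its "arguments". play_rows: Moves the arm, as the interface text tells. Its arguments: {"type":"object","properties":{"series":{"type":"array","items":{"type":"array","items":{"type":"array","items":{"type":"number"}}}},"jaw":{"type":"number"},"force":{"type":"number"}},"required":["series"]}

```bash
ls; mkdir -p pics; cat > h.py <<'E'
import numpy as np, cv2
from cell import sensors, grab_frame, r
def cam(n):
    f=grab_frame(n); f['f']=200/np.tan(np.radians(f['vfov'])/2)
    f['R']=cv2.Rodrigues(np.array(f['rvec'],float))[0]; f['t']=np.array(f['tvec'],float).ravel(); return f
def world(f):
    v,u=np.mgrid[0:400,0:640]; z=f['z_map']
    P=np.stack([(u-f['cx'])/f['f']*z,(v-f['cy'])/f['f']*z,z],-1)
    W=(P-f['t'])@f['R']; W[z==0]=np.nan; return W
def proj(f,p):
    c=f['R']@np.array(p,float)+f['t']; return c[:2]/c[2]*f['f']+[f['cx'],f['cy']]
def ray(f,u,v,z):
    d=f['R'].T@np.array([(u-f['cx'])/f['f'],(v-f['cy'])/f['f'],1]); o=-f['R'].T@f['t']
    return o+d*(z-o[2])/d[2]
def save(img,name,s=1):
    cv2.imwrite('pics/'+name,cv2.cvtColor(cv2.resize(img,None,fx=s,fy=s,interpolation=cv2.INTER_CUBIC),cv2.COLOR_RGB2BGR))
E
python3 - <<'E'
from h import *
for n in ('top','side'):
    f=cam(n); save(f['color'],n+'0.png',1.25); print(n,f['f'],f['cx'],f['cy'],-f['R'].T@f['t'],f['R'][2], np.isfinite(world(f)).mean())
    np.savez(n+'0.npz',**f)
o=sensors.observe();print(o)
E
```

```text
pics
top 485.8991399316449 323.8651931358769 198.90563170850223 [ 0.25890238 -0.00388277  1.74885358] [ 0.13088048  0.01398952 -0.99129945] 0.99596875
side 514.8782349794026 323.89129362758166 198.5889297035103 [ 0.05250818 -1.17058757  0.83845583] [ 0.28616996  0.82429011 -0.4885208 ] 0.99594921875
{'time': 0.1, 'joint_positions': array([ 1.23129542e+00,  9.17879422e-02,  1.23177202e+00,  1.85698822e-05,
        1.81980914e+00, -5.67228094e-02]), 'qvel': array([-0.00154769, -0.00112921, -0.00374989, -0.00120816,  0.00196642,
       -0.00067972]), 'effort': array([ 1.79335686e-03, -4.60214067e+01, -4.19218647e+01, -1.38373925e-04,
        1.06341974e-02,  4.90736591e-05]), 'tool_pos': array([0.16733795, 0.57592515, 0.23025762]), 'eef_rot': array([[-6.08556999e-04,  2.79019568e-01,  9.60285223e-01],
       [-1.66905844e-03,  9.60283780e-01, -2.79020207e-01],
       [-9.99998422e-01, -1.77257185e-03, -1.18687451e-04]]), 'wrist_force': array([-0.18329956,  0.18379002,  0.49322948]), 'ft_torque': array([-0.00330426, -0.03794736,  0.05363348]), 'finger_gap': 0.08535673455169025}
```

View pics/top0.png

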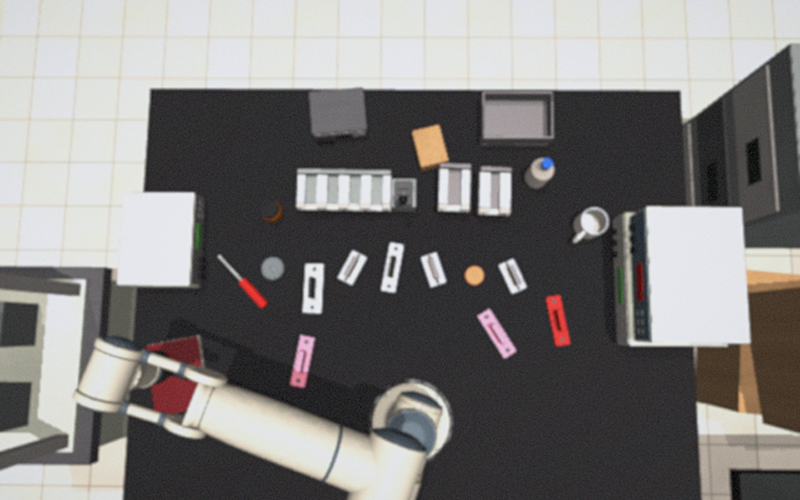

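View pics/side0.png

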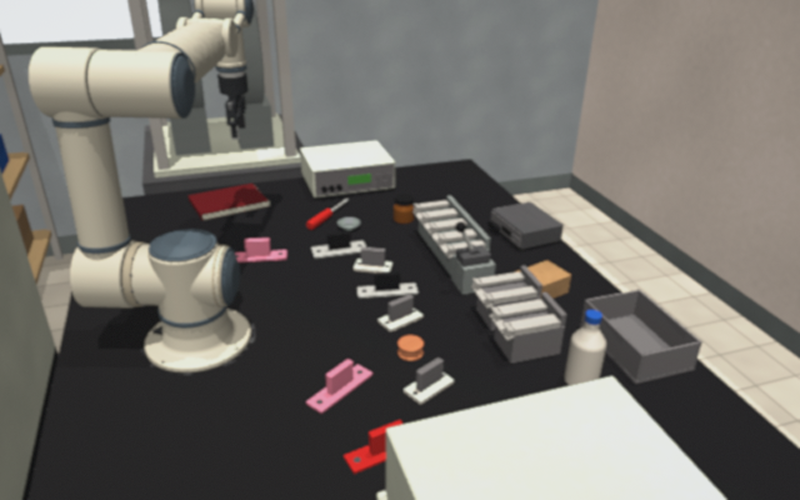

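```bash
python3 - <<'E'
from h import *
f=cam('top'); c=f['color']
save(c[180:270,220:440],'t_obj.png',3.6); save(c[120:185,220:440],'t_mag.png',3.6)
E
```

```text
(no output)
```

View pics/t_obj.png

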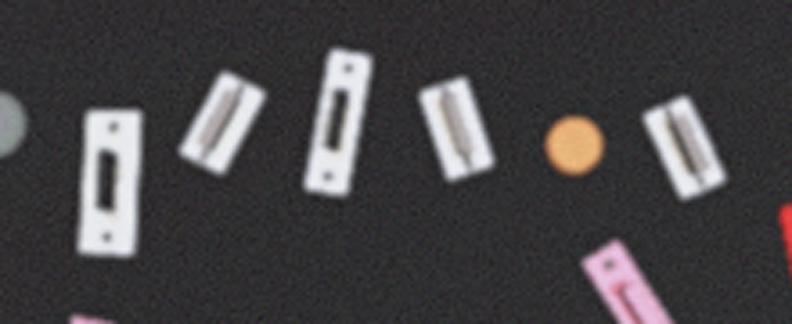

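View pics/t_mag.png

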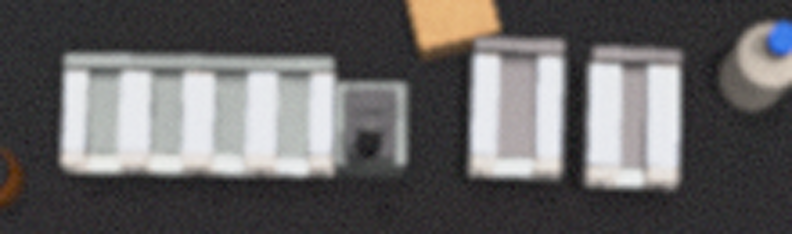

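```bash
cat >> h.py <<'E'
def flats(f, col=True):
    # white plates on bench: returns list (centre, dims, angle)
    W=world(f); c=f['color'].astype(int); 
    v,u=np.mgrid[0:400,0:640]
    m=(W[...,2]<0.075)&(W[...,0]>0.25)&(W[...,0]<0.56)&(abs(W[...,1])<0.5)
    m&=(c.min(-1)>85)&(c.max(-1)-c.min(-1)<40)
    m=cv2.morphologyEx(m.astype(np.uint8),cv2.MORPH_CLOSE,np.ones((5,5)))
    n,l,s,ce=cv2.connectedComponentsWithStats(m); out=[]
    for i in range(1,n):
        if s[i,4]<100: continue
        cs=cv2.findContours((l==i).astype(np.uint8),cv2.RETR_EXTERNAL,cv2.CHAIN_APPROX_NONE)[0][0][:,0,:]
        p=np.array([ray(f,a,b,0.007)[:2] for a,b in cs])*1000
        (cx,cy),(w,h),a=cv2.minAreaRect(p.astype(np.float32))
        if w<h: w,h,a=h,w,a+90
        a=(a+90)%180-90
        out.append((ce[i].round(1),np.round([cx,cy],1),np.round([w,h],1),round(a,1)))
    return out
E
python3 - <<'E'
from h import *
f=cam('top')
for o in flats(f): print(*o)
W=world(f)
for (u,v) in [(250,222),(256,240),(253,213)]: print(W[v,u])
# lip tops
m=(W[...,2]>0.078)&(W[...,2]<0.095)&(W[...,0]>.5)&(W[...,0]<.75)
print(m.sum(), np.median(W[m],0))
bench=(abs(W[...,2])<.02)&(W[...,0]>.3)&(W[...,0]<.5)&(abs(W[...,1])<.4); print(W[bench][:,2].mean(),W[bench][:,2].std())
for b in range(0,200,5):
    k=((W[...,2]*1000//5)==b/5)&(W[...,0]>.5)&(W[...,0]<.68)&(W[...,1]>-.05)&(W[...,1]<.3)
    if b<190 and k.sum()>20: print(b,k.sum(),end='; ')
for m,n in (((.5,.68,.04,.29),'mag'),((.5,.7,-.2,0.0),'hold')): pass
E
```

```text
[463.8 186.1] [ 541.5 -480.9] [58.4 46.5] -59.5
[313.6 213.7] [435.7  57.1] [148.8  49. ] -9.8
[281.3 213.7] [434.1 173.6] [97.6 55.5] -27.4
[346.4 215.3] [430.  -61.1] [99.3 54.9] 18.7
[217.5 214.2] [431.  404.4] [65.6 61.6] 2.0
[409.8 220.6] [ 412.8 -288.2] [98.6 54.9] 25.8
[250.3 230.3] [373.3 284. ] [148.1  61.4] -1.6
[390.  254.6] [ 275.7 -224.3] [85.7 46.9] 32.6
[0.39964053 0.27910135 0.04800064]
[0.33876292 0.26313331 0.00288884]
[0.43590084 0.27637685 0.00477521]
2909 [0.63092218 0.11951599 0.08655953]
0.0013276350175960995 0.0049988801180787445
0 1123; 5 389; 10 46; 55 21; 60 139; 65 377; 70 371; 75 180; 80 275; 85 327; 90 195; 95 93; 100 40;
```

```bash
cat >> h.py <<'E'
def ortho(f,z,x0,x1,y0,y1,s=3):
    # image: rows from x1 (top) down to x0; cols from y1 (left) to y0; s px/mm  (mm inputs)
    xs=np.arange(x1,x0,-1/s); ys=np.arange(y1,y0,-1/s)
    X,Y=np.meshgrid(xs,ys,indexing='ij'); P=np.stack([X,Y,np.full_like(X,z)],-1)/1000
    C=P@f['R'].T+f['t']; u=C[...,0]/C[...,2]*f['f']+f['cx']; v=C[...,1]/C[...,2]*f['f']+f['cy']
    return cv2.remap(f['color'],u.astype(np.float32),v.astype(np.float32),cv2.INTER_CUBIC),xs,ys
E
python3 - <<'E'
from h import *
f=cam('top')
im,xs,ys=ortho(f,85.5,540,700,-230,330,1.4)
im=im.copy()
for y in range(-200,330,50):
    j=int((330-y)*1.4); cv2.line(im,(j,0),(j,5),(255,255,0),1); cv2.putText(im,str(y),(j,14),0,.35,(255,255,0))
for x in range(560,700,20):
    i=int((700-x)*1.4); cv2.line(im,(0,i),(5,i),(255,255,0),1)
save(im,'ortho.png')
# profile along y at x 600..640 (lip tops)
im,xs,ys=ortho(f,85.5,590,640,-230,330,2)
g=im.astype(float).mean(-1).mean(0)
d=np.diff(g)
from scipy.signal import find_peaks
for sgn in (1,-1):
    p,_=find_peaks(sgn*d,height=3,distance=8); print(sgn,[(round(float(ys[i]),1),round(float(d[i]),1)) for i in p])
E
```

```text
1 [(325.5, 10.9), (3.0, 4.8), (-70.0, 14.4), (-136.0, 4.8), (-178.0, 5.9), (-185.0, 12.3)]
-1 [(304.0, -3.8), (62.5, -6.2), (52.0, -4.6), (-10.5, -8.3), (-98.0, -3.6), (-154.0, -4.3), (-160.5, -12.8), (-216.5, -4.4)]
```

View pics/ortho.png

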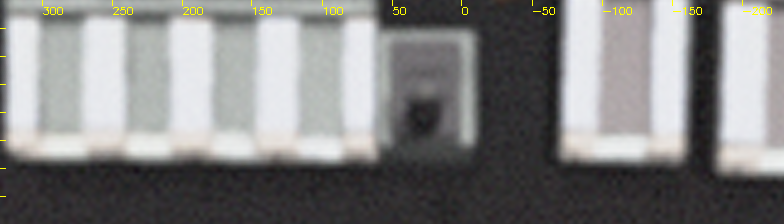

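```bash
cat > edges.py <<'E'
from h import *
from scipy.signal import find_peaks
from scipy.ndimage import gaussian_filter1d
F=[cam('top')['color'].astype(float) for _ in range(4)]
f=cam('top'); f['color']=np.mean(F,0).astype(np.float32)
rows=[(a,a+12) for a in range(588,650,12)]
for a,b in rows:
    im,xs,ys=ortho(f,85.5,a,b,-270,350,4)
    g=gaussian_filter1d(im.mean(-1).mean(0),5); d=np.diff(g)
    p,_=find_peaks(abs(d),height=.8,distance=12)
    def sub(i):
        y0,y1,y2=abs(d[i-1]),abs(d[i]),abs(d[i+1]); return ys[i]-.25*(0.5*(y0-y2)/(y0-2*y1+y2))-.125
    print(a+6,[('+' if d[i]>0 else '-')+f'{sub(i):.1f}' for i in p if 20<i<len(d)-20])
# mouth edge along x: columns
for lo,hi in [(310,325),(252,272),(192,210),(130,148),(-94,-74),(-150,-136),(-210,-190),(-260,-246)]:
    im,xs,ys=ortho(f,85.5,545,690,lo,hi,4)
    g=gaussian_filter1d(im.mean(-1).mean(1),5); d=np.diff(g); p,_=find_peaks(abs(d),height=.8,distance=12)
    print((lo+hi)/2,[('+' if d[i]>0 else '-')+f'{xs[i]:.1f}' for i in p])
E
python3 edges.py
```

```text
594 ['+325.4', '-267.9', '+240.4', '-208.7', '+179.6', '-149.7', '-86.4', '-61.5', '-49.5', '+1.9', '--8.2', '+-70.0', '--130.0', '--160.2', '+-181.9', '--234.8', '+-243.0']
606 ['+327.1', '-304.6', '+271.4', '-242.0', '+209.2', '+147.2', '-118.3', '+83.7', '-64.3', '-51.7', '-37.4', '+18.0', '+1.5', '--9.4', '+-70.3', '--97.1', '+-135.7', '--160.3', '+-182.3', '--216.7', '--234.6', '+-242.2']
618 ['+326.2', '-303.6', '+272.0', '-240.6', '+208.5', '-178.7', '+147.4', '-117.3', '+84.8', '-63.5', '-52.9', '-40.3', '+16.4', '+1.3', '--9.9', '+-70.4', '--97.1', '+-135.1', '--160.4', '+-185.0', '--216.9', '--234.6', '+-242.2']
630 ['+325.6', '-303.3', '+271.7', '-240.6', '+208.6', '-179.5', '+147.2', '-117.6', '+85.5', '-62.9', '-52.2', '-38.9', '+12.8', '+1.4', '--9.9', '+-70.4', '--97.6', '+-135.1', '--160.6', '+-184.9', '--216.7', '--234.7', '+-242.3']
642 ['+325.7', '-303.4', '+271.4', '-240.8', '+208.0', '-178.1', '+147.3', '-117.6', '+85.5', '-63.6', '-52.0', '+1.0', '--10.1', '+-70.5', '--98.3', '+-135.1', '--160.8', '+-185.0', '--217.3', '+-242.8']
654 ['+326.0', '-303.0', '+271.6', '-241.1', '+208.3', '-178.1', '+146.5', '-116.1', '+85.7', '-63.5', '-51.7', '+0.8', '--10.0', '+-70.7', '--98.3', '+-135.3', '--160.9', '+-185.5', '--218.0', '+-243.3']
317.5 ['+687.2', '-592.0', '-588.5']
262.0 ['+687.0', '-588.5']
201.0 ['+686.8', '-589.0', '-586.0']
139.0 ['+686.8', '-585.8']
-84.0 ['-585.0']
-143.0 ['-588.2', '-584.8']
-200.0 ['-601.0', '-575.0']
-253.0 ['-578.5']
```

```bash
python3 - <<'E'
from h import *
outs=[]
for n in ('top','side'):
    F=[cam(n)['color'].astype(float) for _ in range(4)]
    f=cam(n); f['color']=np.mean(F,0).astype(np.float32)
    im,xs,ys=ortho(f,83.5,560,690,-290,-50,3.2)
    im=np.clip(im,0,255).astype(np.uint8).copy()
    for y in range(-280,-50,20):
        j=int((-50-y)*3.2); cv2.line(im,(j,0),(j,8),(255,255,0),1); cv2.putText(im,str(y),(j,18),0,.35,(255,255,0))
    for x in range(570,690,10):
        i=int((690-x)*3.2); cv2.line(im,(0,i),(8,i),(255,255,0),1); cv2.putText(im,str(x),(10,i+4),0,.3,(255,255,0))
    save(im,'hold_%s.png'%n)
E
```

```text
(no output)
```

View pics/hold_top.png

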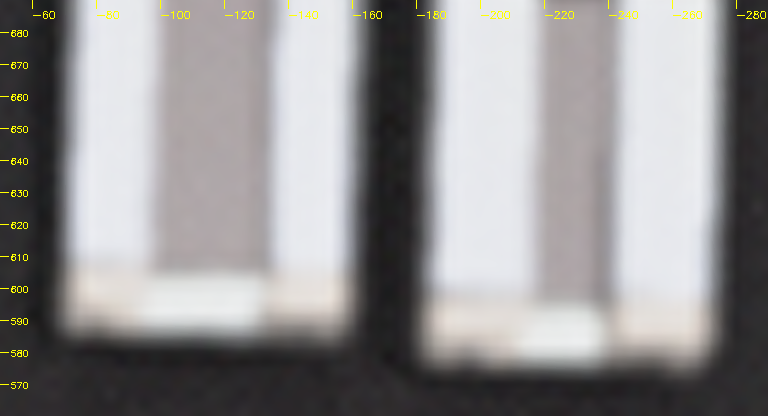

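View pics/hold_side.png

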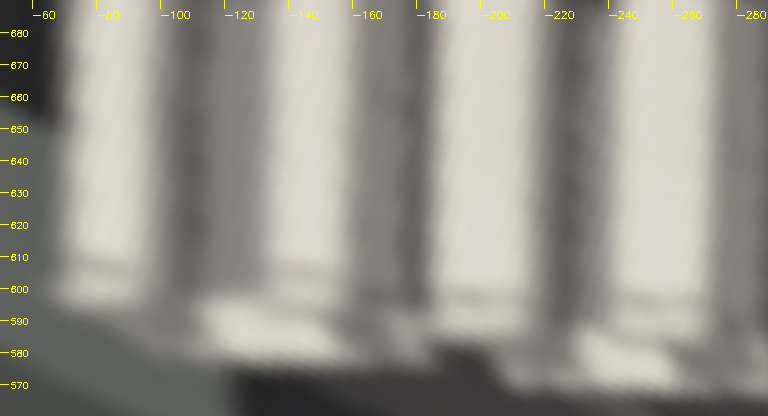

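```bash
cat > fitedge.py <<'E'
from h import *
from scipy.ndimage import gaussian_filter
F=[]
for n in ('top','side'):
  F=[cam(n)['color'].astype(float) for _ in range(6)]
  f=cam(n); f['color']=np.mean(F,0).astype(np.float32)
  print(n)
  for nm,z,xr,edges in (('wide',83.5,(612,680),(-72,-97.5,-135,-161)),('narrow',83.5,(605,675),(-184,-217.5,-242.5,-275)),('mag',85.5,(612,670),(326,303.5,271.6,240.8,208.4,178.4,147.2,117.4,85.5,63.5))):
    for e in edges:
        im,xs,ys=ortho(f,z,*xr,e-9,e+9,4)
        g=gaussian_filter(im.mean(-1),(10,3)); d=np.diff(g,axis=1)
        s=np.sign(d.sum(0)[np.argmax(abs(d.sum(0)))]); d=np.clip(d*s,0,None)**3
        y=(d*((ys[1:]+ys[:-1])/2)).sum(1)/d.sum(1)
        k,c=np.polyfit(xs-640,y,1); print(nm,e,'y@640=%.1f slope=%.3f'%(c,k))
E
python3 fitedge.py
```

```text
top
wide -72 y@640=-71.0 slope=-0.029
wide -97.5 y@640=-98.0 slope=-0.043
wide -135 y@640=-135.4 slope=-0.009
wide -161 y@640=-160.8 slope=-0.033
narrow -184 y@640=-184.7 slope=-0.034
narrow -217.5 y@640=-217.6 slope=-0.029
narrow -242.5 y@640=-243.1 slope=-0.024
narrow -275 y@640=-274.5 slope=-0.032
mag 326 y@640=326.2 slope=-0.009
mag 303.5 y@640=303.4 slope=-0.009
mag 271.6 y@640=271.5 slope=-0.013
mag 240.8 y@640=240.9 slope=0.013
mag 208.4 y@640=208.4 slope=0.015
mag 178.4 y@640=178.8 slope=-0.018
mag 147.2 y@640=146.9 slope=-0.036
mag 117.4 y@640=117.1 slope=-0.020
mag 85.5 y@640=85.4 slope=0.006
mag 63.5 y@640=63.4 slope=0.011
side
wide -72 y@640=-71.1 slope=-0.005
wide -97.5 y@640=-98.0 slope=-0.013
wide -135 y@640=-134.0 slope=-0.033
wide -161 y@640=-158.6 slope=-0.040
narrow -184 y@640=-185.8 slope=-0.028
narrow -217.5 y@640=-217.5 slope=-0.022
narrow -242.5 y@640=-241.1 slope=-0.018
narrow -275 y@640=-272.2 slope=-0.031
mag 326 y@640=328.8 slope=-0.002
mag 303.5 y@640=303.1 slope=0.002
mag 271.6 y@640=274.5 slope=-0.000
mag 240.8 y@640=241.5 slope=-0.001
mag 208.4 y@640=212.1 slope=0.002
mag 178.4 y@640=179.7 slope=0.066
mag 147.2 y@640=148.6 slope=-0.135
mag 117.4 y@640=117.2 slope=-0.011
mag 85.5 y@640=89.0 slope=-0.022
mag 63.5 y@640=63.9 slope=0.002
```

```bash
cat >> h.py <<'E'
def plan(x,y,z,yawdeg):
    # yawdeg: world direction of tool z axis (mod 180 chosen nearest)
    o=sensors.observe(); p=o['tool_pos']*1000; R=o['eef_rot']
    yw=np.arctan2(R[1,2],R[0,2]); d=(np.radians(yawdeg)-yw+np.pi/2)%np.pi-np.pi/2
    n=yw+d; zz=np.array([np.cos(n),np.sin(n),0]); yy=np.array([-zz[1],zz[0],0])
    D=np.array([x,y,z])-p
    print('t %.2f'%o['time'],'tcp',p.round(1),'yawz %.2f'%np.degrees(yw),'tilt',R[2,0].round(5),'gap %.1f'%(o['finger_gap']*1e3),'F',o['wrist_force'].round(1),'j6 %.2f'%o['joint_positions'][5])
    print('turn %.3f'%(-d),'then x %.1f y %.1f z %.1f'%(-D[2],D@yy,D@zz),'dist %.0f'%np.linalg.norm(D))
E
python3 - <<'E'
from h import *
plan(434,174,150,-27.4)
E
```

```text
t 1.70 tcp [167.4 576.2 231.3] yawz -16.20 tilt -1.0 gap 85.2 F [ 0.6 -0.3  0.2] j6 -0.06
turn 0.195 then x 81.3 y -234.4 z 421.7 dist 489
```

{"name": "play_rows", "arguments": {"series": [[[0,0,0,0.1],[0,0,0,0.095],[0,-18,32,0],[0,-18,32,0],[0,-18,32,0],[0,-18,32,0],[0,-18,32,0],[0,-18,32,0],[0,-18,32,0],[0,-18,32,0],[0,-18,32,0],[0,-18,32,0]]], "jaw": 0.6}}

```text
time: 2.7
tool_pos: [0.3692, 0.2601, 0.2282]
eef_rot: [[-0.001, 0.457, 0.889], [-0.001, 0.889, -0.457], [-1.0, -0.001, -0.0]]
wrist_force: [0.8, 0.7, -0.0]
finger_gap: 0.0513
```

```bash
python3 - <<'E'
from h import *
plan(434,174,150,-27.4)
E
```

```text
t 2.70 tcp [369.2 260.1 228.2] yawz -27.20 tilt -1.0 gap 51.3 F [ 0.8  0.7 -0. ] j6 -0.56
turn 0.003 then x 78.2 y -46.6 z 97.2 dist 133
```

{"name": "play_rows", "arguments": {"series": [[[20,-12,24.5,0.003],[20,-12,24.5,0],[20,-12,24.5,0],[18,-11,24,0],[0,0,0,0]]]}}

```text
time: 3.12
tool_pos: [0.4403, 0.1635, 0.1508]
eef_rot: [[0.008, 0.466, 0.885], [0.001, 0.885, -0.466], [-1.0, 0.005, 0.007]]
wrist_force: [-0.3, 0.2, -0.2]
finger_gap: 0.0513
```

```bash
python3 - <<'E'
from h import *
plan(434,174,22,-27.4)
f=cam('top')
for o in flats(f): print(*o)
save(f['color'][140:290,200:440],'a1.png',3.2)
f=cam('side'); save(f['color'][120:330,220:420],'a2.png',2.8)
E
```

```text
t 3.12 tcp [440.3 163.5 150.8] yawz -27.81 tilt -0.99996 gap 51.3 F [-0.3  0.2 -0.2] j6 -0.80
turn -0.007 then x 128.8 y 6.4 z -10.4 dist 129
[463.8 186.2] [ 539.9 -479.4] [55.  45.6] -57.9
[312.7 214.3] [438.4  76.4] [149.5  88. ] -10.0
[346.4 215.2] [430.  -61.1] [99.3 54.9] 18.7
[217.5 214.2] [430.9 404.4] [65.4 61.6] 2.0
[409.8 220.6] [ 412.7 -288.3] [98.8 54.9] 25.8
[247.7 235.1] [372.7 288.6] [148.2  57.4] 1.6
[279.  219.5] [408.4 179.7] [75.3 52. ] 87.3
[390.2 254.6] [ 275.7 -224.3] [85.7 46.9] 32.6
```

View pics/a2.png

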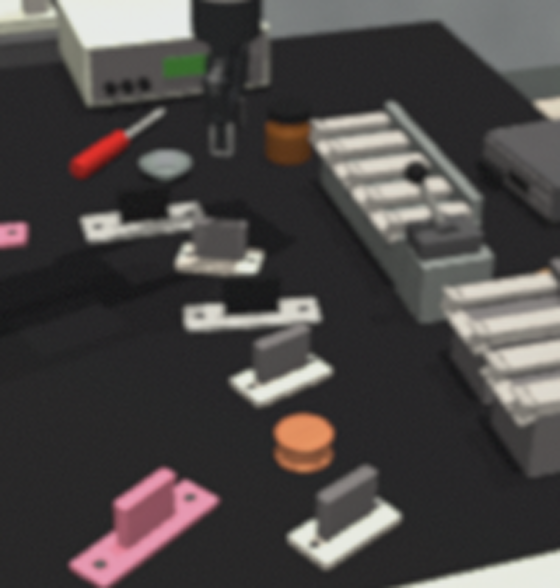

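View pics/a1.png

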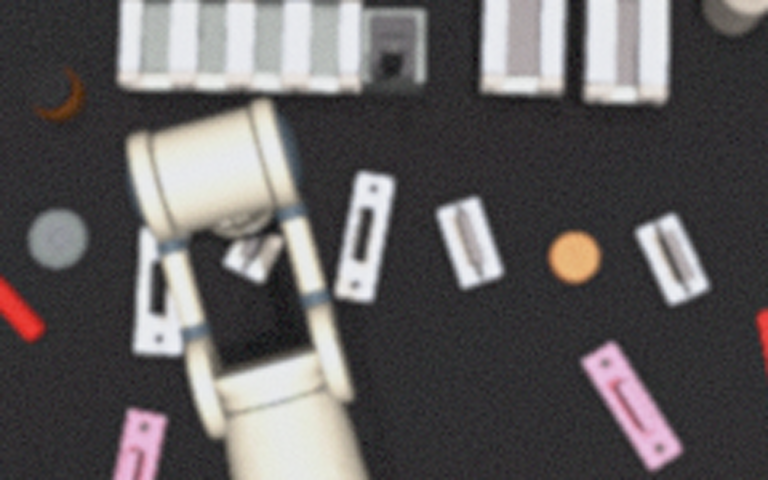

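{"name": "play_rows", "arguments": {"series": [[[20,3,-5,-0.007],[25,3,-5,0],[25,0,0,0],[20,0,0,0],[15,0,0,0],[0,0,0,0],[0,0,0,0]]]}}

```text
time: 3.8
tool_pos: [0.4363, 0.187, 0.0574]
eef_rot: [[0.027, 0.451, 0.892], [0.014, 0.892, -0.451], [-1.0, 0.025, 0.017]]
wrist_force: [0.4, -0.5, -0.6]
finger_gap: 0.0512
```

```bash
python3 - <<'E'
from h import *
plan(434,174,22,-27.4)
E
```

```text
t 3.80 tcp [436.3 187.   57.4] yawz -26.83 tilt -0.99955 gap 51.2 F [ 0.4 -0.5 -0.6] j6 -0.77
turn 0.010 then x 35.4 y -12.5 z 4.0 dist 38
```

{"name": "play_rows", "arguments": {"series": [[[0,-3,1,0.01],[0,0,0,0],[0,-3,1,0],[0,0,0,0]]]}}

```text
time: 4.13
tool_pos: [0.437, 0.1828, 0.0635]
eef_rot: [[0.034, 0.458, 0.888], [0.017, 0.889, -0.458], [-0.999, 0.031, 0.023]]
wrist_force: [0.3, 1.0, -0.2]
finger_gap: 0.0512
```

```bash
cat >> h.py <<'E'
def st():
    o=sensors.observe(); print('t %.2f'%o['time'],(o['tool_pos']*1000).round(1),'xaxis',o['eef_rot'][:,0].round(4),'yaw %.2f'%np.degrees(np.arctan2(o['eef_rot'][1,2],o['eef_rot'][0,2])),'qv',o['qvel'].round(3),'F',o['wrist_force'].round(1),'gap %.1f'%(1e3*o['finger_gap']))
E
python3 - <<'E'
from h import *
plan(434,174,22,-27.4)
st()
E
```

```text
t 4.13 tcp [437.  182.8  63.5] yawz -27.29 tilt -0.99926 gap 51.2 F [ 0.3  1.  -0.2] j6 -0.77
turn 0.002 then x 41.5 y -9.2 z 1.4 dist 43
t 4.13 [437.  182.8  63.5] xaxis [ 0.0343  0.0171 -0.9993] yaw -27.29 qv [ 0.008 -0.009 -0.022  0.009  0.003  0.009] F [ 0.3  1.  -0.2] gap 51.2
```

{"name": "play_rows", "arguments": {"series": [[[0,0,0,0],[0,0,0,0]]]}}

```text
time: 4.3
tool_pos: [0.4379, 0.1828, 0.0654]
eef_rot: [[0.037, 0.458, 0.888], [0.018, 0.888, -0.459], [-0.999, 0.033, 0.025]]
wrist_force: [0.2, 0.4, -0.0]
finger_gap: 0.051
```

```bash
python3 - <<'E'
from h import *
st()
E
```

```text
t 4.30 [437.9 182.8  65.4] xaxis [ 0.0373  0.0181 -0.9991] yaw -27.33 qv [-0.003 -0.007 -0.009  0.002  0.005  0.001] F [ 0.2  0.4 -0. ] gap 51.0
```

{"name": "play_rows", "arguments": {"series": [[[0,0,0,0],[0,0,0,0]]]}}

```text
time: 4.47
tool_pos: [0.4383, 0.1827, 0.066]
eef_rot: [[0.038, 0.459, 0.888], [0.018, 0.888, -0.46], [-0.999, 0.034, 0.026]]
wrist_force: [-0.9, 0.1, 0.1]
finger_gap: 0.051
```

```bash
python3 - <<'E'
from h import *
st()
E
```

```text
t 4.47 [438.3 182.7  66. ] xaxis [ 0.0383  0.0185 -0.9991] yaw -27.37 qv [-0.003  0.    -0.003 -0.001  0.    -0.   ] F [-0.9  0.1  0.1] gap 51.0
```

{"name": "play_rows", "arguments": {"series": [[[-4,-1,0,0],[-8,-2,0,0],[-10,-2,0,0],[-10,-2,0,0],[-8,-1,0,0],[-4,-1,0,0],[-2,0,0,0],[0,0,0,0],[0,0,0,0]]]}}

```text
time: 5.22
tool_pos: [0.4324, 0.1728, 0.1186]
eef_rot: [[0.041, 0.459, 0.887], [0.019, 0.888, -0.46], [-0.999, 0.036, 0.028]]
wrist_force: [0.7, -0.1, -0.6]
finger_gap: 0.0509
```

```bash
python3 - <<'E'
from h import *
st()
E
```

```text
t 5.22 [432.4 172.8 118.6] xaxis [ 0.0411  0.0192 -0.999 ] yaw -27.40 qv [-0.001 -0.004 -0.007 -0.002  0.002  0.   ] F [ 0.7 -0.1 -0.6] gap 50.9
```

{"name": "play_rows", "arguments": {"series": [[[0,0,0,0],[0,0,0,0]]]}}

```text
time: 5.38
tool_pos: [0.4322, 0.1728, 0.1181]
eef_rot: [[0.04, 0.459, 0.888], [0.019, 0.888, -0.46], [-0.999, 0.035, 0.027]]
wrist_force: [-0.5, 0.4, -0.6]
finger_gap: 0.0509
```

```bash
python3 - <<'E'
from h import *
st()
E
```

```text
t 5.38 [432.2 172.8 118.1] xaxis [ 0.0404  0.0191 -0.999 ] yaw -27.40 qv [ 0.     0.004  0.007 -0.001  0.    -0.001] F [-0.5  0.4 -0.6] gap 50.9
```

{"name": "play_rows", "arguments": {"series": [[[-10,0,0,0],[-20,0,0,0],[-20,0,0,0],[-20,0,0,0],[0,0,0,0],[0,0,0,0],[0,0,0,0],[0,0,0,0]]]}}

```text
time: 6.05
tool_pos: [0.4276, 0.1712, 0.1893]
eef_rot: [[0.034, 0.459, 0.888], [0.017, 0.888, -0.459], [-0.999, 0.031, 0.022]]
wrist_force: [-0.4, 0.1, -0.4]
finger_gap: 0.0514
```

```bash
python3 - <<'E'
from h import *
st()
E
```

```text
t 6.05 [427.6 171.2 189.3] xaxis [ 0.0335  0.017  -0.9993] yaw -27.36 qv [-0.     0.     0.005  0.    -0.002 -0.001] F [-0.4  0.1 -0.4] gap 51.4
```

{"name": "play_rows", "arguments": {"series": [[[-15,0,0,0],[-30,0,0,0],[-40,0,0,0],[-40,0,0,0],[0,0,0,0],[0,0,0,0],[0,0,0,0],[0,0,0,0]]]}}

```text
time: 6.72
tool_pos: [0.4212, 0.1684, 0.3077]
eef_rot: [[0.015, 0.459, 0.888], [0.011, 0.888, -0.459], [-1.0, 0.017, 0.008]]
wrist_force: [-0.4, -0.1, 0.9]
finger_gap: 0.0513
```

```bash
python3 - <<'E'
from h import *
st()
E
```

```text
t 6.72 [421.2 168.4 307.7] xaxis [ 0.0153  0.0113 -0.9998] yaw -27.34 qv [-0.001  0.001  0.016 -0.    -0.006 -0.   ] F [-0.4 -0.1  0.9] gap 51.3
```

{"name": "play_rows", "arguments": {"series": [[[6,0,0,0],[12,1,1,0],[18,1,1,0],[22,1,1,0],[24,1,1,0],[24,1,1,0],[22,1,1,0],[18,1,1,0],[13,0,0,0],[9,0,0,0],[5,0,0,0],[2,0,0,0]]]}}

```text
time: 7.72
tool_pos: [0.4241, 0.1707, 0.0998]
eef_rot: [[-0.011, 0.459, 0.888], [0.003, 0.888, -0.459], [-1.0, -0.002, -0.011]]
wrist_force: [-0.2, 0.6, -0.5]
finger_gap: 0.0511
```

```bash
python3 - <<'E'
from h import *
st()
plan(434,174,22,-27.4)
E
```

```text
t 7.72 [424.1 170.7  99.8] xaxis [-0.0109  0.0031 -0.9999] yaw -27.33 qv [ 0.003  0.013  0.06  -0.001 -0.053 -0.002] F [-0.2  0.6 -0.5] gap 51.1
t 7.72 tcp [424.1 170.7  99.8] yawz -27.33 tilt -0.99994 gap 51.1 F [-0.2  0.6 -0.5] j6 -0.79
turn 0.001 then x 77.8 y 7.5 z 7.2 dist 79
```

{"name": "play_rows", "arguments": {"series": [[[0,1,1,0],[0,1,1,0],[0,1,1,0],[0,1,1,0]]]}}

```text
time: 8.05
tool_pos: [0.4303, 0.1726, 0.1007]
eef_rot: [[-0.009, 0.459, 0.888], [0.004, 0.888, -0.459], [-1.0, -0.001, -0.01]]
wrist_force: [0.3, -0.0, -0.7]
finger_gap: 0.051
```

```bash
python3 - <<'E'
from h import *
st()
plan(434,174,22,-27.4)
E
```

```text
t 8.05 [430.3 172.6 100.7] xaxis [-0.0093  0.0037 -1.    ] yaw -27.33 qv [-0.001  0.049 -0.059  0.001 -0.01  -0.   ] F [ 0.3 -0.  -0.7] gap 51.0
t 8.05 tcp [430.3 172.6 100.7] yawz -27.33 tilt -0.99995 gap 51.0 F [ 0.3 -0.  -0.7] j6 -0.79
turn 0.001 then x 78.7 y 2.9 z 2.7 dist 79
```

{"name": "play_rows", "arguments": {"series": [[[4,1,1,0],[8,1,1,0],[12,1,1,0],[14,0,0,0],[14,0,0,0],[12,0,0,0],[7,0,0,0],[2,0,0,0],[0,0,0,0]]]}}

```text
time: 8.8
tool_pos: [0.4358, 0.1749, 0.0218]
eef_rot: [[-0.006, 0.459, 0.888], [0.005, 0.888, -0.459], [-1.0, 0.002, -0.007]]
wrist_force: [-0.2, 0.0, -0.7]
finger_gap: 0.0511
```

```bash
python3 - <<'E'
from h import *
st()
plan(434,174,22,-27.4)
E
```

```text
t 8.80 [435.8 174.9  21.8] xaxis [-0.0058  0.0047 -1.    ] yaw -27.33 qv [ 0.001  0.011  0.008 -0.    -0.006 -0.001] F [-0.2  0.  -0.7] gap 51.1
t 8.80 tcp [435.8 174.9  21.8] yawz -27.33 tilt -0.99997 gap 51.1 F [-0.2  0.  -0.7] j6 -0.79
turn 0.001 then x -0.2 y -1.7 z -1.2 dist 2
```

{"name": "play_rows", "arguments": {"series": [[[0,-1,-1,0],[0,0,0,0],[0,0,0,0],[0,0,0,0],[0,0,0,0],[0,0,0,0]]], "jaw": 0, "force": 50}}

```text
time: 9.3
tool_pos: [0.4358, 0.1748, 0.0243]
eef_rot: [[-0.002, 0.459, 0.888], [0.006, 0.888, -0.459], [-1.0, 0.004, -0.004]]
wrist_force: [0.5, 1.1, -0.7]
finger_gap: 0.0134
```

```bash
python3 - <<'E'
from h import *
st()
plan(434,174,22,-27.4)
f=cam('side'); save(f['color'][120:330,220:420],'a3.png',2.8)
E
```

```text
t 9.30 [435.8 174.8  24.3] xaxis [-0.0019  0.0058 -1.    ] yaw -27.33 qv [ 0.001 -0.007 -0.005  0.     0.001 -0.   ] F [ 0.5  1.1 -0.7] gap 13.4
t 9.30 tcp [435.8 174.8  24.3] yawz -27.33 tilt -0.99998 gap 13.4 F [ 0.5  1.1 -0.7] j6 -0.79
turn 0.001 then x 2.3 y -1.6 z -1.2 dist 3
```

View pics/a3.png

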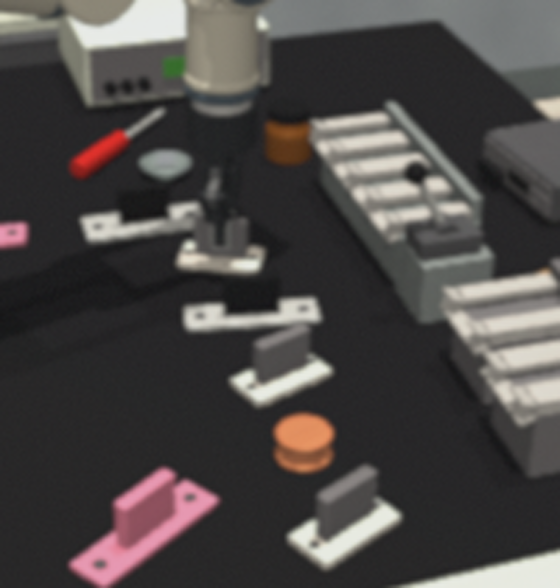

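{"name": "play_rows", "arguments": {"series": [[[-4,0,0,0],[-8,0,0,0],[-12,0,0,0],[-14,0,0,-0.04],[-14,0,0,-0.08],[-14,0,0,-0.08],[-12,0,0,-0.08],[-8,0,0,-0.08],[-4,0,0,-0.08],[-1,0,0,-0.037],[0,0,0,0]]]}}

```text
time: 10.27
tool_pos: [0.4371, 0.1746, 0.1315]
eef_rot: [[0.006, -0.023, 1.0], [0.008, 1.0, 0.023], [-1.0, 0.008, 0.006]]
wrist_force: [0.3, -0.1, -0.2]
finger_gap: 0.0129
```

```bash
python3 - <<'E'
from h import *
st()
plan(505,287,97,0)
E
```

```text
t 10.27 [437.1 174.6 131.5] xaxis [ 0.0061  0.0084 -0.9999] yaw 1.34 qv [ 0.    -0.015 -0.024 -0.     0.017  0.02 ] F [ 0.3 -0.1 -0.2] gap 12.9
t 10.27 tcp [437.1 174.6 131.5] yawz 1.34 tilt -0.99995 gap 12.9 F [ 0.3 -0.1 -0.2] j6 -1.29
turn 0.023 then x 34.5 y 112.4 z 67.9 dist 136
```

{"name": "play_rows", "arguments": {"series": [[[1,4.5,2.7,0.02],[3,9,5.4,0],[4,13,8,0],[5,15,9,0],[5,16,10,0],[5,16,10,0],[4,14,9,0],[3,11,7,0],[2,7,4,0],[1,3,2,0],[0,1,0,0],[0,0,0,0]]]}}

```text
time: 11.27
tool_pos: [0.5094, 0.2933, 0.1021]
eef_rot: [[0.01, 0.006, 1.0], [0.009, 1.0, -0.006], [-1.0, 0.01, 0.01]]
wrist_force: [-0.4, 0.0, -0.9]
finger_gap: 0.0133
```

```bash
python3 - <<'E'
from h import *
st()
plan(505,287,97,0)
f=cam('side'); save(f['color'][100:240,260:460],'a4.png',3.5)
f=cam('top'); save(f['color'][120:220,200:360],'a5.png',4)
E
```

```text
t 11.27 [509.4 293.3 102.1] xaxis [ 0.0098  0.0095 -0.9999] yaw -0.33 qv [ 0.     0.008 -0.003 -0.001  0.003  0.001] F [-0.4  0.  -0.9] gap 13.3
t 11.27 tcp [509.4 293.3 102.1] yawz -0.33 tilt -0.99991 gap 13.3 F [-0.4  0.  -0.9] j6 -1.10
turn -0.006 then x 5.1 y -6.3 z -4.4 dist 9
```

View pics/a4.png

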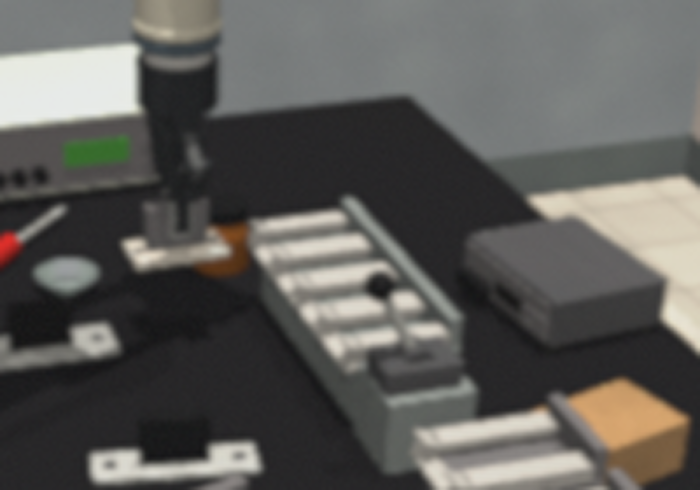

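View pics/a5.png

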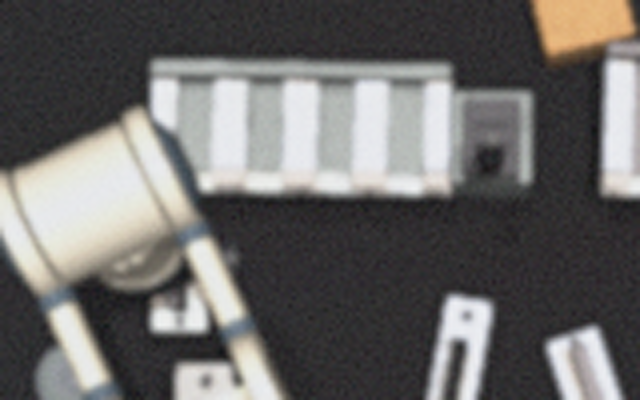

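```bash
python3 - <<'E'
from h import *
from scipy.ndimage import gaussian_filter1d
F=[cam('top')['color'].astype(float) for _ in range(3)]
f=cam('top'); f['color']=np.mean(F,0).astype(np.float32)
st()
im,xs,ys=ortho(f,85.5,461,470,250,335,4)
g=gaussian_filter1d(im.mean(-1).mean(0),4); d=np.diff(g)
print(ys[np.argmax(d)],ys[np.argmin(d)],xs[0]); print((im.mean(-1).mean(0)[::12]).round(0))
E
```

```text
t 11.57 [509.6 292.8 102.7] xaxis [ 0.011   0.01   -0.9999] yaw -0.36 qv [ 0.     0.003  0.001  0.001 -0.001 -0.   ] F [-0.4  0.  -1.1] gap 13.3
320.0 268.5 470.0
[ 48.  47.  45.  43.  53.  91. 136. 167. 177. 177. 175. 172. 162. 151.
 148. 159. 171. 176. 177. 176. 168. 140.  95.  51.  47.  78. 106. 121.
 123.]
```

{"name": "play_rows", "arguments": {"series": [[[1,-1,1,-0.006],[2,-1.5,2,0],[2,-1.5,4,0],[1,-1.5,5,0],[0.5,-0.5,5,0],[0,0,4,0],[0,0,2,0],[0,0,0,0]]]}}

```text
time: 12.23
tool_pos: [0.5357, 0.285, 0.0963]
eef_rot: [[0.012, 0.001, 1.0], [0.01, 1.0, -0.001], [-1.0, 0.01, 0.012]]
wrist_force: [0.5, -0.5, -0.5]
finger_gap: 0.0132
```

```bash
python3 - <<'E'
from h import *
st()
plan(638,286.4,95.5,0)
E
```

```text
t 12.23 [535.7 285.   96.3] xaxis [ 0.0123  0.0102 -0.9999] yaw -0.08 qv [-0.004  0.009 -0.005  0.001  0.004  0.   ] F [ 0.5 -0.5 -0.5] gap 13.2
t 12.23 tcp [535.7 285.   96.3] yawz -0.08 tilt -0.99987 gap 13.2 F [ 0.5 -0.5 -0.5] j6 -1.14
turn -0.001 then x 0.8 y 1.4 z 102.3 dist 102
```

{"name": "play_rows", "arguments": {"series": [[[0,0.7,3,0],[0.2,0.7,6,0],[0.2,0,8,0],[0.2,0,8,0],[0.2,0,6,0],[0.1,0,3,0],[0,0,1,0],[0,0,0,0]]]}}

```text
time: 12.9
tool_pos: [0.5738, 0.2866, 0.0939]
eef_rot: [[0.008, 0.001, 1.0], [0.009, 1.0, -0.001], [-1.0, 0.009, 0.008]]
wrist_force: [-0.1, 0.2, -0.2]
finger_gap: 0.0135
```

```bash
python3 - <<'E'
from h import *
st()
plan(638,286.4,95.5,0)
E
```

```text
t 12.90 [573.8 286.6  93.9] xaxis [ 0.0084  0.0091 -0.9999] yaw -0.05 qv [-0.002  0.011 -0.011 -0.001 -0.004 -0.001] F [-0.1  0.2 -0.2] gap 13.5
t 12.90 tcp [573.8 286.6  93.9] yawz -0.05 tilt -0.99992 gap 13.5 F [-0.1  0.2 -0.2] j6 -1.16
turn -0.001 then x -1.6 y -0.2 z 64.2 dist 64
```

{"name": "play_rows", "arguments": {"series": [[[-1,0,2,0],[-0.3,0,4,0],[0,0,6,0],[0,0,6,0],[0,0,5,0],[0,0,3,0],[0,0,1,0],[0,0,0,0]]]}}

```text
time: 13.57
tool_pos: [0.603, 0.2863, 0.0946]
eef_rot: [[0.006, 0.001, 1.0], [0.008, 1.0, -0.001], [-1.0, 0.008, 0.006]]
wrist_force: [-0.9, -0.0, -2.1]
finger_gap: 0.0133
```

```bash
python3 - <<'E'
from h import *
st()
plan(638,286.4,95.5,0)
E
```

```text
t 13.57 [603.  286.3  94.6] xaxis [ 0.0063  0.0082 -0.9999] yaw -0.05 qv [-0.002  0.008 -0.011 -0.     0.002 -0.001] F [-0.9 -0.  -2.1] gap 13.3
t 13.57 tcp [603.  286.3  94.6] yawz -0.05 tilt -0.99995 gap 13.3 F [-0.9 -0.  -2.1] j6 -1.18
turn -0.001 then x -0.9 y 0.1 z 35.0 dist 35
```

Going in cleanly; continue to the stop.

{"name": "play_rows", "arguments": {"series": [[[-0.3,0,2,0],[0,0,4,0],[0,0,6,0],[0,0,6,0],[0,0,5,0],[0,0,3,0],[0,0,2,0],[0,0,2,0]]]}}

```text
time: 14.23
tool_pos: [0.6357, 0.2862, 0.0947]
eef_rot: [[0.005, 0.0, 1.0], [0.008, 1.0, -0.001], [-1.0, 0.008, 0.005]]
wrist_force: [-2.0, 0.1, -2.0]
finger_gap: 0.0135
```

```bash
python3 - <<'E'
from h import *
st()
plan(638,286.4,95.5,0)
E
```

```text
t 14.23 [635.7 286.2  94.7] xaxis [ 0.0054  0.0079 -1.    ] yaw -0.03 qv [-0.015  0.074 -0.091  0.     0.018 -0.015] F [-2.   0.1 -2. ] gap 13.5
t 14.23 tcp [635.7 286.2  94.7] yawz -0.03 tilt -0.99995 gap 13.5 F [-2.   0.1 -2. ] j6 -1.20
turn -0.001 then x -0.8 y 0.2 z 2.3 dist 2
```

{"name": "play_rows", "arguments": {"series": [[[0,0,2,0],[0,0,2,0],[0,0,2,0]]]}}

```text
time: 14.48
tool_pos: [0.6423, 0.2862, 0.0947]
eef_rot: [[0.005, 0.001, 1.0], [0.008, 1.0, -0.001], [-1.0, 0.008, 0.005]]
wrist_force: [-1.3, -0.2, -2.6]
finger_gap: 0.013
```

{"name": "play_rows", "arguments": {"series": [[[0,0,2,0],[0,0,2,0],[0,0,2,0]]]}}

```text
time: 14.73
tool_pos: [0.6431, 0.2864, 0.0951]
eef_rot: [[-0.008, -0.0, 1.0], [0.006, 1.0, 0.0], [-1.0, 0.006, -0.008]]
wrist_force: [-9.2, -1.2, 0.4]
finger_gap: 0.0137
```

{"name": "play_rows", "arguments": {"series": [[[0,0,2,0],[0,0,3,0],[0,0,3,0]]]}}

```text
time: 14.98
tool_pos: [0.6435, 0.2866, 0.0945]
eef_rot: [[-0.028, -0.002, 1.0], [0.003, 1.0, 0.002], [-1.0, 0.003, -0.028]]
wrist_force: [-12.6, -2.2, 0.3]
finger_gap: 0.0134
```

```bash
python3 - <<'E'
from h import *
st()
f=cam('side'); save(f['color'][100:240,260:460],'b1.png',3.5)
f=cam('top'); save(f['color'][120:220,200:360],'b2.png',4)
E
```

```text
t 14.98 [643.5 286.6  94.5] xaxis [-0.0275  0.0029 -0.9996] yaw 0.13 qv [-0.006  0.086 -0.1    0.015  0.1   -0.014] F [-12.6  -2.2   0.3] gap 13.4
```

View pics/b1.png

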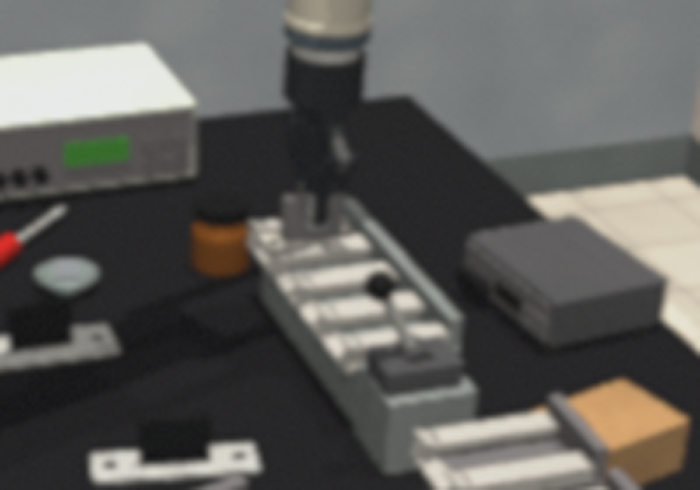

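{"name": "play_rows", "arguments": {"series": [[[0,0,0,0],[0,0,0,0],[0,0,0,0],[-2,0,0,0],[-6,0,0,0],[-10,0,0,0],[-12,0,0,0],[-14,0,0,0],[-14,0,0,0],[-10,0,0,0],[-6,0,0,0],[-2,0,0,0]]], "jaw": 0.36}}

```text
time: 16.08
tool_pos: [0.6485, 0.2868, 0.1849]
eef_rot: [[-0.015, -0.002, 1.0], [0.007, 1.0, 0.002], [-1.0, 0.007, -0.015]]
wrist_force: [0.2, -0.2, 0.1]
finger_gap: 0.0308
```

```bash
python3 - <<'E'
from h import *
st()
plan(431,-61.1,150,18.7)
f=cam('side'); save(f['color'][100:240,260:460],'b3.png',3.5)
f=cam('top'); save(f['color'][120:220,200:360],'b4.png',4)
for o in flats(f): print(*o)
E
```

```text
t 16.08 [648.5 286.8 184.9] xaxis [-0.0147  0.0071 -0.9999] yaw 0.10 qv [ 0.    -0.001 -0.065  0.001  0.048  0.001] F [ 0.2 -0.2  0.1] gap 30.8
t 16.08 tcp [648.5 286.8 184.9] yawz 0.10 tilt -0.99987 gap 30.8 F [ 0.2 -0.2  0.1] j6 -1.21
turn -0.325 then x 34.9 y -259.8 z -317.5 dist 412
[463.5 186.6] [ 540.1 -479.6] [55.2 44.9] -58.8
[313.6 213.6] [435.6  57.2] [149.   49.2] -9.7
[346.4 215.3] [430.  -61.1] [99.4 54.9] 18.7
[217.5 214.2] [431.1 404.4] [65.7 61.6] 2.0
[409.8 220.6] [ 412.8 -288.2] [98.6 54.9] 25.8
[244.  243.2] [334.1 311.9] [83.1 25.9] 20.1
[389.5 254.5] [ 275.7 -224.3] [85.7 46.8] 32.6
```

View pics/b3.png

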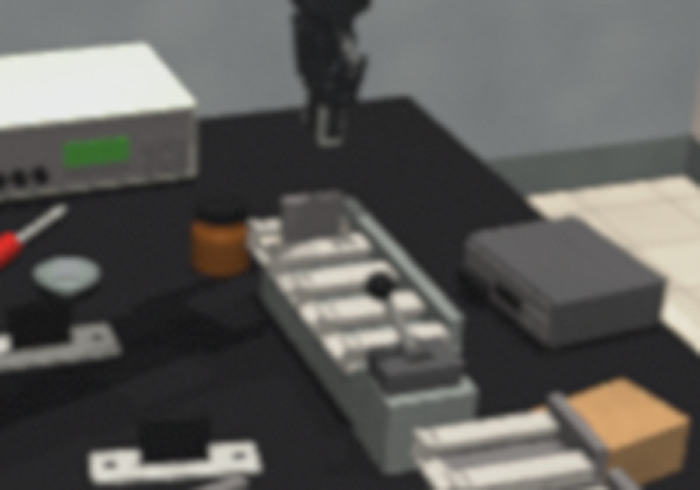

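View pics/b4.png

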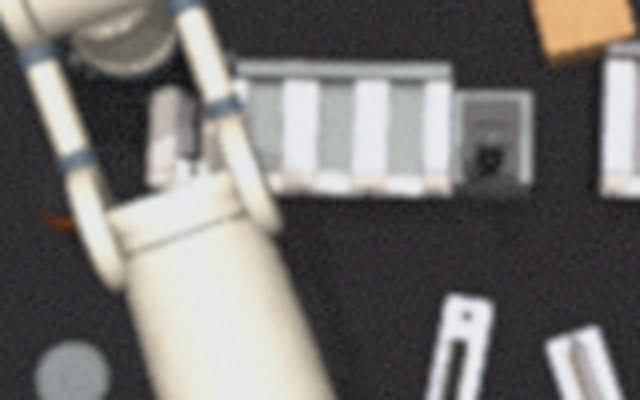

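{"name": "play_rows", "arguments": {"series": [[[0,0,0,-0.04],[0,0,0,-0.08],[0,0,0,-0.09],[0,0,0,-0.07],[0,0,0,-0.03],[0,-5,-6,0],[1,-10,-12,0],[1,-15,-18,0],[2,-20,-24,0],[2,-23,-27,0],[2,-23,-28,0],[2,-23,-28,0]]], "jaw": 0.6}}

```text
time: 17.18
tool_pos: [0.5442, 0.1272, 0.1568]
eef_rot: [[-0.039, -0.33, 0.943], [0.001, 0.944, 0.33], [-0.999, 0.014, -0.036]]
wrist_force: [0.5, -0.9, -0.1]
finger_gap: 0.0514
```

{"name": "play_rows", "arguments": {"series": [[[2,-23,-28,0],[2,-23,-28,0],[2,-22,-27,0],[2,-19,-24,0],[2,-15,-18,0],[2,-11,-13,0],[1,-8,-9,0],[0,-5,-6,0],[0,-2,-2,0],[0,-1,-1,0],[0,0,0,0]]]}}

```text
time: 18.1
tool_pos: [0.4242, -0.0579, 0.1365]
eef_rot: [[-0.055, -0.324, 0.944], [0.0, 0.946, 0.325], [-0.998, 0.018, -0.052]]
wrist_force: [0.4, -0.6, 0.2]
finger_gap: 0.0513
```

```bash
python3 - <<'E'
from h import *
st()
plan(431,-61.1,22,18.7)
E
```

```text
t 18.10 [424.2 -57.9 136.5] xaxis [-5.550e-02  3.000e-04 -9.985e-01] yaw 18.96 qv [ 0.004  0.007  0.002  0.007 -0.004  0.007] F [ 0.4 -0.6  0.2] gap 51.3
t 18.10 tcp [424.2 -57.9 136.5] yawz 18.96 tilt -0.99846 gap 51.3 F [ 0.4 -0.6  0.2] j6 -2.11
turn 0.005 then x 114.5 y -5.2 z 5.4 dist 115
```

{"name": "play_rows", "arguments": {"series": [[[-10,0,0,0.005],[-20,0,0,0],[-24,0,0,0],[-24,0,0,0],[-22,0,0,0],[-18,0,0,0],[-14,0,0,0],[-10,0,0,0],[-7,0,0,0],[-4,0,0,0],[-2,0,0,0],[0,0,0,0]]]}}

```text
time: 19.1
tool_pos: [0.4368, -0.0506, 0.3039]
eef_rot: [[-0.054, -0.329, 0.943], [0.002, 0.944, 0.329], [-0.999, 0.02, -0.051]]
wrist_force: [0.5, 0.3, -0.6]
finger_gap: 0.0512
```

```bash
python3 - <<'E'
from h import *
st()
plan(431,-61.1,22,18.7)
E
```

```text
t 19.10 [436.8 -50.6 303.9] xaxis [-0.0545  0.0023 -0.9985] yaw 19.26 qv [ 0.008  0.007 -0.     0.     0.     0.002] F [ 0.5  0.3 -0.6] gap 51.2
t 19.10 tcp [436.8 -50.6 303.9] yawz 19.26 tilt -0.99851 gap 51.2 F [ 0.5  0.3 -0.6] j6 -2.10
turn 0.010 then x 281.9 y -8.0 z -8.9 dist 282
```

Now a quicker descent with a sharp stop, well above the object.

{"name": "play_rows", "arguments": {"series": [[[6,-1,0,0.005],[12,-1,0,0.005],[18,-1,0,0],[24,-1,0,0],[30,-1,0,0],[34,-1,0,0],[0,0,0,0],[0,0,0,0],[0,0,0,0],[0,0,0,0]]]}}

```text
time: 19.93
tool_pos: [0.4287, -0.0557, 0.1684]
eef_rot: [[-0.064, -0.317, 0.946], [0.004, 0.948, 0.318], [-0.998, 0.024, -0.059]]
wrist_force: [0.3, -1.5, 0.6]
finger_gap: 0.0514
```

```bash
python3 - <<'E'
from h import *
st()
plan(431,-61.1,22,18.7)
E
```

```text
t 19.93 [428.7 -55.7 168.4] xaxis [-0.0639  0.0043 -0.9979] yaw 18.56 qv [ 0.001 -0.    -0.022  0.001  0.013  0.001] F [ 0.3 -1.5  0.6] gap 51.4
t 19.93 tcp [428.7 -55.7 168.4] yawz 18.56 tilt -0.99795 gap 51.4 F [ 0.3 -1.5  0.6] j6 -2.10
turn -0.003 then x 146.4 y -5.9 z 0.5 dist 147
```

{"name": "play_rows", "arguments": {"series": [[[0,0,30,0],[0,0,30,0],[0,0,30,0],[0,0,0,0],[0,0,0,0],[0,0,0,0]]]}}

```text
time: 20.43
tool_pos: [0.5231, -0.0268, 0.1756]
eef_rot: [[-0.046, -0.316, 0.948], [0.001, 0.949, 0.316], [-0.999, 0.016, -0.043]]
wrist_force: [-0.1, 0.1, 0.2]
finger_gap: 0.0514
```

```bash
python3 - <<'E'
from h import *
st()
E
```

```text
t 20.43 [523.1 -26.8 175.6] xaxis [-0.0457  0.0014 -0.999 ] yaw 18.45 qv [ 0.004  0.001 -0.041 -0.004  0.017 -0.003] F [-0.1  0.1  0.2] gap 51.4
```

{"name": "play_rows", "arguments": {"series": [[[0,0,-4,0],[0,0,-8,0],[0,0,-12,0],[0,0,-16,0],[0,0,-16,0],[0,0,-14,0],[0,0,-10,0],[0,0,-6,0],[0,0,-3,0],[0,0,0,0]]]}}

```text
time: 21.27
tool_pos: [0.4279, -0.0594, 0.1876]
eef_rot: [[-0.032, -0.311, 0.95], [-0.003, 0.95, 0.311], [-0.999, 0.007, -0.031]]
wrist_force: [-0.0, 0.0, 0.5]
finger_gap: 0.0514
```

```bash
python3 - <<'E'
from h import *
st()
E
```

```text
t 21.27 [427.9 -59.4 187.6] xaxis [-0.0318 -0.0025 -0.9995] yaw 18.15 qv [-0.007 -0.03   0.012  0.003 -0.004  0.001] F [-0.   0.   0.5] gap 51.4
```

{"name": "play_rows", "arguments": {"series": [[[0,0,30,0],[0,0,30,0],[0,0,30,0],[0,0,0,0],[0,0,0,0],[0,0,0,0]]]}}

```text
time: 21.77
tool_pos: [0.5166, -0.0305, 0.1844]
eef_rot: [[-0.03, -0.309, 0.95], [-0.003, 0.951, 0.309], [-1.0, 0.007, -0.03]]
wrist_force: [-0.2, -0.7, -0.9]
finger_gap: 0.0509
```

{"name": "play_rows", "arguments": {"series": [[[0,0,-4,0],[0,0,-8,0],[0,0,-12,0],[0,0,-16,0],[0,0,-16,0],[0,0,-14,0],[0,0,-10,0],[0,0,-6,0],[0,0,-3,0],[0,0,0,0]]]}}

```text
time: 22.6
tool_pos: [0.4199, -0.0619, 0.1902]
eef_rot: [[-0.024, -0.305, 0.952], [-0.006, 0.952, 0.305], [-1.0, 0.002, -0.025]]
wrist_force: [0.3, 0.2, -1.0]
finger_gap: 0.0512
```

```bash
python3 - <<'E'
from h import *
st()
plan(431,-61.1,22,18.7)
E
```

```text
t 22.60 [419.9 -61.9 190.2] xaxis [-0.0241 -0.0056 -0.9997] yaw 17.79 qv [-0.007 -0.028  0.012  0.005 -0.004 -0.001] F [ 0.3  0.2 -1. ] gap 51.2
t 22.60 tcp [419.9 -61.9 190.2] yawz 17.79 tilt -0.99969 gap 51.2 F [ 0.3  0.2 -1. ] j6 -2.10
turn -0.016 then x 168.2 y -2.8 z 10.8 dist 169
```

{"name": "play_rows", "arguments": {"series": [[[4,-0.5,1,-0.008],[8,-0.5,2,-0.008],[12,-0.5,2,0],[14,-0.5,2,0],[14,0,2,0],[14,0,1,0],[14,0,1,0],[12,0,0,0],[8,0,0,0],[3,0,0,0],[0,0,0,0]]]}}

```text
time: 23.52
tool_pos: [0.4291, -0.0587, 0.0706]
eef_rot: [[-0.033, -0.326, 0.945], [-0.003, 0.945, 0.326], [-0.999, 0.008, -0.032]]
wrist_force: [0.1, 1.2, -0.7]
finger_gap: 0.0512
```

```bash
python3 - <<'E'
from h import *
st()
plan(431,-61.1,22,18.7)
E
```

```text
t 23.52 [429.1 -58.7  70.6] xaxis [-0.0331 -0.0028 -0.9994] yaw 19.03 qv [ 0.004  0.015  0.009  0.    -0.006  0.   ] F [ 0.1  1.2 -0.7] gap 51.2
t 23.52 tcp [429.1 -58.7  70.6] yawz 19.03 tilt -0.99945 gap 51.2 F [ 0.1  1.2 -0.7] j6 -2.11
turn 0.006 then x 48.6 y -2.9 z 1.0 dist 49
```

{"name": "play_rows", "arguments": {"series": [[[4,-0.5,0.5,0.006],[8,-1,1,0],[10,-1,1,0],[10,0,0,0],[8,0,0,0],[5,0,0,0],[2,0,0,0],[0,0,0,0]]]}}

```text
time: 24.18
tool_pos: [0.4319, -0.0607, 0.0195]
eef_rot: [[-0.031, -0.32, 0.947], [-0.003, 0.948, 0.32], [-1.0, 0.007, -0.03]]
wrist_force: [-0.3, 0.5, 0.5]
finger_gap: 0.051
```

```bash
python3 - <<'E'
from h import *
st()
plan(431,-61.1,22,18.7)
f=cam('side'); save(f['color'][180:330,260:420],'c1.png',4)
E
```

```text
t 24.18 [431.9 -60.7  19.5] xaxis [-0.031  -0.0032 -0.9995] yaw 18.65 qv [ 0.     0.004  0.005  0.    -0.003  0.   ] F [-0.3  0.5  0.5] gap 51.0
t 24.18 tcp [431.9 -60.7  19.5] yawz 18.65 tilt -0.99951 gap 51.0 F [-0.3  0.5  0.5] j6 -2.11
turn -0.001 then x -2.5 y -0.1 z -1.0 dist 3
```

View pics/c1.png

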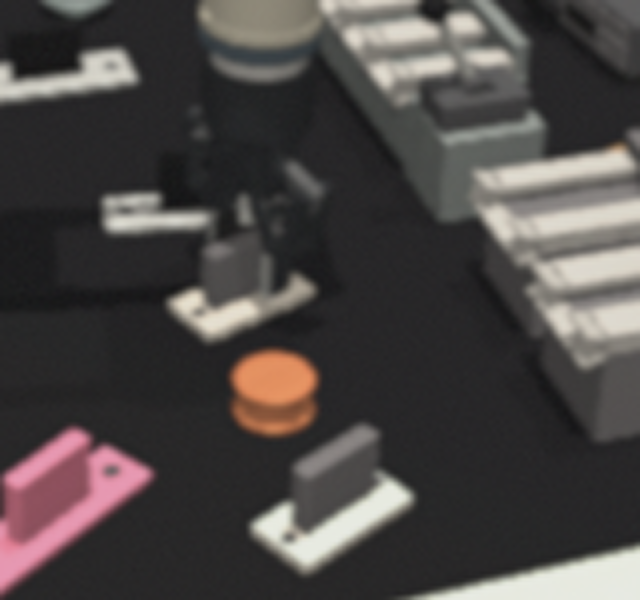

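{"name": "play_rows", "arguments": {"series": [[[-2,0,-0.5,0],[0,0,0,0],[0,0,0,0],[0,0,0,0],[0,0,0,0],[0,0,0,0]]], "jaw": 0, "force": 50}}

```text
time: 24.73
tool_pos: [0.4327, -0.0611, 0.024]
eef_rot: [[-0.028, -0.32, 0.947], [-0.004, 0.948, 0.32], [-1.0, 0.005, -0.027]]
wrist_force: [0.4, 0.4, 0.4]
finger_gap: 0.0132
```

```bash
python3 - <<'E'
from h import *
st()
E
```

```text
t 24.73 [432.7 -61.1  24. ] xaxis [-0.0275 -0.004  -0.9996] yaw 18.65 qv [ 0.    -0.002  0.    -0.001  0.    -0.001] F [0.4 0.4 0.4] gap 13.2
```

{"name": "play_rows", "arguments": {"series": [[[-4,0,0,0],[-8,0,0,0],[-12,0,0,0],[-14,0,0,0.03],[-14,0,0,0.06],[-14,0,0,0.07],[-12,0,0,0.07],[-8,0,0,0.05],[-4,0,0,0.03],[-1,0,0,0.005],[0,0,0,0]]]}}

```text
time: 25.65
tool_pos: [0.4366, -0.0609, 0.1302]
eef_rot: [[-0.02, 0.004, 1.0], [-0.006, 1.0, -0.004], [-1.0, -0.006, -0.02]]
wrist_force: [0.5, 0.5, -0.3]
finger_gap: 0.0132
```

```bash
python3 - <<'E'
from h import *
st()
plan(505,224.3,97,0)
E
```

```text
t 25.65 [436.6 -60.9 130.2] xaxis [-0.02   -0.0055 -0.9998] yaw -0.24 qv [-0.001 -0.01  -0.021 -0.     0.011 -0.002] F [ 0.5  0.5 -0.3] gap 13.2
t 25.65 tcp [436.6 -60.9 130.2] yawz -0.24 tilt -0.99978 gap 13.2 F [ 0.5  0.5 -0.3] j6 -1.78
turn -0.004 then x 33.2 y 285.2 z 68.4 dist 295
```

{"name": "play_rows", "arguments": {"series": [[[0,4,1,0],[0,9,2,0],[0,14,3,0],[1,19,4,0],[1,23,5,0],[2,25,6,0],[2,25,6,0],[2,25,6,0],[2,25,6,0],[2,25,6,0],[2,22,5,0],[2,18,4,0]]]}}

```text
time: 26.65
tool_pos: [0.4891, 0.1879, 0.1068]
eef_rot: [[-0.027, 0.001, 1.0], [-0.006, 1.0, -0.001], [-1.0, -0.006, -0.027]]
wrist_force: [0.2, -0.2, -0.7]
finger_gap: 0.0134
```

{"name": "play_rows", "arguments": {"series": [[[2,14,3,0],[2,10,2,0],[1,7,1,0],[1,4,1,0],[0,2,0,0],[0,0,0,0],[0,0,0,0]]]}}

```text
time: 27.23
tool_pos: [0.493, 0.2325, 0.0956]
eef_rot: [[-0.035, -0.007, 0.999], [-0.008, 1.0, 0.007], [-0.999, -0.008, -0.035]]
wrist_force: [0.3, -0.1, -0.8]
finger_gap: 0.0133
```

```bash
python3 - <<'E'
from h import *
st()
plan(530,224.3,96,0)
E
```

```text
t 27.23 [493.  232.5  95.6] xaxis [-0.035  -0.0077 -0.9994] yaw 0.38 qv [-0.004 -0.002  0.004 -0.003  0.003  0.   ] F [ 0.3 -0.1 -0.8] gap 13.3
t 27.23 tcp [493.  232.5  95.6] yawz 0.38 tilt -0.99936 gap 13.3 F [ 0.3 -0.1 -0.8] j6 -1.20
turn 0.007 then x -0.4 y -8.2 z 37.0 dist 38
```

{"name": "play_rows", "arguments": {"series": [[[0,-1,2,0.007],[-0.3,-2,4,0],[-0.5,-2,6,0],[-0.5,-1.5,7,0],[-0.3,-0.5,6,0],[-0.2,0,4,0],[0,0,2,0],[0,0,0,0],[0,0,0,0]]]}}

```text
time: 27.98
tool_pos: [0.5292, 0.2213, 0.0978]
eef_rot: [[-0.032, 0.006, 0.999], [-0.008, 1.0, -0.006], [-0.999, -0.008, -0.032]]
wrist_force: [1.0, 0.2, -0.7]
finger_gap: 0.0131
```

```bash
python3 - <<'E'
from h import *
st()
plan(638,224.3,95,0)
f=cam('side'); save(f['color'][100:240,260:460],'d1.png',3.5)
E
```

```text
t 27.98 [529.2 221.3  97.8] xaxis [-0.0325 -0.0077 -0.9994] yaw -0.36 qv [-0.002  0.01  -0.007  0.     0.    -0.001] F [ 1.   0.2 -0.7] gap 13.1
t 27.98 tcp [529.2 221.3  97.8] yawz -0.36 tilt -0.99944 gap 13.1 F [ 1.   0.2 -0.7] j6 -1.23
turn -0.006 then x 2.8 y 3.0 z 108.8 dist 109
```

View pics/d1.png

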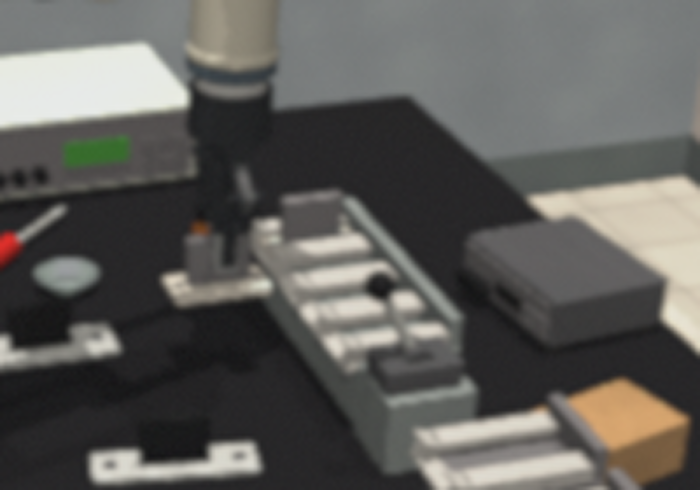

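{"name": "play_rows", "arguments": {"series": [[[0,1,2,-0.005],[0,1,4,0],[0,1,6,0],[0,0,8,0],[0,0,8,0],[0,0,6,0],[0,0,4,0],[0,0,2,0],[0,0,0,0]]]}}

```text
time: 28.78
tool_pos: [0.5725, 0.2252, 0.095]
eef_rot: [[-0.035, -0.001, 0.999], [-0.008, 1.0, 0.001], [-0.999, -0.008, -0.035]]
wrist_force: [-0.7, -0.4, -0.8]
finger_gap: 0.0134
```

```bash
python3 - <<'E'
from h import *
st()
plan(638,224.3,95,0)
E
```

```text
t 28.78 [572.5 225.2  95. ] xaxis [-0.035  -0.0081 -0.9994] yaw 0.03 qv [-0.004  0.012 -0.013 -0.003 -0.     0.001] F [-0.7 -0.4 -0.8] gap 13.4
t 28.78 tcp [572.5 225.2  95. ] yawz 0.03 tilt -0.99935 gap 13.4 F [-0.7 -0.4 -0.8] j6 -1.25
turn 0.001 then x -0.0 y -0.9 z 65.5 dist 66
```

Forward with a small rise to compensate for the tool-z slope.

{"name": "play_rows", "arguments": {"series": [[[-0.1,-0.5,2,0],[-0.2,-0.4,4,0],[-0.2,0,6,0],[-0.3,0,7,0],[-0.3,0,7,0],[-0.2,0,6,0],[-0.2,0,4,0],[0,0,2,0],[0,0,0,0]]]}}

```text
time: 29.53
tool_pos: [0.6152, 0.224, 0.0953]
eef_rot: [[-0.034, -0.0, 0.999], [-0.008, 1.0, 0.0], [-0.999, -0.008, -0.034]]
wrist_force: [0.9, 0.2, -1.2]
finger_gap: 0.0134
```

```bash
python3 - <<'E'
from h import *
st()
plan(638,224.3,95,0)
E
```

```text
t 29.53 [615.2 224.   95.3] xaxis [-0.034  -0.0081 -0.9994] yaw 0.01 qv [-0.002  0.009 -0.012  0.002  0.001  0.001] F [ 0.9  0.2 -1.2] gap 13.4
t 29.53 tcp [615.2 224.   95.3] yawz 0.01 tilt -0.99939 gap 13.4 F [ 0.9  0.2 -1.2] j6 -1.27
turn 0.000 then x 0.3 y 0.3 z 22.8 dist 23
```

{"name": "play_rows", "arguments": {"series": [[[-0.1,0,2,0],[-0.1,0,4,0],[-0.1,0,5,0],[-0.1,0,4,0],[-0.1,0,3,0],[-0.1,0,2,0],[0,0,2,0]]]}}

```text
time: 30.12
tool_pos: [0.6389, 0.2242, 0.0952]
eef_rot: [[-0.034, -0.001, 0.999], [-0.008, 1.0, 0.001], [-0.999, -0.008, -0.034]]
wrist_force: [-0.3, -0.2, -1.6]
finger_gap: 0.0136
```

{"name": "play_rows", "arguments": {"series": [[[0,0,2,0],[0,0,2,0],[0,0,2,0]]]}}

```text
time: 30.37
tool_pos: [0.645, 0.2242, 0.0952]
eef_rot: [[-0.036, -0.001, 0.999], [-0.008, 1.0, 0.001], [-0.999, -0.008, -0.036]]
wrist_force: [-8.6, -0.6, 1.3]
finger_gap: 0.0128
```

Contact at the stop; one more short press and release.

{"name": "play_rows", "arguments": {"series": [[[0,0,2,0],[0,0,2,0]]]}}

```text
time: 30.53
tool_pos: [0.6452, 0.2243, 0.0948]
eef_rot: [[-0.046, -0.002, 0.999], [-0.009, 1.0, 0.001], [-0.999, -0.009, -0.046]]
wrist_force: [-8.8, -0.5, 1.9]
finger_gap: 0.0137
```

{"name": "play_rows", "arguments": {"series": [[[0,0,0,0],[0,0,0,0],[0,0,0,0],[-2,0,0,0],[-6,0,0,0],[-10,0,0,0],[-12,0,0,0],[-14,0,0,0],[-14,0,0,0],[-10,0,0,0],[-6,0,0,0],[-2,0,0,0]]], "jaw": 0.36}}

```text
time: 31.53
tool_pos: [0.6503, 0.2252, 0.1824]
eef_rot: [[-0.04, -0.002, 0.999], [-0.008, 1.0, 0.001], [-0.999, -0.007, -0.04]]
wrist_force: [0.9, 0.6, 0.3]
finger_gap: 0.0309
```

```bash
python3 - <<'E'
from h import *
st()
f=cam('side'); save(f['color'][100:240,260:460],'e1.png',3.5)
f=cam('top')
for o in flats(f): print(*o)
E
```

```text
t 31.53 [650.3 225.2 182.4] xaxis [-0.0395 -0.0075 -0.9992] yaw 0.07 qv [-0.    -0.001 -0.069 -0.002  0.051 -0.   ] F [0.9 0.6 0.3] gap 30.9
[463.8 186.1] [ 542. -481.] [58.5 46.1] -60.7
[313.2 214.1] [428.2  65.6] [167.1  64.1] -10.7
[217.5 214.2] [431.  404.4] [65.4 61.6] 2.0
[409.8 220.6] [ 412.7 -288.3] [98.8 54.9] 25.8
[248.5 233.3] [372.8 285.8] [147.3  61.2] 0.5
[389.9 254.7] [ 275.7 -224.3] [85.7 46.9] 32.6
```

View pics/e1.png

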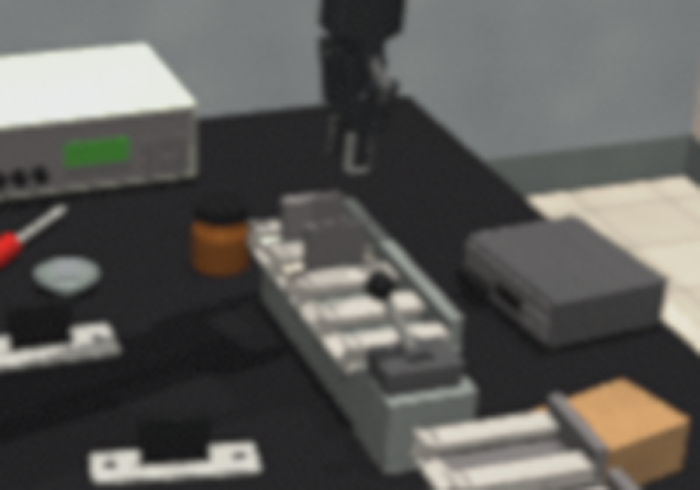

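{"name": "play_rows", "arguments": {"series": [[[0,1,-4,0],[0,2,-8,0],[1,3,-12,0],[1,4,-16,0],[1,4,-16,0],[1,4,-16,0],[1,4,-16,0],[1,4,-16,0],[1,4,-16,0],[1,4,-16,0],[1,4,-16,0],[1,4,-16,0]]], "jaw": 0.6}}

```text
time: 32.63
tool_pos: [0.4649, 0.2667, 0.1639]
eef_rot: [[-0.062, -0.0, 0.998], [-0.015, 1.0, -0.001], [-0.998, -0.015, -0.062]]
wrist_force: [0.2, -0.2, 1.0]
finger_gap: 0.0512
```

```bash
python3 - <<'E'
from h import *
st()
plan(373,284,120,-1.6)
E
```

```text
t 32.63 [464.9 266.7 163.9] xaxis [-0.062  -0.0152 -0.998 ] yaw -0.05 qv [ 0.242 -0.429  0.451  0.018 -0.004  0.238] F [ 0.2 -0.2  1. ] gap 51.2
t 32.63 tcp [464.9 266.7 163.9] yawz -0.05 tilt -0.99796 gap 51.2 F [ 0.2 -0.2  1. ] j6 -1.12
turn 0.027 then x 43.9 y 14.8 z -92.4 dist 103
```

{"name": "play_rows", "arguments": {"series": [[[0,2,-14,0.01],[0,2,-13,0.01],[0,2,-12,0],[0,2,-11,0],[0,1,-9,0],[0,1,-7,0],[0,1,-5,0],[0,0,-3,0],[0,0,-1,0],[0,0,0,0]]]}}

```text
time: 33.47
tool_pos: [0.3766, 0.2791, 0.1628]
eef_rot: [[-0.071, 0.016, 0.997], [-0.019, 1.0, -0.017], [-0.997, -0.02, -0.07]]
wrist_force: [0.5, -0.1, 0.1]
finger_gap: 0.0513
```

```bash
python3 - <<'E'
from h import *
st()
plan(373,284,120,-1.6)
f=cam('side'); save(f['color'][120:280,200:400],'f1.png',3.5)
E
```

```text
t 33.47 [376.6 279.1 162.8] xaxis [-0.0708 -0.0191 -0.9973] yaw -1.00 qv [ 0.001  0.     0.002 -0.003 -0.003 -0.002] F [ 0.5 -0.1  0.1] gap 51.3
t 33.47 tcp [376.6 279.1 162.8] yawz -1.00 tilt -0.99731 gap 51.3 F [ 0.5 -0.1  0.1] j6 -1.00
turn 0.010 then x 42.8 y 4.8 z -3.7 dist 43
```

View pics/f1.png

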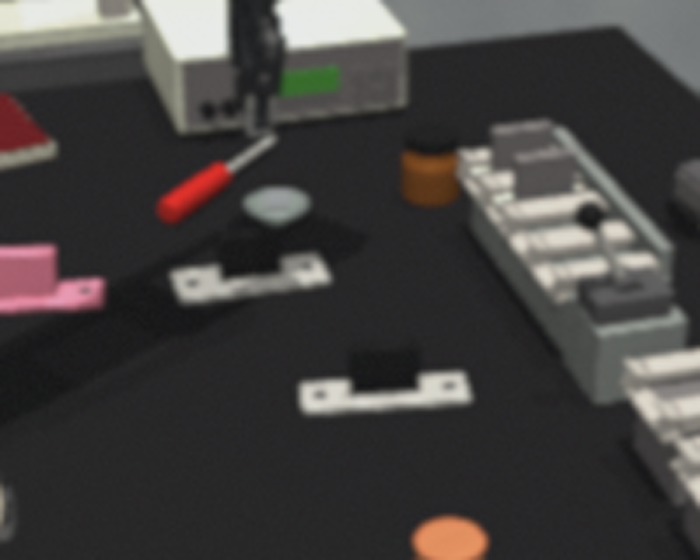

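{"name": "play_rows", "arguments": {"series": [[[0,0,38,0],[0,0,38,0],[0,0,38,0],[0,0,0,0],[0,0,0,0],[0,0,0,0]]]}}

```text
time: 34.02
tool_pos: [0.4961, 0.2757, 0.1493]
eef_rot: [[-0.076, 0.017, 0.997], [-0.022, 1.0, -0.018], [-0.997, -0.023, -0.076]]
wrist_force: [-0.6, -0.2, 0.3]
finger_gap: 0.0514
```

```bash
python3 - <<'E'
from h import *
st()
E
```

```text
t 34.02 [496.1 275.7 149.3] xaxis [-0.0765 -0.0216 -0.9968] yaw -1.06 qv [-0.007  0.018 -0.014  0.007  0.012  0.002] F [-0.6 -0.2  0.3] gap 51.4
```

{"name": "play_rows", "arguments": {"series": [[[0,0,-4,0],[0,0,-8,0],[0,0,-12,0],[0,0,-16,0],[0,0,-18,0],[0,0,-18,0],[0,0,-14,0],[0,0,-10,0],[0,0,-6,0],[0,0,-3,0],[0,0,0,0]]]}}

```text
time: 34.93
tool_pos: [0.3712, 0.2786, 0.1654]
eef_rot: [[-0.065, 0.01, 0.998], [-0.013, 1.0, -0.01], [-0.998, -0.014, -0.065]]
wrist_force: [0.0, -0.3, -0.2]
finger_gap: 0.0515
```

```bash
python3 - <<'E'
from h import *
st()
E
```

```text
t 34.93 [371.2 278.6 165.4] xaxis [-0.0653 -0.0135 -0.9978] yaw -0.60 qv [ 0.01  -0.035  0.015 -0.004 -0.004 -0.003] F [ 0.  -0.3 -0.2] gap 51.5
```

{"name": "play_rows", "arguments": {"series": [[[-4,0,0,0],[-8,0,0,0],[-12,0,0,0],[-14,0,0,0],[-14,0,0,0],[-14,0,0,0],[-14,0,0,0],[-12,0,0,0],[-8,0,0,0],[-4,0,0,0],[-1,0,0,0],[0,0,0,0]]]}}

```text
time: 35.93
tool_pos: [0.3827, 0.2796, 0.2833]
eef_rot: [[-0.061, 0.014, 0.998], [-0.012, 1.0, -0.015], [-0.998, -0.013, -0.061]]
wrist_force: [-0.1, 1.1, 0.1]
finger_gap: 0.051
```

```bash
python3 - <<'E'
from h import *
st()
E
```

```text
t 35.93 [382.7 279.6 283.3] xaxis [-0.0611 -0.0117 -0.9981] yaw -0.85 qv [-0.003  0.009 -0.011  0.001  0.001  0.   ] F [-0.1  1.1  0.1] gap 51.0
```

{"name": "play_rows", "arguments": {"series": [[[20,0,0,0],[25,0,0,0],[25,0,0,0],[20,0,0,0],[15,0,0,0],[0,0,0,0],[0,0,0,0],[0,0,0,0],[0,0,0,0]]]}}

```text
time: 36.68
tool_pos: [0.3751, 0.2774, 0.1713]
eef_rot: [[-0.065, 0.014, 0.998], [-0.014, 1.0, -0.015], [-0.998, -0.015, -0.065]]
wrist_force: [0.1, 0.3, -0.6]
finger_gap: 0.0514
```

```bash
python3 - <<'E'
from h import *
st()
E
```

```text
t 36.68 [375.1 277.4 171.3] xaxis [-0.0654 -0.0144 -0.9978] yaw -0.89 qv [-0.001  0.001 -0.013 -0.     0.008  0.001] F [ 0.1  0.3 -0.6] gap 51.4
```

{"name": "play_rows", "arguments": {"series": [[[4,0.5,0.5,0.006],[8,1,0.5,0.006],[12,1,1,0],[14,1,1,0],[14,1,1,0],[14,1,1,0],[12,0.5,0.5,0],[8,0,0,0],[4,0,0,0],[2,0,0,0],[0,0,0,0]]]}}

```text
time: 37.6
tool_pos: [0.3768, 0.2836, 0.0739]
eef_rot: [[-0.059, 0.028, 0.998], [-0.011, 1.0, -0.029], [-0.998, -0.013, -0.059]]
wrist_force: [-0.3, -0.5, 0.1]
finger_gap: 0.0516
```

```bash
python3 - <<'E'
from h import *
st()
plan(373,284,22,-1.6)
f=cam('top')
for o in flats(f): print(*o)
f=cam('side'); save(f['color'][120:280,200:400],'f2.png',3.5)
E
```

```text
t 37.60 [376.8 283.6  73.9] xaxis [-0.0594 -0.0109 -0.9982] yaw -1.67 qv [ 0.    -0.001 -0.003 -0.001 -0.001 -0.   ] F [-0.3 -0.5  0.1] gap 51.6
t 37.60 tcp [376.8 283.6  73.9] yawz -1.67 tilt -0.99817 gap 51.6 F [-0.3 -0.5  0.1] j6 -0.98
turn -0.001 then x 51.9 y 0.3 z -3.8 dist 52
[463.7 186.4] [ 542.2 -481.1] [58.6 45.9] -61.1
[313.6 213.7] [435.4  57.2] [149.4  49.2] -10.0
[409.8 220.7] [ 412.7 -288.3] [98.8 54.9] 25.8
[250.4 241.8] [334.5 271.1] [88.3 79.1] 86.6
[389.6 254.4] [ 275.5 -224.1] [85.7 47.4] 32.6
```

View pics/f2.png

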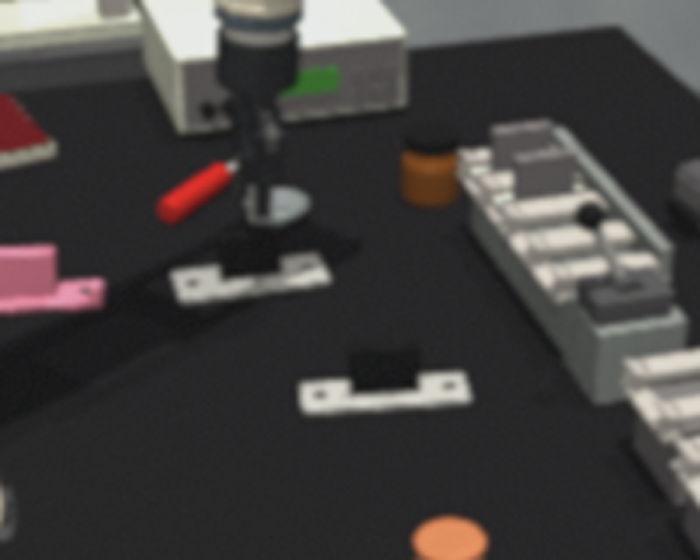

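{"name": "play_rows", "arguments": {"series": [[[4,0.3,0,0],[8,0.3,0,0],[10,0.3,0,0],[10,0,0,0],[8,0,0,0],[5,0,0,0],[3,0,0,0],[0,0,0,0],[0,0,0,0]]]}}

```text
time: 38.45
tool_pos: [0.3748, 0.2847, 0.023]
eef_rot: [[-0.056, 0.028, 0.998], [-0.009, 1.0, -0.029], [-0.998, -0.01, -0.056]]
wrist_force: [-0.1, 1.1, 0.6]
finger_gap: 0.0514
```

```bash
python3 - <<'E'
from h import *
st()
plan(373,284,22,-1.6)
E
```

```text
t 38.45 [374.8 284.7  23. ] xaxis [-0.0563 -0.0089 -0.9984] yaw -1.67 qv [-0.001  0.004  0.009  0.001 -0.005 -0.001] F [-0.1  1.1  0.6] gap 51.4
t 38.45 tcp [374.8 284.7  23. ] yawz -1.67 tilt -0.99838 gap 51.4 F [-0.1  1.1  0.6] j6 -0.98
turn -0.001 then x 1.0 y -0.7 z -1.7 dist 2
```

{"name": "play_rows", "arguments": {"series": [[[0,-0.7,-1,0],[0,0,0,0],[0,0,0,0],[0,0,0,0],[0,0,0,0],[0,0,0,0]]], "jaw": 0, "force": 50}}

```text
time: 38.95
tool_pos: [0.3746, 0.2845, 0.0247]
eef_rot: [[-0.054, 0.029, 0.998], [-0.007, 1.0, -0.029], [-0.999, -0.009, -0.054]]
wrist_force: [0.6, 1.1, -1.0]
finger_gap: 0.013
```

```bash
python3 - <<'E'
from h import *
st()
plan(480,-110,110,-1.4)
E
```

```text
t 38.95 [374.6 284.5  24.7] xaxis [-0.0539 -0.0074 -0.9985] yaw -1.67 qv [-0.002 -0.002 -0.001  0.001  0.001  0.001] F [ 0.6  1.1 -1. ] gap 13.0
t 38.95 tcp [374.6 284.5  24.7] yawz -1.67 tilt -0.99852 gap 13.0 F [ 0.6  1.1 -1. ] j6 -0.98
turn -0.005 then x -85.3 y -391.8 z 115.0 dist 417
```

{"name": "play_rows", "arguments": {"series": [[[-4,0,0,0],[-8,0,0,0],[-12,0,0,0],[-14,0,0,0],[-14,0,0,0],[-14,0,0,0],[-12,0,0,0],[-8,0,0,0],[-4,0,0,0],[-1,0,0,0],[0,0,0,0]]]}}

```text
time: 39.87
tool_pos: [0.3804, 0.2854, 0.1271]
eef_rot: [[-0.051, 0.029, 0.998], [-0.006, 1.0, -0.029], [-0.999, -0.007, -0.051]]
wrist_force: [-0.0, 1.0, -0.8]
finger_gap: 0.0133
```

{"name": "play_rows", "arguments": {"series": [[[0,-4,1,0],[0,-9,3,0],[0,-14,4,0],[0,-19,5,0],[0,-23,7,0],[0,-26,8,0],[0,-28,8,0],[0,-28,8,0],[0,-28,8,0],[0,-28,8,0],[0,-28,8,0],[0,-28,8,0]]]}}

```text
time: 40.87
tool_pos: [0.4454, 0.0055, 0.1148]
eef_rot: [[-0.067, 0.02, 0.998], [-0.011, 1.0, -0.02], [-0.998, -0.012, -0.067]]
wrist_force: [-0.5, 0.6, -0.5]
finger_gap: 0.0129
```

```bash
python3 - <<'E'
from h import *
st()
plan(480,-111,105,-1.4)
E
```

```text
t 40.87 [445.4   5.5 114.8] xaxis [-0.0671 -0.0108 -0.9977] yaw -1.17 qv [-0.778  0.208 -0.147 -0.05  -0.054 -0.774] F [-0.5  0.6 -0.5] gap 12.9
t 40.87 tcp [445.4   5.5 114.8] yawz -1.17 tilt -0.99769 gap 12.9 F [-0.5  0.6 -0.5] j6 -1.61
turn 0.004 then x 9.8 y -115.6 z 37.4 dist 122
```

{"name": "play_rows", "arguments": {"series": [[[0,-23,8,0],[0,-19,7,0],[0,-15,5,0],[0,-12,4,0],[0,-9,3,0],[0,-6,2,0],[0,-4,1,0],[0,-2,0,0],[0,0,0,0],[0,0,0,0]]]}}

```text
time: 41.7
tool_pos: [0.4686, -0.0998, 0.1067]
eef_rot: [[-0.08, 0.03, 0.996], [-0.01, 0.999, -0.031], [-0.997, -0.013, -0.08]]
wrist_force: [-0.6, 0.7, -0.7]
finger_gap: 0.013
```

```bash
cat >> h.py <<'E'
def plate(z,xa,xb,ya,yb,n='top'):
    from scipy.ndimage import gaussian_filter1d
    f=cam(n); f['color']=f['color'].astype(np.float32)
    im,xs,ys=ortho(f,z,xa,xb,ya,yb,4)
    g=gaussian_filter1d(im.mean(-1).mean(0),4); d=np.diff(g)
    print('edges',ys[np.argmax(d)],ys[np.argmin(d)],'mid',(ys[np.argmax(d)]+ys[np.argmin(d)])/2)
E
python3 - <<'E'
from h import *
st()
plan(500,-113,100,-1.4)
f=cam('top'); save(f['color'][110:260,300:460],'g1.png',4)
E
```

```text
t 41.70 [468.6 -99.8 106.7] xaxis [-0.0802 -0.0102 -0.9967] yaw -1.75 qv [ 0.003 -0.002  0.001  0.002  0.002  0.001] F [-0.6  0.7 -0.7] gap 13.0
t 41.70 tcp [468.6 -99.8 106.7] yawz -1.75 tilt -0.99672 gap 13.0 F [-0.6  0.7 -0.7] j6 -1.80
turn -0.006 then x 6.7 y -12.5 z 31.7 dist 35
```

View pics/g1.png

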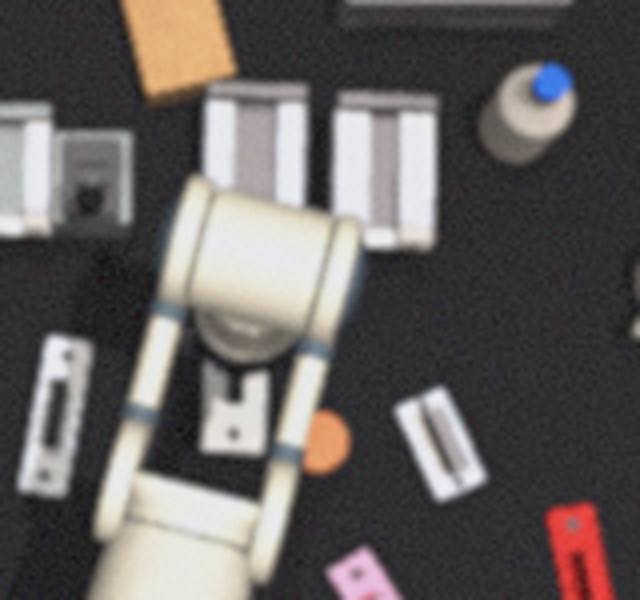

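{"name": "play_rows", "arguments": {"series": [[[-4,-1,-4,-0.006],[-8,-2,-8,0],[-12,-2,-10,0],[-14,-2,-12,0],[-14,-2,-12,0],[-14,-2,-12,0],[-12,-1,-10,0],[-8,0,-7,0],[-4,0,-4,0],[-1,0,-2,0],[0,0,0,0]]]}}

```text
time: 42.67
tool_pos: [0.3874, -0.1061, 0.2152]
eef_rot: [[-0.075, 0.015, 0.997], [-0.012, 1.0, -0.016], [-0.997, -0.014, -0.075]]
wrist_force: [0.9, 0.8, -1.3]
finger_gap: 0.0132
```

```bash
python3 - <<'E'
from h import *
st()
E
```

```text
t 42.67 [ 387.4 -106.1  215.2] xaxis [-0.0754 -0.0124 -0.9971] yaw -0.94 qv [ 0.003 -0.01   0.003  0.001 -0.004  0.002] F [ 0.9  0.8 -1.3] gap 13.2
```

{"name": "play_rows", "arguments": {"series": [[[4,0,4,0],[8,0,8,0],[12,0,10,0],[14,0,12,0],[14,0,12,0],[12,0,12,0],[10,0,10,0],[6,0,7,0],[3,0,4,0],[1,0,2,0],[0,0,0,0]]]}}

```text
time: 43.58
tool_pos: [0.4659, -0.1057, 0.1026]
eef_rot: [[-0.095, 0.013, 0.995], [-0.006, 1.0, -0.014], [-0.995, -0.007, -0.095]]
wrist_force: [0.2, -0.1, -1.4]
finger_gap: 0.0132
```

```bash
python3 - <<'E'
from h import *
st()
E
```

```text
t 43.58 [ 465.9 -105.7  102.6] xaxis [-0.0946 -0.006  -0.9955] yaw -0.78 qv [ 0.005  0.025  0.008  0.    -0.002  0.001] F [ 0.2 -0.1 -1.4] gap 13.2
```

{"name": "play_rows", "arguments": {"series": [[[0,0,-5,0],[0,0,-10,0],[0,0,-14,0],[0,0,-16,0],[0,0,-18,0],[0,0,-18,0],[0,0,-14,0],[0,0,-10,0],[0,0,-6,0],[0,0,-3,0],[0,0,0,0]]]}}

```text
time: 44.5
tool_pos: [0.3456, -0.1043, 0.1181]
eef_rot: [[-0.086, 0.014, 0.996], [-0.01, 1.0, -0.014], [-0.996, -0.011, -0.086]]
wrist_force: [0.0, -0.7, -1.6]
finger_gap: 0.0134
```

```bash
python3 - <<'E'
from h import *
st()
E
```

```text
t 44.50 [ 345.6 -104.3  118.1] xaxis [-0.0861 -0.0098 -0.9962] yaw -0.83 qv [-0.005 -0.018 -0.     0.003 -0.007  0.002] F [ 0.  -0.7 -1.6] gap 13.4
```

{"name": "play_rows", "arguments": {"series": [[[0,0,30,0],[0,0,30,0],[0,0,30,0],[0,0,0,0],[0,0,0,0],[0,0,0,0]]]}}

```text
time: 45.0
tool_pos: [0.4405, -0.1058, 0.1099]
eef_rot: [[-0.084, 0.014, 0.996], [-0.011, 1.0, -0.015], [-0.996, -0.012, -0.083]]
wrist_force: [-0.6, 0.1, -0.8]
finger_gap: 0.0133
```

```bash
python3 - <<'E'
from h import *
st()
E
```

```text
t 45.00 [ 440.5 -105.8  109.9] xaxis [-0.0837 -0.0106 -0.9964] yaw -0.88 qv [ 0.005  0.019 -0.014 -0.003  0.01  -0.002] F [-0.6  0.1 -0.8] gap 13.3
```

{"name": "play_rows", "arguments": {"series": [[[0,0,-5,0],[0,0,-10,0],[0,0,-14,0],[0,0,-16,0],[0,0,-16,0],[0,0,-14,0],[0,0,-10,0],[0,0,-6,0],[0,0,-3,0],[0,0,0,0]]]}}

```text
time: 45.83
tool_pos: [0.3356, -0.104, 0.1207]
eef_rot: [[-0.077, 0.017, 0.997], [-0.014, 1.0, -0.018], [-0.997, -0.015, -0.076]]
wrist_force: [-0.3, -0.5, -0.5]
finger_gap: 0.0129
```

{"name": "play_rows", "arguments": {"series": [[[0,0,34,0],[0,0,34,0],[0,0,34,0],[0,0,0,0],[0,0,0,0],[0,0,0,0]]]}}

```text
time: 46.33
tool_pos: [0.4403, -0.1061, 0.1126]
eef_rot: [[-0.073, 0.019, 0.997], [-0.016, 1.0, -0.02], [-0.997, -0.017, -0.073]]
wrist_force: [-1.0, -0.8, -1.0]
finger_gap: 0.013
```

{"name": "play_rows", "arguments": {"series": [[[0,0,-5,0],[0,0,-10,0],[0,0,-14,0],[0,0,-16,0],[0,0,-16,0],[0,0,-14,0],[0,0,-10,0],[0,0,-6,0],[0,0,-3,0],[0,0,0,0]]]}}

```text
time: 47.17
tool_pos: [0.3344, -0.1038, 0.1236]
eef_rot: [[-0.062, 0.022, 0.998], [-0.021, 1.0, -0.024], [-0.998, -0.022, -0.062]]
wrist_force: [-0.7, -0.3, -1.3]
finger_gap: 0.0134
```

{"name": "play_rows", "arguments": {"series": [[[0,0,34,0],[0,0,34,0],[0,0,34,0],[0,0,0,0],[0,0,0,0],[0,0,0,0]]]}}

```text
time: 47.67
tool_pos: [0.4389, -0.1065, 0.1178]
eef_rot: [[-0.057, 0.025, 0.998], [-0.023, 0.999, -0.026], [-0.998, -0.024, -0.057]]
wrist_force: [0.1, 0.8, -1.3]
finger_gap: 0.0133
```

```bash
python3 - <<'E'
from h import *
st()
E
```

```text
t 47.67 [ 438.9 -106.5  117.8] xaxis [-0.0574 -0.0225 -0.9981] yaw -1.51 qv [ 0.002  0.008 -0.007 -0.002  0.013 -0.002] F [ 0.1  0.8 -1.3] gap 13.3
```

{"name": "play_rows", "arguments": {"series": [[[1,-0.5,3,0],[2,-0.5,6,0],[3,-0.5,8,0],[3,-0.5,9,0],[3,0,9,0],[2,0,7,0],[1,0,4,0],[0,0,2,0],[0,0,0,0],[0,0,0,0]]]}}

```text
time: 48.5
tool_pos: [0.4891, -0.111, 0.1008]
eef_rot: [[-0.052, 0.027, 0.998], [-0.024, 0.999, -0.028], [-0.998, -0.026, -0.051]]
wrist_force: [-1.0, 1.1, -1.2]
finger_gap: 0.0133
```

```bash
python3 - <<'E'
from h import *
st()
plan(500,-113,96,-1.4)
f=cam('top'); save(f['color'][110:260,300:460],'g2.png',4)
plate(80,429,436,-160,-60)
plate(80,433,439,-160,-60)
f=cam('side'); save(f['color'][140:300,300:500],'g3.png',3.5)
E
```

```text
t 48.50 [ 489.1 -111.   100.8] xaxis [-0.052  -0.0242 -0.9984] yaw -1.60 qv [ 0.001  0.007 -0.007 -0.001  0.     0.001] F [-1.   1.1 -1.2] gap 13.3
t 48.50 tcp [ 489.1 -111.   100.8] yawz -1.60 tilt -0.99835 gap 13.3 F [-1.   1.1 -1.2] j6 -1.81
turn -0.004 then x 4.8 y -1.7 z 11.0 dist 12
edges -81.0 -136.75 mid -108.875
edges -81.0 -137.0 mid -109.0
```

View pics/g2.png

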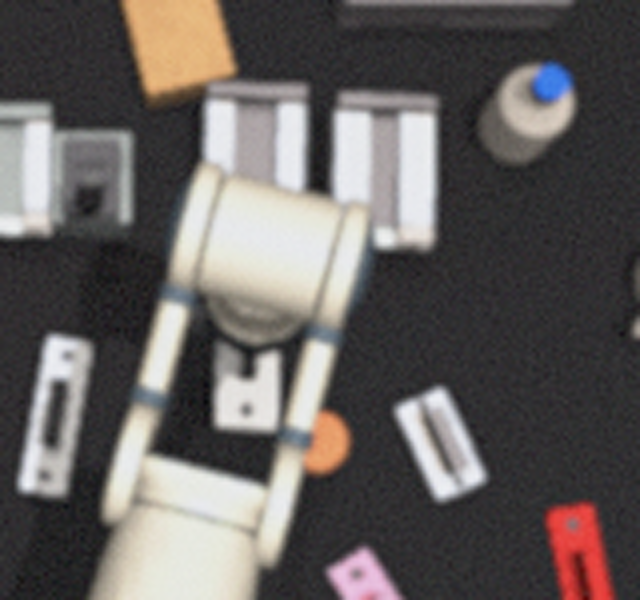

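View pics/g3.png

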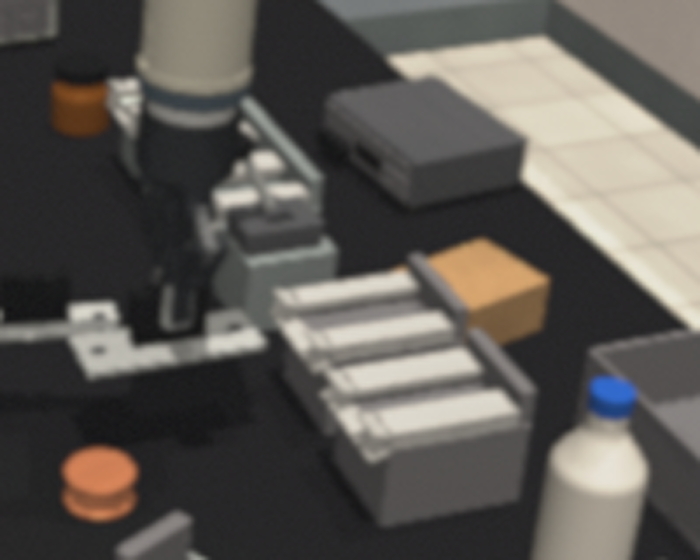

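{"name": "play_rows", "arguments": {"series": [[[1,-0.7,2,-0.003],[1,-0.7,4,0],[0.5,-0.7,6,0],[0,0,7,0],[-0.3,0,7,0],[-0.3,0,6,0],[-0.2,0,3,0],[0,0,1,0],[0,0,0,0]]]}}

```text
time: 49.45
tool_pos: [0.5292, -0.1146, 0.0976]
eef_rot: [[-0.05, 0.024, 0.998], [-0.025, 0.999, -0.025], [-0.998, -0.026, -0.05]]
wrist_force: [-0.8, 0.1, -2.1]
finger_gap: 0.013
```

```bash
python3 - <<'E'
from h import *
st()
x=sensors.observe()['tool_pos'][0]*1e3
plan(632,-116.8,95.7,-1.4); print('line y here',-117-.025*(x-640))
E
```

```text
t 49.45 [ 529.2 -114.6   97.6] xaxis [-0.0502 -0.0246 -0.9984] yaw -1.42 qv [ 0.002  0.012 -0.011 -0.001  0.001  0.001] F [-0.8  0.1 -2.1] gap 13.0
t 49.45 tcp [ 529.2 -114.6   97.6] yawz -1.42 tilt -0.99844 gap 13.0 F [-0.8  0.1 -2.1] j6 -1.80
turn -0.000 then x 1.9 y 0.3 z 102.8 dist 103
line y here -114.22950481482194
```

{"name": "play_rows", "arguments": {"series": [[[0.3,0,2,0],[0.2,0,4,0],[0,0,6,0],[0,0,7,0],[-0.2,0,7,0],[-0.3,0,6,0],[-0.2,0,3,0],[0,0,1,0],[0,0,0,0]]]}}

```text
time: 50.2
tool_pos: [0.5689, -0.1154, 0.0952]
eef_rot: [[-0.051, 0.023, 0.998], [-0.024, 0.999, -0.025], [-0.998, -0.026, -0.051]]
wrist_force: [-0.1, 0.4, -0.7]
finger_gap: 0.0129
```

```bash
python3 - <<'E'
from h import *
st()
x=sensors.observe()['tool_pos'][0]*1e3
plan(632,-116.8,95.7,-1.4); print('line y here',-117-.025*(x-640))
E
```

```text
t 50.20 [ 568.9 -115.4   95.2] xaxis [-0.0511 -0.0244 -0.9984] yaw -1.42 qv [ 0.002  0.012 -0.01  -0.001  0.002  0.001] F [-0.1  0.4 -0.7] gap 12.9
t 50.20 tcp [ 568.9 -115.4   95.2] yawz -1.42 tilt -0.99839 gap 12.9 F [-0.1  0.4 -0.7] j6 -1.79
turn -0.000 then x -0.5 y 0.1 z 63.1 dist 63
line y here -115.22316129287552
```

{"name": "play_rows", "arguments": {"series": [[[-0.3,0,2,0],[-0.3,0,4,0],[-0.3,0,6,0],[-0.4,0,7,0],[-0.4,0,7,0],[-0.3,0,6,0],[-0.2,0,4,0],[-0.1,0,2,0],[0,0,0,0]]]}}

```text
time: 50.95
tool_pos: [0.6111, -0.1164, 0.0953]
eef_rot: [[-0.051, 0.023, 0.998], [-0.024, 0.999, -0.025], [-0.998, -0.026, -0.051]]
wrist_force: [0.2, 0.1, -1.8]
finger_gap: 0.0135
```

```bash
python3 - <<'E'
from h import *
st()
x=sensors.observe()['tool_pos'][0]*1e3
plan(632,-116.8,95.7,-1.4); print('line y here',-117-.025*(x-640))
E
```

```text
t 50.95 [ 611.1 -116.4   95.3] xaxis [-0.0514 -0.0243 -0.9984] yaw -1.42 qv [ 0.003  0.012 -0.011 -0.001  0.002  0.   ] F [ 0.2  0.1 -1.8] gap 13.5
t 50.95 tcp [ 611.1 -116.4   95.3] yawz -1.42 tilt -0.99838 gap 13.5 F [ 0.2  0.1 -1.8] j6 -1.77
turn -0.000 then x -0.4 y 0.1 z 20.9 dist 21
line y here -116.27781730658009
```

{"name": "play_rows", "arguments": {"series": [[[-0.1,0,2,0],[-0.2,0,4,0],[-0.2,0,4,0],[-0.2,0,4,0],[-0.1,0,3,0],[-0.1,0,2,0],[-0.1,0,2,0]]]}}

```text
time: 51.53
tool_pos: [0.6339, -0.1169, 0.0955]
eef_rot: [[-0.051, 0.024, 0.998], [-0.024, 0.999, -0.025], [-0.998, -0.026, -0.051]]
wrist_force: [0.4, 0.1, -0.4]
finger_gap: 0.0131
```

{"name": "play_rows", "arguments": {"series": [[[-0.1,0,2,0],[-0.1,0,2,0],[-0.1,0,2,0]]]}}

```text
time: 51.78
tool_pos: [0.6373, -0.1169, 0.0958]
eef_rot: [[-0.06, 0.024, 0.998], [-0.024, 0.999, -0.026], [-0.998, -0.025, -0.059]]
wrist_force: [-11.6, 0.5, 0.9]
finger_gap: 0.0133
```

{"name": "play_rows", "arguments": {"series": [[[0,0,0,0],[0,0,0,0],[0,0,0,0],[-2,0,0,0],[-6,0,0,0],[-10,0,0,0],[-12,0,0,0],[-14,0,0,0],[-10,0,0,0],[-6,0,0,0],[-2,0,0,0],[0,0,0,0]]], "jaw": 0.36}}

```text
time: 52.78
tool_pos: [0.643, -0.1155, 0.1685]
eef_rot: [[-0.053, 0.024, 0.998], [-0.025, 0.999, -0.026], [-0.998, -0.026, -0.052]]
wrist_force: [0.8, -0.3, 0.0]
finger_gap: 0.0302
```

```bash
python3 - <<'E'
from h import *
st()
plan(435.5,57.2,140,-9.8)
f=cam('side'); save(f['color'][140:300,300:500],'g4.png',3.5)
f=cam('top')
for o in flats(f): print(*o)
E
```

```text
t 52.78 [ 643.  -115.5  168.5] xaxis [-0.0526 -0.0251 -0.9983] yaw -1.47 qv [-0.001 -0.005 -0.012 -0.001  0.004  0.001] F [ 0.8 -0.3  0. ] gap 30.2
t 52.78 tcp [ 643.  -115.5  168.5] yawz -1.47 tilt -0.9983 gap 30.2 F [ 0.8 -0.3  0. ] j6 -1.76
turn 0.145 then x 28.5 y 134.9 z -233.9 dist 272
[463.9 186.1] [ 542.5 -481.9] [60.4 46.1] -60.7
[313.4 213.6] [435.7  57.7] [147.3  47.1] -9.5
[217.6 214.2] [431.  404.4] [65.5 61.6] 2.0
[409.8 220.6] [ 412.9 -288.3] [97.9 55.4] 23.6
[390.4 254.9] [ 275.5 -224.1] [85.7 47.4] 32.6
```

View pics/g4.png

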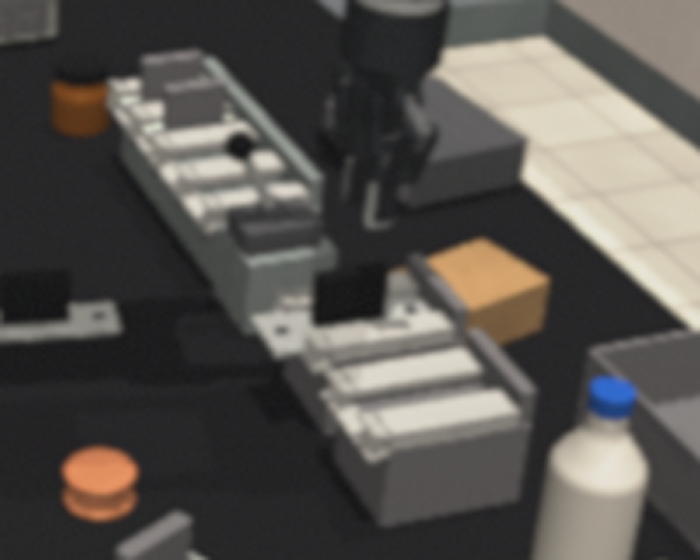

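{"name": "play_rows", "arguments": {"series": [[[0,0,0,0.03],[0,0,0,0.05],[0,0,0,0.04],[0,1,-3,0.01],[0,3,-6,0],[0,6,-10,0],[0,8,-13,0],[0,9,-16,0],[0,10,-17,0],[0,10,-17,0],[0,10,-17,0],[0,10,-17,0]]], "jaw": 0.6}}

```text
time: 53.88
tool_pos: [0.5291, -0.028, 0.1605]
eef_rot: [[-0.071, 0.153, 0.986], [-0.022, 0.988, -0.155], [-0.997, -0.032, -0.067]]
wrist_force: [-0.1, -0.2, 0.6]
finger_gap: 0.0511
```

{"name": "play_rows", "arguments": {"series": [[[0,10,-17,0],[0,10,-17,0],[0,10,-16,0],[0,9,-15,0],[0,8,-13,0],[0,7,-11,0],[0,5,-8,0],[0,3,-5,0],[0,2,-3,0],[0,0,0,0],[0,0,0,0]]]}}

```text
time: 54.8
tool_pos: [0.4219, 0.0584, 0.1622]
eef_rot: [[-0.075, 0.139, 0.988], [-0.021, 0.99, -0.141], [-0.997, -0.031, -0.071]]
wrist_force: [0.3, 0.7, -1.2]
finger_gap: 0.0512
```

```bash
python3 - <<'E'
from h import *
st()
plan(435.6,57.3,80,-9.7)
E
```

```text
t 54.80 [421.9  58.4 162.2] xaxis [-0.075  -0.0206 -0.997 ] yaw -8.10 qv [-0.    -0.003  0.002 -0.    -0.001 -0.001] F [ 0.3  0.7 -1.2] gap 51.2
t 54.80 tcp [421.9  58.4 162.2] yawz -8.10 tilt -0.99697 gap 51.2 F [ 0.3  0.7 -1.2] j6 -1.36
turn 0.028 then x 82.2 y 1.3 z 13.7 dist 83
```

{"name": "play_rows", "arguments": {"series": [[[0,0,-5,0.01],[0,0,-10,0.01],[0,0,-13,0],[0,0,-14,0],[0,0,-12,0],[0,0,-10,0],[0,0,-6,0],[0,0,-3,0],[0,0,0,0]]]}}

```text
time: 55.55
tool_pos: [0.3478, 0.0679, 0.1664]
eef_rot: [[-0.078, 0.168, 0.983], [-0.022, 0.985, -0.17], [-0.997, -0.035, -0.074]]
wrist_force: [0.1, -0.2, -0.2]
finger_gap: 0.0518
```

{"name": "play_rows", "arguments": {"series": [[[0,0,34,0],[0,0,34,0],[0,0,34,0],[0,0,0,0],[0,0,0,0],[0,0,0,0]]]}}

```text
time: 56.05
tool_pos: [0.454, 0.0488, 0.1564]
eef_rot: [[-0.079, 0.169, 0.982], [-0.022, 0.985, -0.172], [-0.997, -0.035, -0.074]]
wrist_force: [0.3, -0.4, -0.7]
finger_gap: 0.0511
```

{"name": "play_rows", "arguments": {"series": [[[0,0,-5,0],[0,0,-10,0],[0,0,-14,0],[0,0,-16,0],[0,0,-16,0],[0,0,-14,0],[0,0,-10,0],[0,0,-6,0],[0,0,-3,0],[0,0,0,0]]]}}

```text
time: 56.88
tool_pos: [0.3509, 0.0668, 0.1672]
eef_rot: [[-0.069, 0.168, 0.983], [-0.02, 0.985, -0.169], [-0.997, -0.032, -0.065]]
wrist_force: [0.6, -0.1, -0.4]
finger_gap: 0.0511
```

{"name": "play_rows", "arguments": {"series": [[[0,0,32,0],[0,0,32,0],[0,0,32,0],[0,0,0,0],[0,0,0,0],[0,0,0,0]]]}}

```text
time: 57.38
tool_pos: [0.4496, 0.0499, 0.1607]
eef_rot: [[-0.066, 0.166, 0.984], [-0.02, 0.986, -0.168], [-0.998, -0.031, -0.062]]
wrist_force: [-0.6, -1.0, -0.1]
finger_gap: 0.0512
```

```bash
python3 - <<'E'
from h import *
st()
plan(435.6,57.3,80,-9.7)
E
```

```text
t 57.38 [449.6  49.9 160.7] xaxis [-0.0658 -0.02   -0.9976] yaw -9.69 qv [-0.002  0.011 -0.008  0.002  0.009 -0.   ] F [-0.6 -1.  -0.1] gap 51.2
t 57.38 tcp [449.6  49.9 160.7] yawz -9.69 tilt -0.99763 gap 51.2 F [-0.6 -1.  -0.1] j6 -1.36
turn 0.000 then x 80.7 y 4.9 z -15.0 dist 82
```

{"name": "play_rows", "arguments": {"series": [[[4,0.5,-1,0],[8,1,-1.5,0],[12,1,-1.5,0],[14,1,-1.5,0],[14,1,-1.5,0],[12,1,-1,0],[8,1,-1,0],[4,0.5,0,0],[2,0,0,0],[0,0,0,0]]]}}

```text
time: 58.22
tool_pos: [0.4312, 0.0588, 0.0767]
eef_rot: [[-0.062, 0.164, 0.984], [-0.02, 0.986, -0.165], [-0.998, -0.03, -0.058]]
wrist_force: [0.5, -0.1, 0.0]
finger_gap: 0.0512
```

```bash
python3 - <<'E'
from h import *
st()
plan(435.6,57.3,22,-9.7)
f=cam('side'); save(f['color'][140:300,240:440],'i1.png',3.5)
E
```

```text
t 58.22 [431.2  58.8  76.7] xaxis [-0.0622 -0.0196 -0.9979] yaw -9.54 qv [ 0.002 -0.005  0.003 -0.     0.001  0.001] F [ 0.5 -0.1  0. ] gap 51.2
t 58.22 tcp [431.2  58.8  76.7] yawz -9.54 tilt -0.99787 gap 51.2 F [ 0.5 -0.1  0. ] j6 -1.34
turn 0.003 then x 54.7 y -0.7 z 4.6 dist 55
```

View pics/i1.png

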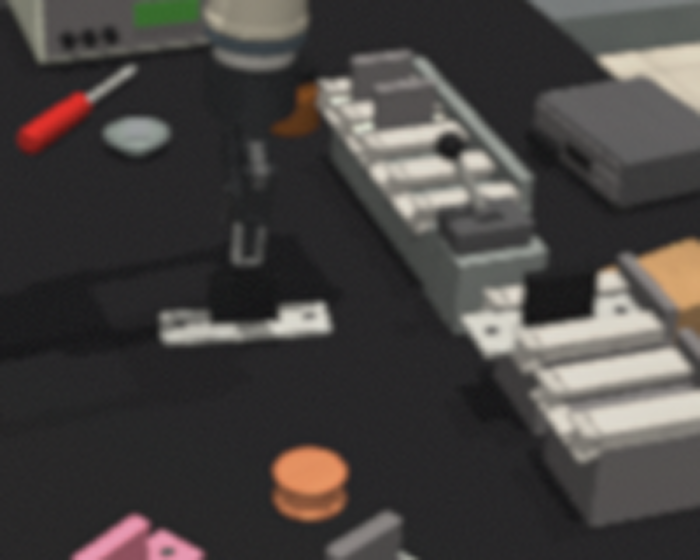

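{"name": "play_rows", "arguments": {"series": [[[4,0.3,1,0.003],[8,0.3,1.5,0],[10,0.3,1.5,0],[10,0,1.5,0],[8,0,1,0],[6,0,1,0],[3,0,0,0],[1,0,0,0],[0,0,0,0]]]}}

```text
time: 59.02
tool_pos: [0.4375, 0.057, 0.0222]
eef_rot: [[-0.06, 0.168, 0.984], [-0.019, 0.985, -0.169], [-0.998, -0.029, -0.056]]
wrist_force: [-0.2, -0.2, -0.6]
finger_gap: 0.051
```

```bash
python3 - <<'E'
from h import *
st()
plan(435.6,57.3,22,-9.7)
E
```

```text
t 59.02 [437.5  57.   22.2] xaxis [-0.0601 -0.0195 -0.998 ] yaw -9.77 qv [ 0.001  0.008  0.003 -0.001 -0.002  0.003] F [-0.2 -0.2 -0.6] gap 51.0
t 59.02 tcp [437.5  57.   22.2] yawz -9.77 tilt -0.998 gap 51.0 F [-0.2 -0.2 -0.6] j6 -1.34
turn -0.001 then x 0.2 y -0.0 z -2.0 dist 2
```

{"name": "play_rows", "arguments": {"series": [[[0,0,-1,0],[0,0,0,0],[0,0,0,0],[0,0,0,0],[0,0,0,0],[0,0,0,0]]], "jaw": 0, "force": 50}}

```text
time: 59.52
tool_pos: [0.4371, 0.0573, 0.0236]
eef_rot: [[-0.058, 0.168, 0.984], [-0.019, 0.985, -0.169], [-0.998, -0.029, -0.054]]
wrist_force: [0.1, 0.4, -1.0]
finger_gap: 0.013
```

```bash
python3 - <<'E'
from h import *
st()
plan(440,-225,115,-1.4)
E
```

```text
t 59.52 [437.1  57.3  23.6] xaxis [-0.0579 -0.0193 -0.9981] yaw -9.77 qv [-0.001 -0.001  0.001  0.002  0.001 -0.002] F [ 0.1  0.4 -1. ] gap 13.0
t 59.52 tcp [437.1  57.3  23.6] yawz -9.77 tilt -0.99813 gap 13.0 F [ 0.1  0.4 -1. ] j6 -1.33
turn -0.146 then x -91.4 y -282.1 z 9.8 dist 297
```

{"name": "play_rows", "arguments": {"series": [[[-4,0,0,0],[-8,0,0,0],[-12,0,0,-0.02],[-14,0,0,-0.04],[-14,0,0,-0.04],[-14,0,0,-0.03],[-12,0,0,-0.01],[-8,0,0,0],[-4,0,0,0],[-1,0,0,0],[0,0,0,0]]]}}

```text
time: 60.43
tool_pos: [0.4434, 0.0594, 0.126]
eef_rot: [[-0.054, 0.019, 0.998], [-0.019, 1.0, -0.02], [-0.998, -0.02, -0.054]]
wrist_force: [0.9, -0.1, -2.6]
finger_gap: 0.013
```

{"name": "play_rows", "arguments": {"series": [[[0,-4,0,0],[0,-8,0,0],[0,-12,0,0],[0,-15,0,0],[0,-18,0,0],[0,-20,0,0],[0,-20,0,0],[0,-20,0,0],[0,-20,0,0],[0,-20,0,0],[0,-20,0,0],[0,-20,0,0]]]}}

```text
time: 61.43
tool_pos: [0.4328, -0.1485, 0.1195]
eef_rot: [[-0.072, 0.015, 0.997], [-0.017, 1.0, -0.016], [-0.997, -0.018, -0.072]]
wrist_force: [-0.5, -0.4, -2.4]
finger_gap: 0.0133
```

```bash
python3 - <<'E'
from h import *
st()
plan(440,-225,115,-1.4)
E
```

```text
t 61.43 [ 432.8 -148.5  119.5] xaxis [-0.0722 -0.017  -0.9972] yaw -0.94 qv [-0.521  0.189 -0.147 -0.033 -0.043 -0.508] F [-0.5 -0.4 -2.4] gap 13.3
t 61.43 tcp [ 432.8 -148.5  119.5] yawz -0.94 tilt -0.99725 gap 13.3 F [-0.5 -0.4 -2.4] j6 -1.93
turn 0.008 then x 4.5 y -76.3 z 9.1 dist 77
```

{"name": "play_rows", "arguments": {"series": [[[0,-17,1,0.004],[0,-14,1,0.004],[0,-11,1,0],[0,-8,1,0],[0,-6,1,0],[0,-4,0,0],[0,-2,0,0],[0,0,0,0],[0,0,0,0]]]}}

```text
time: 62.18
tool_pos: [0.4319, -0.219, 0.1151]
eef_rot: [[-0.081, 0.029, 0.996], [-0.013, 0.999, -0.03], [-0.997, -0.016, -0.081]]
wrist_force: [-0.2, -0.1, -1.0]
finger_gap: 0.0134
```

{"name": "play_rows", "arguments": {"series": [[[0,0,-5,0],[0,0,-10,0],[0,0,-14,0],[0,0,-16,0],[0,0,-16,0],[0,0,-14,0],[0,0,-10,0],[0,0,-6,0],[0,0,-3,0],[0,0,0,0]]]}}

```text
time: 63.02
tool_pos: [0.3336, -0.2114, 0.1238]
eef_rot: [[-0.08, 0.02, 0.997], [-0.014, 1.0, -0.021], [-0.997, -0.016, -0.079]]
wrist_force: [-0.1, -0.7, -1.7]
finger_gap: 0.0134
```

{"name": "play_rows", "arguments": {"series": [[[0,0,34,0],[0,0,34,0],[0,0,34,0],[0,0,0,0],[0,0,0,0],[0,0,0,0]]]}}

```text
time: 63.52
tool_pos: [0.4409, -0.2125, 0.113]
eef_rot: [[-0.081, 0.02, 0.997], [-0.014, 1.0, -0.021], [-0.997, -0.015, -0.08]]
wrist_force: [-1.2, 0.1, -1.5]
finger_gap: 0.013
```

```bash
python3 - <<'E'
from h import *
st()
plan(440,-225,115,-1.4)
E
```

```text
t 63.52 [ 440.9 -212.5  113. ] xaxis [-0.0805 -0.0136 -0.9967] yaw -1.20 qv [ 0.012  0.019 -0.013 -0.004  0.008 -0.002] F [-1.2  0.1 -1.5] gap 13.0
t 63.52 tcp [ 440.9 -212.5  113. ] yawz -1.20 tilt -0.99666 gap 13.0 F [-1.2  0.1 -1.5] j6 -2.04
turn 0.003 then x -2.0 y -12.5 z -0.5 dist 13
```

{"name": "play_rows", "arguments": {"series": [[[0,-1,-5,0],[0,-1,-10,0],[0,-1,-14,0],[0,-1,-16,0],[0,-1,-16,0],[0,-1,-14,0],[0,-1,-10,0],[0,0,-6,0],[0,0,-3,0],[0,0,0,0]]]}}

```text
time: 64.35
tool_pos: [0.3333, -0.2179, 0.1247]
eef_rot: [[-0.075, 0.025, 0.997], [-0.02, 0.999, -0.027], [-0.997, -0.022, -0.074]]
wrist_force: [-0.2, 1.4, -1.1]
finger_gap: 0.0132
```

{"name": "play_rows", "arguments": {"series": [[[0,0,34,0],[0,0,34,0],[0,0,34,0],[0,0,0,0],[0,0,0,0],[0,0,0,0]]]}}

```text
time: 64.85
tool_pos: [0.4386, -0.2206, 0.1158]
eef_rot: [[-0.074, 0.028, 0.997], [-0.02, 0.999, -0.029], [-0.997, -0.022, -0.073]]
wrist_force: [0.0, -0.0, -1.5]
finger_gap: 0.0134
```

{"name": "play_rows", "arguments": {"series": [[[0,0,-5,0],[0,0,-10,0],[0,0,-14,0],[0,0,-16,0],[0,0,-16,0],[0,0,-14,0],[0,0,-10,0],[0,0,-6,0],[0,0,-3,0],[0,0,0,0]]]}}

```text
time: 65.68
tool_pos: [0.3332, -0.2174, 0.1264]
eef_rot: [[-0.068, 0.032, 0.997], [-0.026, 0.999, -0.034], [-0.997, -0.028, -0.067]]
wrist_force: [0.5, 0.7, -1.7]
finger_gap: 0.0134
```

{"name": "play_rows", "arguments": {"series": [[[0,0,34,0],[0,0,34,0],[0,0,34,0],[0,0,0,0],[0,0,0,0],[0,0,0,0]]]}}

```text
time: 66.18
tool_pos: [0.4391, -0.221, 0.1179]
eef_rot: [[-0.067, 0.034, 0.997], [-0.026, 0.999, -0.036], [-0.997, -0.029, -0.066]]
wrist_force: [-0.6, -0.3, -1.9]
finger_gap: 0.0133
```

```bash
python3 - <<'E'
from h import *
st()
plan(490,-226.8,95,-1.4)
E
```

```text
t 66.18 [ 439.1 -221.   117.9] xaxis [-0.0674 -0.0264 -0.9974] yaw -2.09 qv [ 0.006  0.015 -0.011 -0.006  0.01  -0.001] F [-0.6 -0.3 -1.9] gap 13.3
t 66.18 tcp [ 439.1 -221.   117.9] yawz -2.09 tilt -0.99738 gap 13.3 F [-0.6 -0.3 -1.9] j6 -2.04
turn -0.012 then x 22.9 y -4.6 z 51.0 dist 56
```

{"name": "play_rows", "arguments": {"series": [[[1,-0.5,3,-0.006],[2,-1,6,-0.005],[3,-1,8,0],[4,-1,9,0],[3,-1,9,0],[2,0,7,0],[1,0,4,0],[0,0,2,0],[0,0,0,0],[0,0,0,0]]]}}

```text
time: 67.02
tool_pos: [0.4892, -0.2284, 0.0982]
eef_rot: [[-0.065, 0.024, 0.998], [-0.028, 0.999, -0.026], [-0.997, -0.029, -0.064]]
wrist_force: [0.1, 0.4, -1.0]
finger_gap: 0.013
```

```bash
python3 - <<'E'
from h import *
st()
x=sensors.observe()['tool_pos'][0]*1e3
print('line',-230.5-.025*(x-640))
plan(500,-227,94.5,-1.4)
f=cam('top'); save(f['color'][110:260,320:480],'j2.png',4)
plate(80,429,436,-280,-170)
plate(80,434,440,-280,-170)
f=cam('side'); save(f['color'][140:300,300:500],'j3.png',3.5)
E
```

```text
t 67.02 [ 489.2 -228.4   98.2] xaxis [-0.065  -0.0277 -0.9975] yaw -1.50 qv [ 0.003  0.008 -0.006  0.001 -0.     0.001] F [ 0.1  0.4 -1. ] gap 13.0
line -226.73110441741093
t 67.02 tcp [ 489.2 -228.4   98.2] yawz -1.50 tilt -0.9975 gap 13.0 F [ 0.1  0.4 -1. ] j6 -2.01
turn -0.002 then x 3.7 y 1.6 z 10.7 dist 11
edges -205.25 -256.5 mid -230.875
edges -205.25 -257.0 mid -231.125
```

View pics/j2.png

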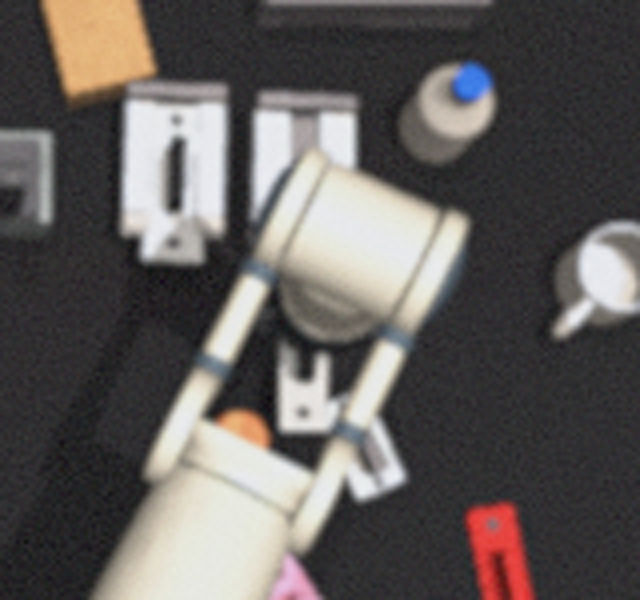

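View pics/j3.png

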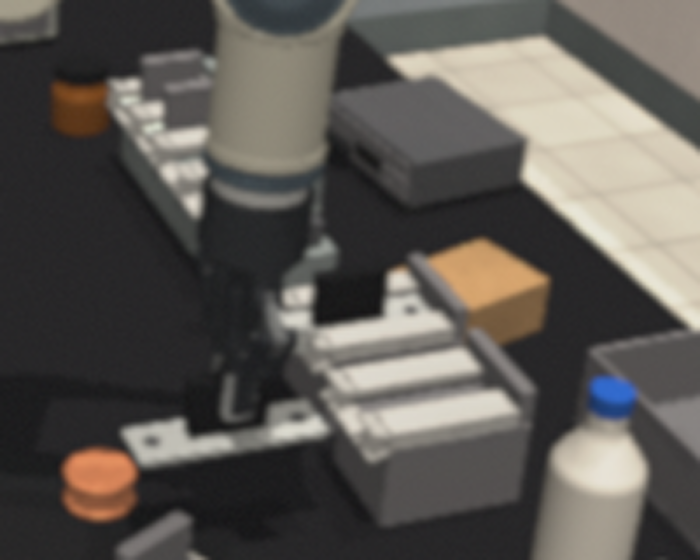

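{"name": "play_rows", "arguments": {"series": [[[0.5,0.7,2,-0.002],[0.5,0.7,4,0],[0.2,0.6,6,0],[0,0,6,0],[0,0,5,0],[0,0,3,0],[0,0,1,0],[0,0,0,0]]]}}

```text
time: 67.88
tool_pos: [0.5192, -0.227, 0.0959]
eef_rot: [[-0.063, 0.022, 0.998], [-0.029, 0.999, -0.024], [-0.998, -0.03, -0.062]]
wrist_force: [0.0, -0.5, -1.4]
finger_gap: 0.0135
```

```bash
python3 - <<'E'
from h import *
st()
x=sensors.observe()['tool_pos'][0]*1e3
print('line',-230.2-.025*(x-640))
plan(625,-229.8,94.5,-1.4)
E
```

```text
t 67.88 [ 519.2 -227.    95.9] xaxis [-0.0629 -0.0286 -0.9976] yaw -1.39 qv [ 0.004  0.013 -0.008  0.     0.002  0.001] F [ 0.  -0.5 -1.4] gap 13.5
line -227.18048296747372
t 67.88 tcp [ 519.2 -227.    95.9] yawz -1.39 tilt -0.99761 gap 13.5 F [ 0.  -0.5 -1.4] j6 -1.99
turn 0.000 then x 1.4 y -0.2 z 105.8 dist 106
```

{"name": "play_rows", "arguments": {"series": [[[0,0,2,0],[-0.1,0,4,0],[-0.3,0,6,0],[-0.4,0,7,0],[-0.4,0,7,0],[-0.3,0,6,0],[-0.2,0,3,0],[0,0,1,0],[0,0,0,0]]]}}

```text
time: 68.63
tool_pos: [0.5592, -0.2279, 0.0946]
eef_rot: [[-0.064, 0.022, 0.998], [-0.028, 0.999, -0.024], [-0.998, -0.03, -0.063]]
wrist_force: [0.3, -0.0, -0.8]
finger_gap: 0.0132
```

```bash
python3 - <<'E'
from h import *
st()
x=sensors.observe()['tool_pos'][0]*1e3
print('line',-230.2-.025*(x-640))
plan(625,-229.8,94.5,-1.4)
E
```

```text
t 68.63 [ 559.2 -227.9   94.6] xaxis [-0.0639 -0.0282 -0.9976] yaw -1.39 qv [ 0.003  0.008 -0.012  0.     0.002  0.002] F [ 0.3 -0.  -0.8] gap 13.2
line -228.1809660511492
t 68.63 tcp [ 559.2 -227.9   94.6] yawz -1.39 tilt -0.99756 gap 13.2 F [ 0.3 -0.  -0.8] j6 -1.96
turn 0.000 then x 0.1 y -0.3 z 65.8 dist 66
```

{"name": "play_rows", "arguments": {"series": [[[-0.2,0,2,0],[-0.3,0,4,0],[-0.4,0,6,0],[-0.5,0,7,0],[-0.5,0,7,0],[-0.4,0,6,0],[-0.3,0,4,0],[-0.1,0,2,0],[0,0,0,0]]]}}

```text
time: 69.38
tool_pos: [0.6013, -0.2288, 0.0944]
eef_rot: [[-0.065, 0.022, 0.998], [-0.028, 0.999, -0.024], [-0.998, -0.029, -0.064]]
wrist_force: [1.2, -0.6, -1.4]
finger_gap: 0.0131
```

```bash
python3 - <<'E'
from h import *
st()
x=sensors.observe()['tool_pos'][0]*1e3
print('line',-230.2-.025*(x-640))
plan(625,-229.8,94.5,-1.4)
E
```

```text
t 69.38 [ 601.3 -228.8   94.4] xaxis [-0.0646 -0.028  -0.9975] yaw -1.39 qv [ 0.002  0.01  -0.011 -0.     0.002  0.001] F [ 1.2 -0.6 -1.4] gap 13.1
line -229.23278215807298
t 69.38 tcp [ 601.3 -228.8   94.4] yawz -1.39 tilt -0.99752 gap 13.1 F [ 1.2 -0.6 -1.4] j6 -1.94
turn 0.000 then x -0.1 y -0.4 z 23.7 dist 24
```

{"name": "play_rows", "arguments": {"series": [[[-0.1,-0.1,2,0],[-0.3,0,4,0],[-0.3,0,4,0],[-0.2,0,3,0],[-0.2,0,3,0],[-0.1,0,2,0],[-0.1,0,2,0]]]}}

```text
time: 69.97
tool_pos: [0.6227, -0.2295, 0.0943]
eef_rot: [[-0.065, 0.023, 0.998], [-0.028, 0.999, -0.025], [-0.997, -0.029, -0.065]]
wrist_force: [0.8, 0.2, -2.4]
finger_gap: 0.0133
```

{"name": "play_rows", "arguments": {"series": [[[-0.1,0,2,0],[-0.1,0,2,0],[-0.1,0,2,0]]]}}

```text
time: 70.22
tool_pos: [0.6291, -0.2297, 0.0943]
eef_rot: [[-0.066, 0.023, 0.998], [-0.028, 0.999, -0.025], [-0.997, -0.029, -0.066]]
wrist_force: [-12.8, 1.5, 2.9]
finger_gap: 0.0132
```

{"name": "play_rows", "arguments": {"series": [[[-0.1,0,2,0],[0,0,1,0]]]}}

```text
time: 70.38
tool_pos: [0.629, -0.2297, 0.0941]
eef_rot: [[-0.075, 0.024, 0.997], [-0.027, 0.999, -0.026], [-0.997, -0.028, -0.074]]
wrist_force: [-2.4, -0.2, -0.9]
finger_gap: 0.0133
```

{"name": "play_rows", "arguments": {"series": [[[0,0,0,0],[0,0,0,0],[0,0,0,0],[-2,0,0,0],[-6,0,0,0],[-10,0,0,0],[-12,0,0,0],[-14,0,0,0],[-10,0,0,0],[-6,0,0,0],[-2,0,0,0],[0,0,0,0]]], "jaw": 0.36}}

```text
time: 71.38
tool_pos: [0.6365, -0.2283, 0.1681]
eef_rot: [[-0.065, 0.024, 0.998], [-0.03, 0.999, -0.026], [-0.997, -0.032, -0.064]]
wrist_force: [-0.6, -0.2, 0.8]
finger_gap: 0.0306
```

```bash
python3 - <<'E'
from h import *
st()
f=cam('side'); save(f['color'][140:330,300:500],'k1.png',3)
f=cam('top')
for o in flats(f): print(*o)
plan(412.8,-288.2,150,25.8-180)
save(f['color'][110:260,320:480],'k2.png',4)
E
```

```text
t 71.38 [ 636.5 -228.3  168.1] xaxis [-0.0646 -0.0302 -0.9975] yaw -1.47 qv [ 0.001 -0.004 -0.014 -0.     0.002  0.002] F [-0.6 -0.2  0.8] gap 30.6
[463.9 186.2] [ 541.6 -480.3] [57.2 45.9] -60.0
[407.5 218.3] [ 442.1 -289.8] [217.7 112.4] -18.8
[217.5 214.2] [431.1 404.4] [65.5 61.6] 2.0
[388.1 253.4] [ 300.2 -213.8] [102.7  99.1] -89.5
t 71.48 tcp [ 636.2 -228.2  167. ] yawz -1.48 tilt -0.99738 gap 31.0 F [0.6 0.4 0.4] j6 -1.93
turn -0.476 then x 17.0 y 43.2 z -227.2 dist 232
```

View pics/k1.png

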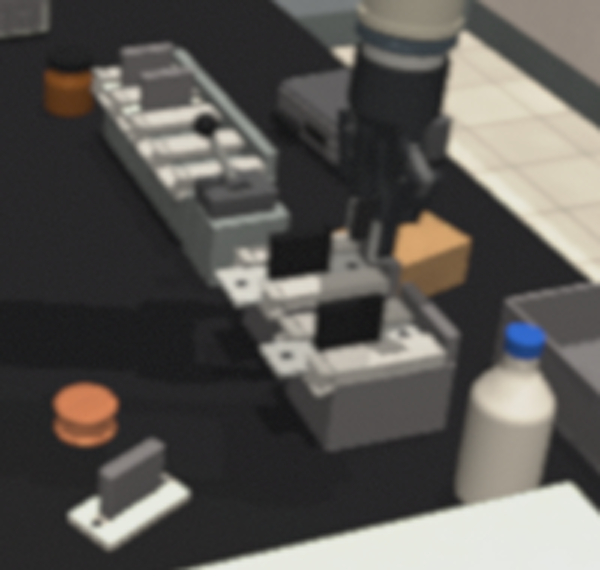

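View pics/k2.png

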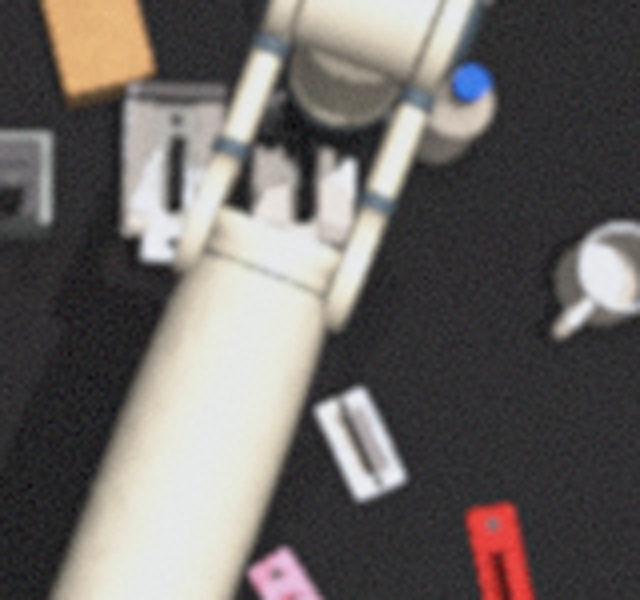

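{"name": "play_rows", "arguments": {"series": [[[0,0,0,0.05],[0,0,0,0.09],[0,0,0,0.11],[0,0,0,0.12],[0,0,0,0.12],[0,0,0,0.12],[0,0,0,0.12],[0,0,0,0.12],[0,0,0,0.12],[0,0,0,0.12],[0,0,0,0.12],[0,0,0,0.12]]]}}

```text
time: 72.48
tool_pos: [0.6311, -0.2268, 0.1516]
eef_rot: [[-0.088, 0.983, 0.163], [-0.021, 0.162, -0.987], [-0.996, -0.09, 0.007]]
wrist_force: [0.0, 0.6, -0.4]
finger_gap: 0.0305
```

{"name": "play_rows", "arguments": {"series": [[[0,0,0,0.12],[0,0,0,0.12],[0,0,0,0.12],[0,0,0,0.12],[0,0,0,0.12],[0,0,0,0.12],[0,0,0,0.12],[0,0,0,0.12],[0,0,0,0.11],[0,0,0,0.09],[0,0,0,0.06],[0,0,0,0.03]]]}}

```text
time: 73.48
tool_pos: [0.6252, -0.2251, 0.1347]
eef_rot: [[-0.112, 0.409, -0.906], [-0.012, -0.912, -0.41], [-0.994, -0.035, 0.107]]
wrist_force: [-0.1, -0.5, -0.9]
finger_gap: 0.0309
```

```bash
python3 - <<'E'
from h import *
st()
plan(412.8,-288.2,150,25.8-180)
E
```

```text
t 73.48 [ 625.2 -225.1  134.7] xaxis [-0.1116 -0.0118 -0.9937] yaw -155.63 qv [-0.     0.009  0.02  -0.002 -0.005  0.37 ] F [-0.1 -0.5 -0.9] gap 30.9
t 73.48 tcp [ 625.2 -225.1  134.7] yawz -155.63 tilt -0.99368 gap 30.9 F [-0.1 -0.5 -0.9] j6 0.77
turn -0.025 then x -15.3 y -35.6 z 218.7 dist 222
```

{"name": "play_rows", "arguments": {"series": [[[-5,0,0,-0.02],[-8,0,2,0],[-8,-1,5,0],[-6,-2,9,0],[-4,-2,13,0],[-2,-3,16,0],[0,-3,18,0],[0,-3,19,0],[0,-3,19,0],[0,-3,19,0],[0,-3,19,0],[0,-3,18,0]]], "jaw": 0.6}}

```text
time: 74.48
tool_pos: [0.4681, -0.2712, 0.1929]
eef_rot: [[-0.111, 0.438, -0.892], [-0.014, -0.898, -0.439], [-0.994, -0.036, 0.106]]
wrist_force: [0.3, -0.4, -0.1]
finger_gap: 0.051
```

{"name": "play_rows", "arguments": {"series": [[[0,-3,17,0],[0,-2,15,0],[0,-2,12,0],[0,-1,9,0],[0,-1,6,0],[0,0,3,0],[0,0,1,0],[0,0,0,0],[0,0,0,0]]]}}

```text
time: 75.23
tool_pos: [0.3995, -0.2935, 0.2091]
eef_rot: [[-0.101, 0.437, -0.894], [-0.022, -0.899, -0.437], [-0.995, -0.025, 0.101]]
wrist_force: [0.8, -0.5, 0.1]
finger_gap: 0.0511
```

```bash
python3 - <<'E'
from h import *
st()
plan(412.8,-288.2,150,25.8-180)
E
```

```text
t 75.23 [ 399.5 -293.5  209.1] xaxis [-0.1013 -0.0219 -0.9946] yaw -153.94 qv [ 0.003  0.004 -0.001  0.002 -0.002 -0.   ] F [ 0.8 -0.5  0.1] gap 51.1
t 75.23 tcp [ 399.5 -293.5  209.1] yawz -153.94 tilt -0.99461 gap 51.1 F [ 0.8 -0.5  0.1] j6 0.45
turn 0.004 then x 59.1 y 1.0 z -14.3 dist 61
```

{"name": "play_rows", "arguments": {"series": [[[0,0,-34,0],[0,0,-34,0],[0,0,-34,0],[0,0,0,0],[0,0,0,0],[0,0,0,0]]]}}

```text
time: 75.73
tool_pos: [0.4963, -0.246, 0.1956]
eef_rot: [[-0.104, 0.438, -0.893], [-0.021, -0.899, -0.438], [-0.994, -0.027, 0.103]]
wrist_force: [0.8, -0.5, -0.3]
finger_gap: 0.0512
```

{"name": "play_rows", "arguments": {"series": [[[0,0,5,0],[0,0,10,0],[0,0,14,0],[0,0,16,0],[0,0,16,0],[0,0,14,0],[0,0,10,0],[0,0,6,0],[0,0,3,0],[0,0,0,0]]]}}

```text
time: 76.57
tool_pos: [0.3976, -0.2944, 0.2091]
eef_rot: [[-0.103, 0.43, -0.897], [-0.024, -0.903, -0.43], [-0.994, -0.022, 0.103]]
wrist_force: [-0.4, 0.1, -0.7]
finger_gap: 0.0515
```

{"name": "play_rows", "arguments": {"series": [[[0,0,-34,0],[0,0,-34,0],[0,0,-34,0],[0,0,0,0],[0,0,0,0],[0,0,0,0]]]}}

```text
time: 77.07
tool_pos: [0.4932, -0.2491, 0.1978]
eef_rot: [[-0.102, 0.428, -0.898], [-0.025, -0.904, -0.427], [-0.994, -0.021, 0.103]]
wrist_force: [0.0, -0.2, 0.9]
finger_gap: 0.0513
```

{"name": "play_rows", "arguments": {"series": [[[0,0,5,0],[0,0,10,0],[0,0,14,0],[0,0,16,0],[0,0,16,0],[0,0,14,0],[0,0,10,0],[0,0,6,0],[0,0,3,0],[0,0,0,0]]]}}

```text
time: 77.9
tool_pos: [0.3941, -0.2962, 0.2114]
eef_rot: [[-0.1, 0.42, -0.902], [-0.029, -0.908, -0.419], [-0.995, -0.016, 0.103]]
wrist_force: [-1.2, 0.6, 0.2]
finger_gap: 0.0512
```

```bash
python3 - <<'E'
from h import *
st()
plan(412.8,-288.2,150,25.8-180)
E
```

```text
t 77.90 [ 394.1 -296.2  211.4] xaxis [-0.1    -0.0287 -0.9946] yaw -155.08 qv [-0.014 -0.019  0.008  0.005 -0.001 -0.001] F [-1.2  0.6  0.2] gap 51.2
t 77.90 tcp [ 394.1 -296.2  211.4] yawz -155.08 tilt -0.99457 gap 51.2 F [-1.2  0.6  0.2] j6 0.46
turn -0.015 then x 61.4 y 1.0 z -20.3 dist 65
```

{"name": "play_rows", "arguments": {"series": [[[4,0,-1,-0.008],[8,0.5,-3,-0.007],[12,0.5,-4,0],[14,0.5,-5,0],[14,0.5,-5,0],[14,0.5,-5,0],[14,0,-4,0],[12,0,-3,0],[8,0,-2,0],[4,0,0,0],[1,0,0,0],[0,0,0,0]]]}}

```text
time: 78.9
tool_pos: [0.4167, -0.2818, 0.0866]
eef_rot: [[-0.106, 0.442, -0.891], [-0.022, -0.897, -0.442], [-0.994, -0.027, 0.105]]
wrist_force: [0.0, -0.4, -0.5]
finger_gap: 0.0515
```

```bash
python3 - <<'E'
from h import *
st()
plan(412.8,-288.2,23,25.8-180)
f=cam('side'); save(f['color'][180:340,280:440],'l1.png',3.6)
E
```

```text
t 78.90 [ 416.7 -281.8   86.6] xaxis [-0.1065 -0.0223 -0.9941] yaw -153.62 qv [ 0.001  0.007  0.002 -0.003 -0.003  0.   ] F [ 0.  -0.4 -0.5] gap 51.5
t 78.90 tcp [ 416.7 -281.8   86.6] yawz -153.62 tilt -0.99407 gap 51.5 F [ 0.  -0.4 -0.5] j6 0.50
turn 0.010 then x 63.6 y 4.0 z 6.3 dist 64
```

View pics/l1.png

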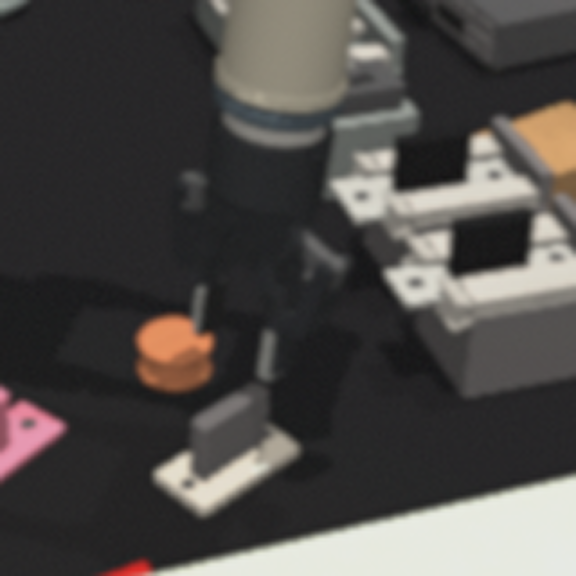

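{"name": "play_rows", "arguments": {"series": [[[4,1,0,0.009],[8,1.5,0,0],[11,1.5,0,0],[11,1,0,0],[10,0.5,0,0],[8,0,0,0],[5,0,0,0],[2,0,0,0],[0,0,0,0]]]}}

```text
time: 79.7
tool_pos: [0.4129, -0.2903, 0.0237]
eef_rot: [[-0.103, 0.431, -0.896], [-0.025, -0.902, -0.431], [-0.994, -0.022, 0.104]]
wrist_force: [0.3, 0.3, 1.1]
finger_gap: 0.0514
```

```bash
python3 - <<'E'
from h import *
st()
plan(412.8,-288.2,24,25.8-180)
f=cam('side'); save(f['color'][180:340,280:440],'l2.png',3.6)
E
```

```text
t 79.70 [ 412.9 -290.3   23.7] xaxis [-0.1031 -0.0246 -0.9944] yaw -154.31 qv [-0.002  0.006  0.007  0.002 -0.004 -0.   ] F [0.3 0.3 1.1] gap 51.4
t 79.70 tcp [ 412.9 -290.3   23.7] yawz -154.31 tilt -0.99436 gap 51.4 F [0.3 0.3 1.1] j6 0.51
turn -0.002 then x -0.3 y -1.9 z -0.8 dist 2
```

View pics/l2.png

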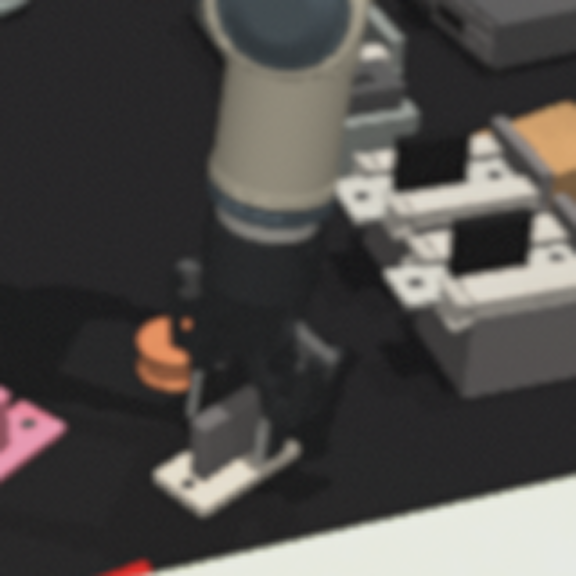

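{"name": "play_rows", "arguments": {"series": [[[0,-1.5,-1,0],[0,0,0,0],[0,0,0,0],[0,0,0,0],[0,0,0,0],[0,0,0,0]]], "jaw": 0, "force": 50}}

```text
time: 80.25
tool_pos: [0.4145, -0.2888, 0.026]
eef_rot: [[-0.1, 0.432, -0.896], [-0.027, -0.902, -0.431], [-0.995, -0.019, 0.102]]
wrist_force: [0.7, 0.5, -1.3]
finger_gap: 0.0131
```

```bash
python3 - <<'E'
from h import *
st()
print(sensors.observe()['eef_rot'][2].round(4))
plan(440,-200,115,180)
E
```

```text
t 80.25 [ 414.5 -288.8   26. ] xaxis [-0.1001 -0.0267 -0.9946] yaw -154.30 qv [ 0.002 -0.003 -0.001 -0.     0.    -0.   ] F [ 0.7  0.5 -1.3] gap 13.1
[-0.9946 -0.0192  0.1018]
t 80.25 tcp [ 414.5 -288.8   26. ] yawz -154.30 tilt -0.99462 gap 13.1 F [ 0.7  0.5 -1.3] j6 0.51
turn 0.449 then x -89.0 y -88.8 z -25.5 dist 128
```

{"name": "play_rows", "arguments": {"series": [[[-5,0,0,0],[-9,0,0,0],[-12,0,0,0.02],[-14,0,0,0.05],[-14,0,0,0.08],[-14,0,0,0.09],[-12,0,0,0.09],[-8,0,0,0.06],[-4,0,0,0.03],[-2,0,0,0.01],[0,0,0,0]]]}}

```text
time: 81.17
tool_pos: [0.4264, -0.2867, 0.1361]
eef_rot: [[-0.092, -0.01, -0.996], [-0.032, -0.999, 0.013], [-0.995, 0.033, 0.092]]
wrist_force: [0.5, -0.1, -0.8]
finger_gap: 0.0135
```

```bash
python3 - <<'E'
from h import *
st()
plan(450,162,100,180)
E
```

```text
t 81.17 [ 426.4 -286.7  136.1] xaxis [-0.0924 -0.0318 -0.9952] yaw 179.23 qv [-0.001 -0.012 -0.016  0.001  0.008  0.003] F [ 0.5 -0.1 -0.8] gap 13.5
t 81.17 tcp [ 426.4 -286.7  136.1] yawz 179.23 tilt -0.99522 gap 13.5 F [ 0.5 -0.1 -0.8] j6 0.97
turn -0.013 then x 36.1 y -448.7 z -23.6 dist 451
```

{"name": "play_rows", "arguments": {"series": [[[0,-4,0,-0.01],[0,-9,-1,0],[0,-14,-1,0],[0,-19,-1,0],[0,-23,-1,0],[0,-26,-1,0],[0,-28,-1,0],[0,-28,-1,0],[0,-28,-1,0],[0,-28,-1,0],[0,-28,-1,0],[0,-28,-1,0]]]}}

```text
time: 82.17
tool_pos: [0.4313, -0.0055, 0.1216]
eef_rot: [[-0.101, 0.001, -0.995], [-0.027, -1.0, 0.002], [-0.995, 0.027, 0.101]]
wrist_force: [0.8, 0.9, -0.4]
finger_gap: 0.0133
```

{"name": "play_rows", "arguments": {"series": [[[0,-28,-1,0],[0,-28,-1,0],[0,-27,-1,0],[0,-24,-1,0],[0,-20,-1,0],[0,-16,-1,0],[0,-12,-1,0],[0,-8,0,0],[0,-5,0,0],[0,-2,0,0],[0,0,0,0],[0,0,0,0]]]}}

```text
time: 83.17
tool_pos: [0.4235, 0.1868, 0.1099]
eef_rot: [[-0.113, 0.02, -0.993], [-0.028, -0.999, -0.017], [-0.993, 0.026, 0.114]]
wrist_force: [0.1, -0.3, -0.9]
finger_gap: 0.0135
```

```bash
python3 - <<'E'
from h import *
st()
plan(450,162,27,180)
f=cam('side'); save(f['color'][110:310,220:420],'m1.png',3)
E
```

```text
t 83.17 [423.5 186.8 109.9] xaxis [-0.1135 -0.0283 -0.9931] yaw -179.01 qv [ 0.    -0.005  0.005 -0.003  0.001  0.   ] F [ 0.1 -0.3 -0.9] gap 13.5
t 83.17 tcp [423.5 186.8 109.9] yawz -179.01 tilt -0.99314 gap 13.5 F [ 0.1 -0.3 -0.9] j6 1.89
turn 0.017 then x 82.9 y 24.8 z -26.5 dist 91
```

View pics/m1.png

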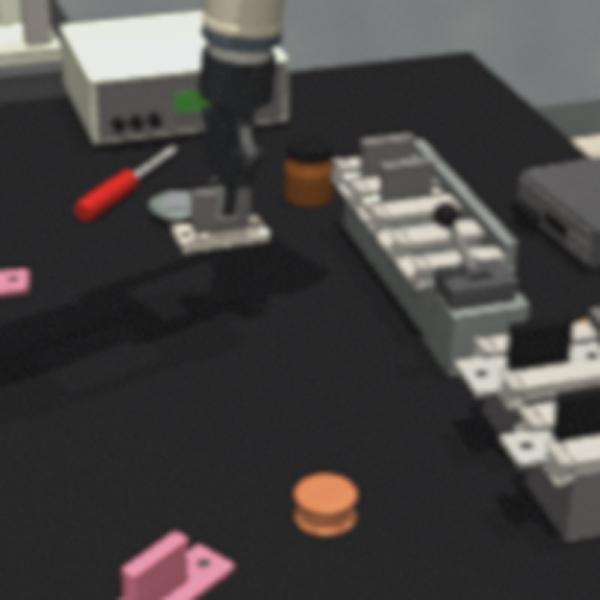

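{"name": "play_rows", "arguments": {"series": [[[0,2,-34,0.01],[0,2,-34,0.007],[0,2,-34,0],[0,0,0,0],[0,0,0,0],[0,0,0,0]]]}}

```text
time: 83.72
tool_pos: [0.5281, 0.1763, 0.0948]
eef_rot: [[-0.119, -0.003, -0.993], [-0.03, -1.0, 0.007], [-0.993, 0.03, 0.118]]
wrist_force: [-0.8, -0.7, -1.5]
finger_gap: 0.0135
```

{"name": "play_rows", "arguments": {"series": [[[0,0,5,0],[0,2,10,0],[0,2,14,0],[0,2,16,0],[0,2,16,0],[0,2,14,0],[0,2,10,0],[0,0,6,0],[0,0,3,0],[0,0,0,0]]]}}

```text
time: 84.55
tool_pos: [0.4228, 0.164, 0.1128]
eef_rot: [[-0.109, -0.002, -0.994], [-0.026, -1.0, 0.005], [-0.994, 0.027, 0.109]]
wrist_force: [-0.1, 0.7, -1.5]
finger_gap: 0.0134
```

{"name": "play_rows", "arguments": {"series": [[[0,2,-34,0],[0,2,-34,0],[0,2,-34,0],[0,0,0,0],[0,0,0,0],[0,0,0,0]]]}}

```text
time: 85.05
tool_pos: [0.5273, 0.1577, 0.099]
eef_rot: [[-0.11, -0.0, -0.994], [-0.026, -1.0, 0.003], [-0.994, 0.026, 0.11]]
wrist_force: [0.0, -0.7, -2.0]
finger_gap: 0.0134
```

{"name": "play_rows", "arguments": {"series": [[[0,0,5,0],[0,0,10,0],[0,0,14,0],[0,0,16,0],[0,0,16,0],[0,0,14,0],[0,0,10,0],[0,0,6,0],[0,0,3,0],[0,0,0,0]]]}}

```text
time: 85.88
tool_pos: [0.4222, 0.1594, 0.1147]
eef_rot: [[-0.101, 0.003, -0.995], [-0.023, -1.0, -0.001], [-0.995, 0.023, 0.101]]
wrist_force: [0.2, -0.3, -1.3]
finger_gap: 0.0134
```

{"name": "play_rows", "arguments": {"series": [[[0,0,-34,0],[0,0,-34,0],[0,0,-34,0],[0,0,0,0],[0,0,0,0],[0,0,0,0]]]}}

```text
time: 86.38
tool_pos: [0.5269, 0.1595, 0.101]
eef_rot: [[-0.104, 0.005, -0.995], [-0.024, -1.0, -0.002], [-0.994, 0.023, 0.104]]
wrist_force: [-0.2, 0.0, -0.2]
finger_gap: 0.0133
```

{"name": "play_rows", "arguments": {"series": [[[0,0,5,0],[0,0,10,0],[0,0,14,0],[0,0,16,0],[0,0,16,0],[0,0,14,0],[0,0,10,0],[0,0,6,0],[0,0,3,0],[0,0,0,0]]]}}

```text
time: 87.22
tool_pos: [0.4219, 0.1597, 0.1163]
eef_rot: [[-0.094, 0.007, -0.996], [-0.021, -1.0, -0.006], [-0.995, 0.02, 0.094]]
wrist_force: [0.5, 0.7, -1.0]
finger_gap: 0.0128
```

```bash
python3 - <<'E'
from h import *
st()
plan(440,162,27,180)
E
```

```text
t 87.22 [421.9 159.7 116.3] xaxis [-0.0941 -0.0207 -0.9953] yaw -179.68 qv [ 0.004 -0.031  0.013 -0.003 -0.004 -0.002] F [ 0.5  0.7 -1. ] gap 12.8
t 87.22 tcp [421.9 159.7 116.3] yawz -179.68 tilt -0.99535 gap 12.8 F [ 0.5  0.7 -1. ] j6 1.85
turn 0.006 then x 89.3 y -2.3 z -18.1 dist 91
```

{"name": "play_rows", "arguments": {"series": [[[4,0,-2,0.005],[8,0,-4,0],[12,0,-5,0],[14,0,-5,0],[14,0,-4,0],[13,0,-3,0],[9,0,-2,0],[5,0,0,0],[2,0,0,0],[0,0,0,0]]]}}

```text
time: 88.05
tool_pos: [0.4436, 0.1573, 0.0253]
eef_rot: [[-0.094, -0.0, -0.996], [-0.021, -1.0, 0.002], [-0.995, 0.021, 0.094]]
wrist_force: [0.7, 0.9, 3.9]
finger_gap: 0.0136
```

```bash
python3 - <<'E'
from h import *
st()
E
```

```text
t 88.05 [443.6 157.3  25.3] xaxis [-0.0936 -0.0208 -0.9954] yaw 179.88 qv [-0.002  0.011 -0.005 -0.001  0.     0.   ] F [0.7 0.9 3.9] gap 13.6
```

Touched down (3.9 N, TCP 25). Release, then re-grip so that the plate sits flat.

{"name": "play_rows", "arguments": {"series": [[[0,0,0,0],[0,0,0,0],[0,0,0,0],[0,0,0,0]]], "jaw": 0.36}}

```text
time: 88.38
tool_pos: [0.4449, 0.1577, 0.0275]
eef_rot: [[-0.09, -0.0, -0.996], [-0.02, -1.0, 0.002], [-0.996, 0.02, 0.09]]
wrist_force: [-0.1, -0.7, -0.0]
finger_gap: 0.0308
```

```bash
python3 - <<'E'
from h import *
st()
f=cam('side'); save(f['color'][150:270,260:420],'n1.png',4)
E
```

```text
t 88.38 [444.9 157.7  27.5] xaxis [-0.09   -0.0199 -0.9957] yaw 179.89 qv [ 0.002 -0.007 -0.007 -0.001  0.001 -0.   ] F [-0.1 -0.7 -0. ] gap 30.8
```

View pics/n1.png

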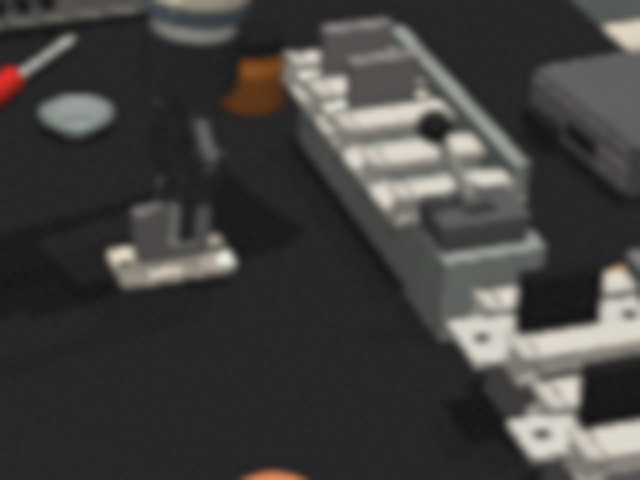

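{"name": "play_rows", "arguments": {"series": [[[1.5,0,2,0],[1,0,3,0],[0.5,0,1,0],[0,0,0,0],[0,0,0,0]]]}}

```text
time: 88.85
tool_pos: [0.4382, 0.1578, 0.0256]
eef_rot: [[-0.088, 0.0, -0.996], [-0.019, -1.0, 0.002], [-0.996, 0.02, 0.088]]
wrist_force: [0.9, -0.2, -0.5]
finger_gap: 0.0306
```

{"name": "play_rows", "arguments": {"series": [[[0,0,0,0],[0,0,0,0],[0,0,0,0],[0,0,0,0],[0,0,0,0]]], "jaw": 0, "force": 50}}

```text
time: 89.27
tool_pos: [0.4381, 0.1578, 0.0256]
eef_rot: [[-0.089, 0.0, -0.996], [-0.019, -1.0, 0.001], [-0.996, 0.02, 0.089]]
wrist_force: [-0.5, -0.6, -0.2]
finger_gap: 0.0132
```

```bash
python3 - <<'E'
from h import *
st()
print(sensors.observe()['eef_rot'][2].round(4))
E
```

```text
t 89.27 [438.1 157.8  25.6] xaxis [-0.0886 -0.0195 -0.9959] yaw 179.91 qv [-0.001  0.    -0.002  0.001  0.001 -0.001] F [-0.5 -0.6 -0.2] gap 13.2
[-0.9959  0.0195  0.0886]
```

{"name": "play_rows", "arguments": {"series": [[[-4,0,0,0],[-8,0,0,0],[-11,-0.5,0,0],[-12,-1,0,0],[-12,-1,0,0],[-10,-1,0,0],[-8,-0.5,0,0],[-4,0,0,0],[-1,0,0,0],[0,0,0,0],[0,0,0,0]]]}}

```text
time: 90.18
tool_pos: [0.4461, 0.1642, 0.1053]
eef_rot: [[-0.085, 0.0, -0.996], [-0.018, -1.0, 0.001], [-0.996, 0.018, 0.085]]
wrist_force: [-1.1, 0.3, -0.9]
finger_gap: 0.0135
```

```bash
python3 - <<'E'
from h import *
st()
plan(520,162.2,97,180)
E
```

```text
t 90.18 [446.1 164.2 105.3] xaxis [-0.0846 -0.0183 -0.9963] yaw 179.93 qv [-0.001  0.     0.002  0.001  0.003  0.   ] F [-1.1  0.3 -0.9] gap 13.5
t 90.18 tcp [446.1 164.2 105.3] yawz 179.93 tilt -0.99625 gap 13.5 F [-1.1  0.3 -0.9] j6 1.85
turn -0.001 then x 8.3 y 2.0 z -73.9 dist 74
```

{"name": "play_rows", "arguments": {"series": [[[0,0.5,-3,0],[0,0.5,-6,0],[0,0.5,-9,0],[0,0.3,-10,0],[0,0,-11,0],[0,0,-10,0],[0,0,-9,0],[0,0,-6,0],[0,0,-3,0],[0,0,-1,0],[0,0,0,0],[0,0,0,0]]]}}

```text
time: 91.18
tool_pos: [0.5193, 0.1602, 0.0916]
eef_rot: [[-0.094, -0.001, -0.996], [-0.021, -1.0, 0.003], [-0.995, 0.021, 0.094]]
wrist_force: [0.8, 0.0, -0.8]
finger_gap: 0.0134
```

```bash
python3 - <<'E'
from h import *
st()
plan(520,162.2,97,180)
f=cam('top'); save(f['color'][120:220,200:360],'o1.png',4)
plate(86,474,479,120,205); plate(86,478,483,120,205)
f=cam('side'); save(f['color'][130:250,260:420],'o2.png',4)
E
```

```text
t 91.18 [519.3 160.2  91.6] xaxis [-0.0941 -0.0211 -0.9953] yaw 179.84 qv [-0.001  0.004  0.001 -0.     0.001 -0.002] F [ 0.8  0.  -0.8] gap 13.4
t 91.18 tcp [519.3 160.2  91.6] yawz 179.84 tilt -0.99534 gap 13.4 F [ 0.8  0.  -0.8] j6 1.81
turn -0.003 then x -5.4 y -2.0 z -0.7 dist 6
edges 123.0 136.75 mid 129.875
edges 185.5 136.0 mid 160.75
```

View pics/o1.png

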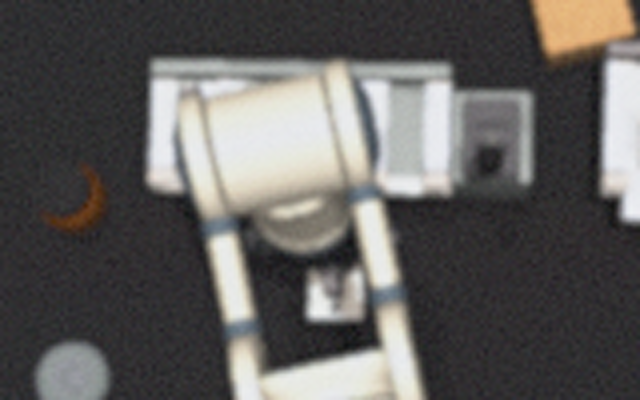

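View pics/o2.png

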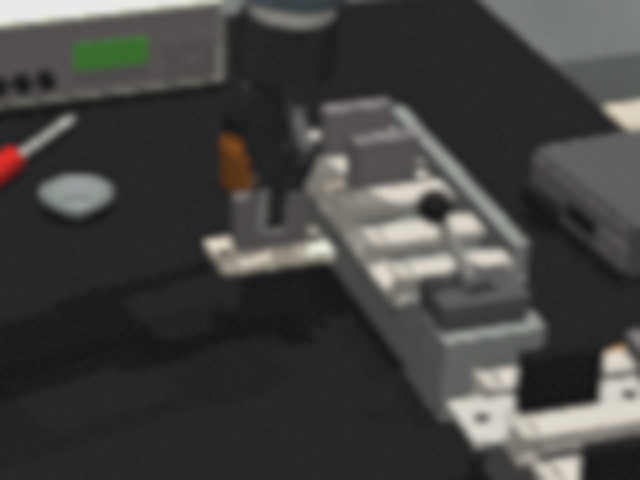

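{"name": "play_rows", "arguments": {"series": [[[-1,-0.5,0,-0.003],[-2,-0.7,0,0],[-1.5,-0.6,-1,0],[-0.5,0,-1,0],[0,0,0,0],[0,0,0,0]]]}}

```text
time: 91.88
tool_pos: [0.5217, 0.1629, 0.0986]
eef_rot: [[-0.091, 0.003, -0.996], [-0.02, -1.0, -0.001], [-0.996, 0.02, 0.091]]
wrist_force: [-0.9, -0.2, -0.5]
finger_gap: 0.0131
```

```bash
python3 - <<'E'
from h import *
st()
plan(638,162.2,96.8,180)
E
```

```text
t 91.88 [521.7 162.9  98.6] xaxis [-0.0913 -0.0204 -0.9956] yaw -179.91 qv [-0.     0.002 -0.005 -0.002 -0.002 -0.   ] F [-0.9 -0.2 -0.5] gap 13.1
t 91.88 tcp [521.7 162.9  98.6] yawz -179.91 tilt -0.99561 gap 13.1 F [-0.9 -0.2 -0.5] j6 1.81
turn 0.001 then x 1.8 y 0.7 z -116.3 dist 116
```

{"name": "play_rows", "arguments": {"series": [[[0,0.3,-3,0],[-0.2,0.3,-6,0],[-0.4,0,-8,0],[-0.5,0,-9,0],[-0.6,0,-9,0],[-0.5,0,-7,0],[-0.3,0,-4,0],[-0.1,0,-2,0],[0,0,0,0]]]}}

```text
time: 92.63
tool_pos: [0.5753, 0.162, 0.0958]
eef_rot: [[-0.092, 0.003, -0.996], [-0.021, -1.0, -0.001], [-0.996, 0.02, 0.092]]
wrist_force: [-1.6, -0.5, 2.0]
finger_gap: 0.0132
```

```bash
python3 - <<'E'
from h import *
st()
plan(638,162.2,96.8,180)
E
```

```text
t 92.63 [575.3 162.   95.8] xaxis [-0.0919 -0.0205 -0.9956] yaw -179.94 qv [-0.001  0.01  -0.011  0.002  0.01  -0.   ] F [-1.6 -0.5  2. ] gap 13.2
t 92.63 tcp [575.3 162.   95.8] yawz -179.94 tilt -0.99555 gap 13.2 F [-1.6 -0.5  2. ] j6 1.79
turn 0.001 then x -1.0 y -0.2 z -62.7 dist 63
```

{"name": "play_rows", "arguments": {"series": [[[-0.6,0,-2,0],[-0.6,0,-4,0],[-0.6,0,-6,0],[-0.6,0,-7,0],[-0.6,0,-7,0],[-0.5,0,-5,0],[-0.3,0,-3,0],[-0.1,0,-1,0],[0,0,0,0]]]}}

```text
time: 93.38
tool_pos: [0.6142, 0.1621, 0.096]
eef_rot: [[-0.092, 0.003, -0.996], [-0.021, -1.0, -0.001], [-0.996, 0.021, 0.092]]
wrist_force: [-1.1, 0.1, -0.9]
finger_gap: 0.0132
```

```bash
python3 - <<'E'
from h import *
st()
plan(638,162.2,96.8,180)
E
```

```text
t 93.38 [614.2 162.1  96. ] xaxis [-0.0918 -0.0207 -0.9956] yaw -179.94 qv [ 0.001  0.014 -0.009  0.002  0.002 -0.   ] F [-1.1  0.1 -0.9] gap 13.2
t 93.38 tcp [614.2 162.1  96. ] yawz -179.94 tilt -0.99556 gap 13.2 F [-1.1  0.1 -0.9] j6 1.77
turn 0.001 then x -0.8 y -0.1 z -23.8 dist 24
```

{"name": "play_rows", "arguments": {"series": [[[-0.2,0,-2,0],[-0.4,0,-4,0],[-0.4,0,-4,0],[-0.3,0,-3,0],[-0.3,0,-3,0],[-0.2,0,-2,0],[-0.2,0,-2,0]]]}}

```text
time: 93.97
tool_pos: [0.6357, 0.1623, 0.0963]
eef_rot: [[-0.092, 0.003, -0.996], [-0.021, -1.0, -0.001], [-0.996, 0.021, 0.092]]
wrist_force: [-0.6, 0.5, -0.5]
finger_gap: 0.0132
```

{"name": "play_rows", "arguments": {"series": [[[-0.2,0,-2,0],[-0.2,0,-2,0],[-0.2,0,-2,0]]]}}

```text
time: 94.22
tool_pos: [0.6377, 0.1624, 0.0968]
eef_rot: [[-0.104, 0.004, -0.995], [-0.021, -1.0, -0.001], [-0.994, 0.021, 0.104]]
wrist_force: [-9.6, -1.2, 1.6]
finger_gap: 0.0131
```

{"name": "play_rows", "arguments": {"series": [[[0,0,-2,0],[0,0,-1,0]]]}}

```text
time: 94.38
tool_pos: [0.6377, 0.1624, 0.0967]
eef_rot: [[-0.113, 0.004, -0.994], [-0.022, -1.0, -0.001], [-0.993, 0.022, 0.113]]
wrist_force: [-3.4, -0.1, 0.4]
finger_gap: 0.0134
```

{"name": "play_rows", "arguments": {"series": [[[0,0,0,0],[0,0,0,0],[0,0,0,0],[-3,0,0,0],[-8,0,0,0],[-12,0,0,0],[-15,0,0,0],[-16,0,0,0],[-16,0,0,0],[-14,0,0,0],[-10,0,0,0],[-6,0,0,0]]], "jaw": 0.36}}

```text
time: 95.38
tool_pos: [0.6507, 0.1648, 0.2079]
eef_rot: [[-0.107, 0.004, -0.994], [-0.021, -1.0, -0.001], [-0.994, 0.021, 0.107]]
wrist_force: [0.4, -0.8, 0.2]
finger_gap: 0.0305
```

```bash
python3 - <<'E'
from h import *
st()
f=cam('top'); save(f['color'][110:220,200:400],'p1.png',4)
f=cam('side'); save(f['color'][120:290,300:500],'p2.png',4)
W=world(f)
E
```

```text
t 95.38 [650.7 164.8 207.9] xaxis [-0.1066 -0.0213 -0.9941] yaw -179.92 qv [-0.     0.033 -0.214 -0.001  0.154 -0.   ] F [ 0.4 -0.8  0.2] gap 30.5
```

View pics/p1.png

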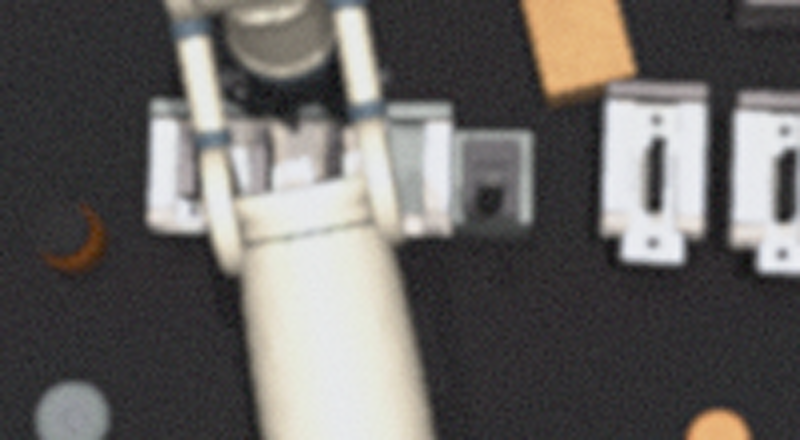

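View pics/p2.png

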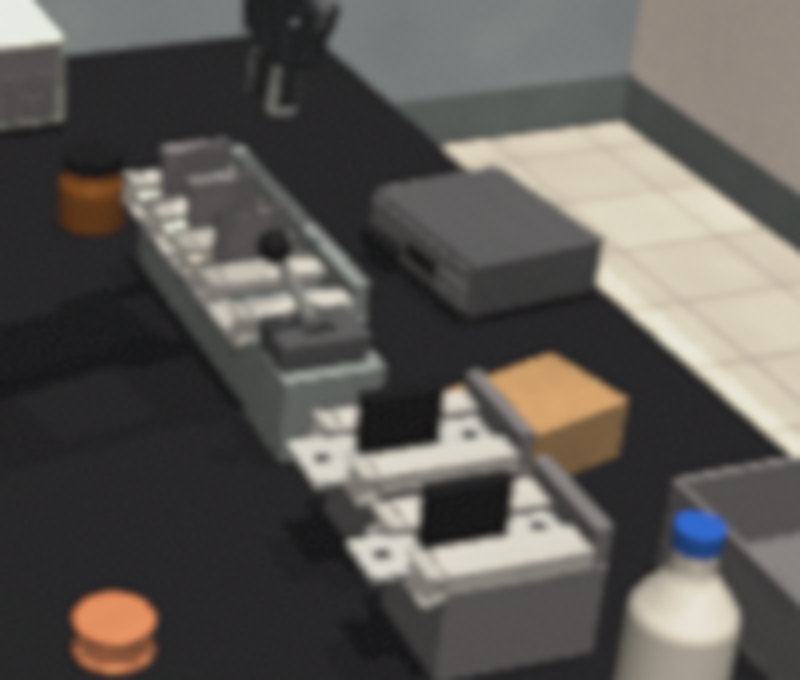

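```bash
python3 - <<'E'
from h import *
f=cam('top'); 
print('ball',ray(f,322.5,159.5,.167)*1000)
save(f['color'],'full_t.png',1.25)
save(f['color'][135:180,300:345],'lev.png',12)
f=cam('side'); save(f['color'],'full_s.png',1.25)
u,v=300+273/4,120+243/4; print('side',ray(f,u,v,.167)*1000)
st()
E
```

```text
ball [599.66985171  24.17441983 167.        ]
side [600.29944737  24.2028446  167.        ]
t 95.58 [650.1 164.7 204.7] xaxis [-0.1099 -0.022  -0.9937] yaw -179.92 qv [-0.     0.011  0.029 -0.    -0.002  0.   ] F [-0.7 -0.1 -0.3] gap 31.1
```

View pics/full_t.png

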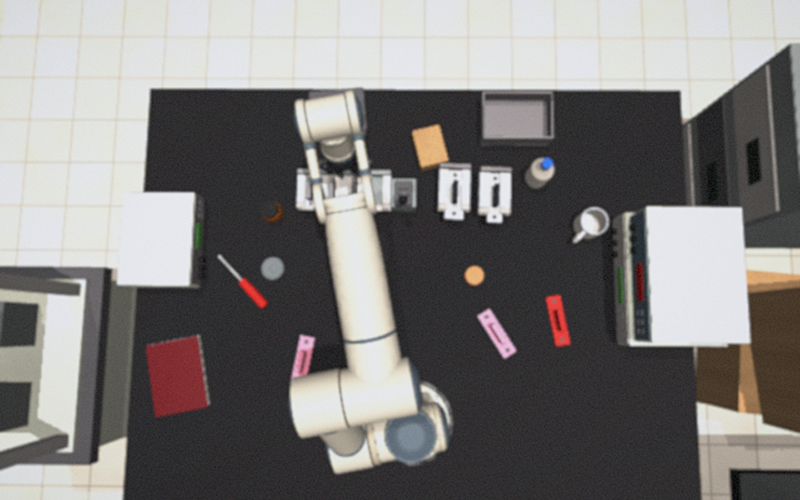

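View pics/full_s.png

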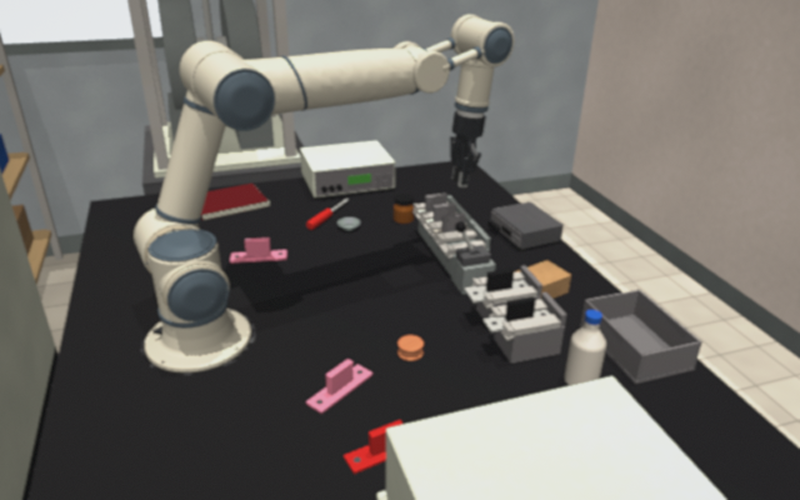

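View pics/lev.png

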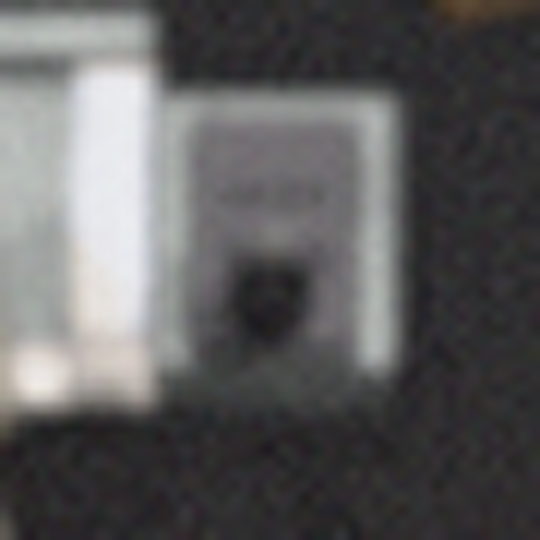

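{"name": "play_rows", "arguments": {"series": [[[0,3,4,0],[0,7,7,0],[0,11,9,0],[0,14,11,0],[0,16,12,0],[0,17,12,0],[0,17,12,0],[0,16,11,0],[0,14,9,0],[0,11,8,0],[0,8,6,0],[0,4,3,0]]], "jaw": 0, "force": 40}}

```text
time: 96.58
tool_pos: [0.534, 0.0198, 0.2037]
eef_rot: [[-0.138, 0.007, -0.99], [-0.026, -1.0, -0.004], [-0.99, 0.025, 0.138]]
wrist_force: [0.5, 0.5, -0.0]
finger_gap: -0.0
```

{"name": "play_rows", "arguments": {"series": [[[0,0,0,0],[0,0,0,0]]]}}

```text
time: 96.75
tool_pos: [0.5331, 0.0191, 0.203]
eef_rot: [[-0.139, 0.006, -0.99], [-0.025, -1.0, -0.002], [-0.99, 0.025, 0.139]]
wrist_force: [0.7, 0.2, 0.5]
finger_gap: -0.0001
```

```bash
python3 - <<'E'
from h import *
st()
plan(545,24,148,180)
E
```

```text
t 96.75 [533.1  19.1 203. ] xaxis [-0.1393 -0.0252 -0.9899] yaw -179.86 qv [-0.005 -0.006  0.01   0.    -0.001 -0.001] F [0.7 0.2 0.5] gap -0.1
t 96.75 tcp [533.1  19.1 203. ] yawz -179.86 tilt -0.98993 gap -0.1 F [0.7 0.2 0.5] j6 1.55
turn 0.002 then x 55.0 y -4.9 z -11.9 dist 56
```

{"name": "play_rows", "arguments": {"series": [[[4,-1,0,0],[8,-1,0,0],[11,-1,0,0],[11,-1,0,0],[9,-1,0,0],[6,0,0,0],[3,0,0,0],[0,0,0,0],[0,0,0,0]]]}}

```text
time: 97.5
tool_pos: [0.5246, 0.0261, 0.1417]
eef_rot: [[-0.145, 0.01, -0.989], [-0.025, -1.0, -0.006], [-0.989, 0.024, 0.145]]
wrist_force: [-0.6, -0.1, 1.3]
finger_gap: -0.0002
```

```bash
python3 - <<'E'
from h import *
st()
plan(580,24,148,180)
f=cam('top'); save(f['color'][125:205,220:380],'q1.png',5)
f=cam('side'); save(f['color'][120:290,300:500],'q2.png',4)
E
```

```text
t 97.50 [524.6  26.1 141.7] xaxis [-0.1451 -0.0248 -0.9891] yaw -179.63 qv [ 0.004  0.003  0.01  -0.001 -0.006 -0.   ] F [-0.6 -0.1  1.3] gap -0.2
t 97.50 tcp [524.6  26.1 141.7] yawz -179.63 tilt -0.9891 gap -0.2 F [-0.6 -0.1  1.3] j6 1.56
turn 0.007 then x -6.3 y 2.1 z -55.4 dist 56
```

View pics/q1.png

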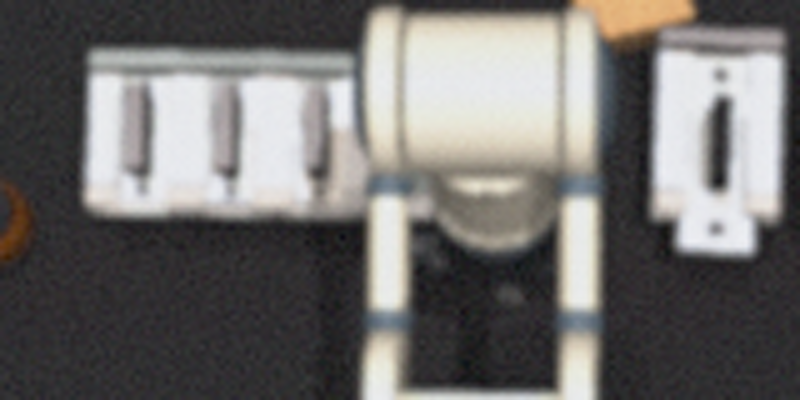

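View pics/q2.png

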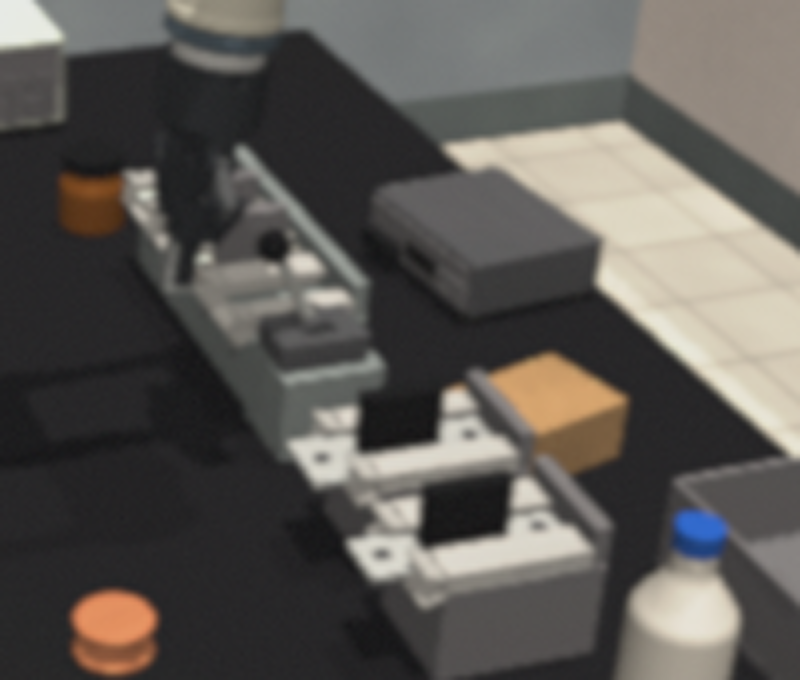

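{"name": "play_rows", "arguments": {"series": [[[-3,0.5,-2,0.004],[-3,0.5,-5,0],[-3,0.5,-8,0],[-2,0,-9,0],[-1.3,0,-9,0],[-1.3,0,-9,0],[-1,0,-7,0],[-0.6,0,-4,0],[-0.3,0,-2,0]]]}}

```text
time: 98.35
tool_pos: [0.5884, 0.0242, 0.1581]
eef_rot: [[-0.134, 0.004, -0.991], [-0.025, -1.0, -0.001], [-0.991, 0.024, 0.134]]
wrist_force: [-2.0, -0.6, 2.2]
finger_gap: -0.0003
```

```bash
python3 - <<'E'
from h import *
st()
plan(646,24,148,180)
E
```

```text
t 98.35 [588.4  24.2 158.1] xaxis [-0.1342 -0.0248 -0.9906] yaw -179.96 qv [-0.001  0.075 -0.097  0.002  0.018  0.001] F [-2.  -0.6  2.2] gap -0.3
t 98.35 tcp [588.4  24.2 158.1] yawz -179.96 tilt -0.99064 gap -0.3 F [-2.  -0.6  2.2] j6 1.56
turn 0.001 then x 10.1 y 0.2 z -57.6 dist 58
```

{"name": "play_rows", "arguments": {"series": [[[0,0,-5,0],[0,0,-7,0],[-0.3,0,-8,0],[-0.6,0,-8,0],[-0.8,0,-7,0],[-0.6,0,-5,0],[-0.4,0,-3,0],[-0.2,0,-2,0]]]}}

```text
time: 99.02
tool_pos: [0.6381, 0.0241, 0.1541]
eef_rot: [[-0.134, 0.004, -0.991], [-0.025, -1.0, -0.0], [-0.991, 0.025, 0.134]]
wrist_force: [-0.1, -0.4, 0.6]
finger_gap: 0.0001
```

```bash
python3 - <<'E'
from h import *
st()
plan(646,24,148,180)
f=cam('side'); save(f['color'][120:290,300:500],'r2.png',4)
E
```

```text
t 99.02 [638.1  24.1 154.1] xaxis [-0.1338 -0.025  -0.9907] yaw -179.98 qv [-0.     0.086 -0.095 -0.002  0.013  0.   ] F [-0.1 -0.4  0.6] gap 0.1
t 99.02 tcp [638.1  24.1 154.1] yawz -179.98 tilt -0.99069 gap 0.1 F [-0.1 -0.4  0.6] j6 1.56
turn 0.000 then x 6.1 y 0.1 z -7.9 dist 10
```

View pics/r2.png

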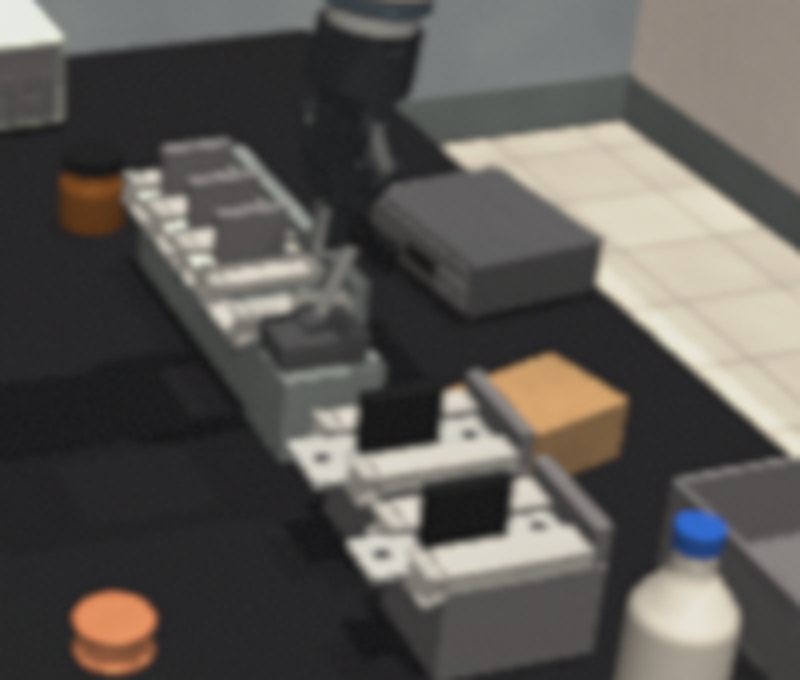

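Lever is past upright. Push on slowly to its end of travel, watching force.

{"name": "play_rows", "arguments": {"series": [[[-0.2,0,-2,0],[-0.3,0,-3,0],[-0.3,0,-3,0],[-0.3,0,-2,0]]]}}

```text
time: 99.4
tool_pos: [0.6477, 0.0242, 0.1528]
eef_rot: [[-0.137, 0.004, -0.99], [-0.025, -1.0, -0.0], [-0.99, 0.025, 0.138]]
wrist_force: [-9.7, -0.0, 1.1]
finger_gap: 0.0001
```

{"name": "play_rows", "arguments": {"series": [[[-0.2,0,-2,0],[-0.2,0,-2,0],[-0.2,0,-2,0]]]}}

```text
time: 99.65
tool_pos: [0.6475, 0.0242, 0.153]
eef_rot: [[-0.155, 0.004, -0.988], [-0.025, -1.0, -0.0], [-0.988, 0.025, 0.155]]
wrist_force: [-9.1, -1.0, 2.7]
finger_gap: 0.0001
```

{"name": "play_rows", "arguments": {"series": [[[0,0,3,0],[0,0,6,0],[0,0,10,0],[0,0,13,0],[0,0,14,0],[0,0,14,0],[0,0,14,0],[0,0,14,0],[0,0,12,0],[0,0,9,0],[0,0,5,0],[0,0,2,0]]]}}

```text
time: 100.65
tool_pos: [0.5286, 0.0244, 0.1736]
eef_rot: [[-0.141, 0.004, -0.99], [-0.025, -1.0, -0.001], [-0.99, 0.025, 0.141]]
wrist_force: [0.2, -0.2, -0.2]
finger_gap: -0.0003
```

{"name": "play_rows", "arguments": {"series": [[[-4,0,4,0],[-8,0,10,0],[-12,0,14,0],[-14,0,16,0],[-14,0,16,0],[-12,0,14,0],[-8,0,10,0],[-4,0,6,0],[-1,0,2,0],[0,0,0,0]]]}}

```text
time: 101.48
tool_pos: [0.4434, 0.0264, 0.2712]
eef_rot: [[-0.137, 0.004, -0.991], [-0.025, -1.0, -0.0], [-0.99, 0.025, 0.137]]
wrist_force: [-1.2, 0.3, 0.5]
finger_gap: 0.0
```

```bash
python3 - <<'E'
from h import *
st()
f=cam('top'); save(f['color'][125:205,220:420],'s1.png',4)
save(f['color'],'s0.png',1.25)
f=cam('side'); save(f['color'][120:290,300:500],'s2.png',4)
E
```

```text
t 101.48 [443.4  26.4 271.2] xaxis [-0.1368 -0.0249 -0.9903] yaw -179.97 qv [-0.001 -0.006 -0.001  0.    -0.004  0.   ] F [-1.2  0.3  0.5] gap 0.0
```

View pics/s1.png

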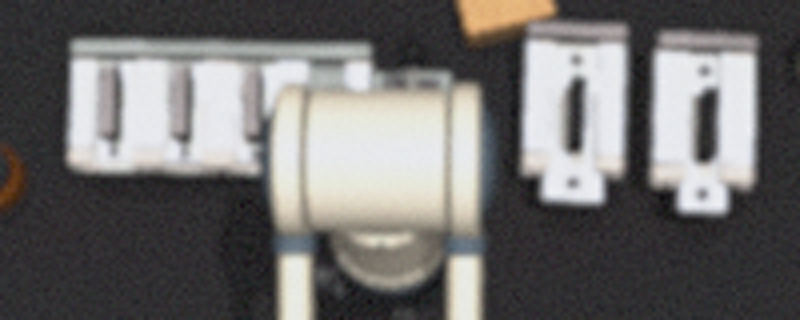

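View pics/s2.png

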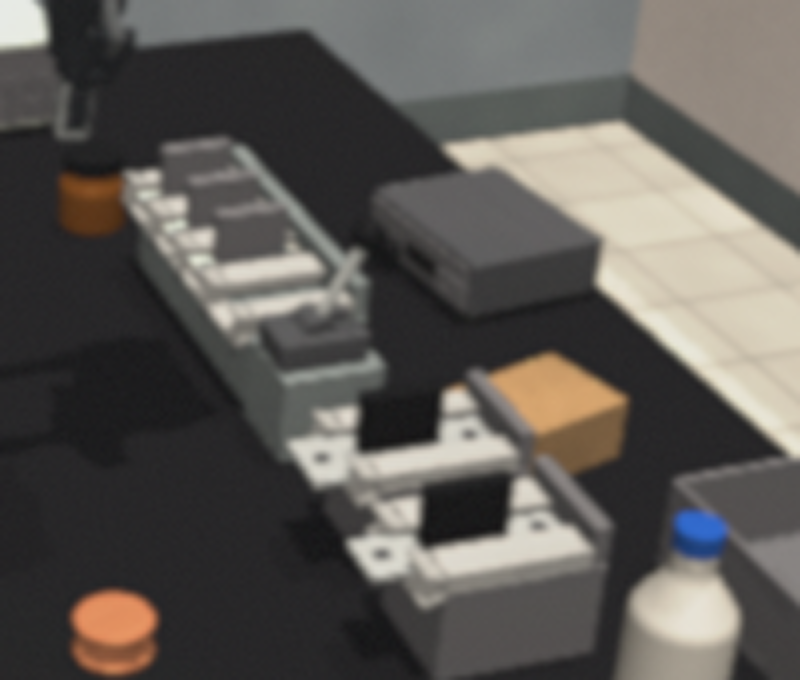

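View pics/s0.png

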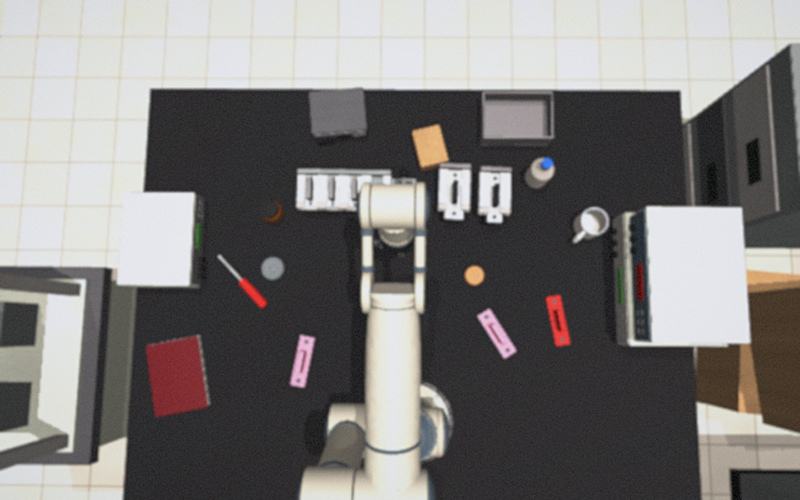

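```bash
python3 - <<'E'
from h import *
f=cam('top'); print(ray(f,220+416/4,125+50/4,.162)*1000)
c=f['color'][125:150,305:345]; save(c,'u.png',16)
F=[cam('top')['color'].astype(float) for _ in range(4)]
f['color']=np.mean(F,0).astype(np.float32)
from scipy.ndimage import gaussian_filter1d
# rear edges of blades/cassettes and flare edge, along x
for nm,z,lo,hi in (('wide',76,-122,-105),('narrow',76,-236,-220),('c1',78,275,300),('c2',78,213,237),('c3',78,151,175),('wide flare',86,-82,-76),('narrow flare',86,-200,-190)):
    im,xs,ys=ortho(f,z,530,610,lo,hi,4); g=gaussian_filter1d(im.mean(-1).mean(1),4); d=np.diff(g); print(nm,xs[np.argmin(d)])
E
```

```text
[675.930603    19.94875566 162.        ]
wide 565.0
narrow 555.5
c1 587.0
c2 587.0
c3 587.5
wide flare 584.5
narrow flare 574.75
```

View pics/u.png

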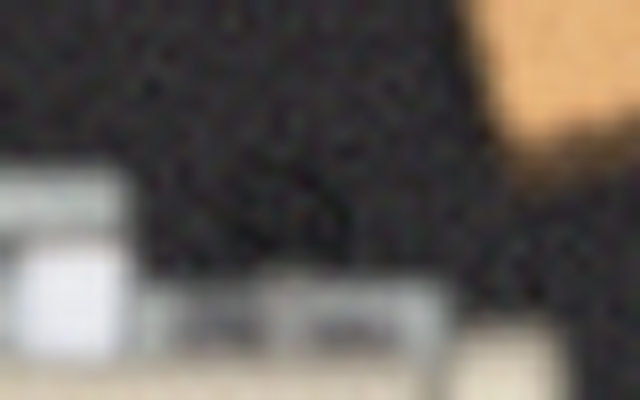

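```bash
python3 - <<'E'
from h import *
r.job_done(); print(sensors.observe()['time'])
E
```

```text
the job is handed in; nothing more can be done
the job is handed in; nothing more can be done
```

The job is handed in, at about 102 s of the 210 s allowed. Only three cassettes were on the bench, and all three are in the magazine, in slots 1, 2 and 3. Both gauges are in their own holders. I threw the clamp lever last, after the third cassette was in.

**Cassettes and gauges:** Each was pushed until it met the end stop, at 9 to 13 N. In the last top view the three cassette fins stop at the same depth. The gauges stick out about 19–20 mm past the flared mouths; by the given sizes it should be 23 mm. I put that difference down to blur and the 2 mm calibration, since both had met their stops.

**Clamp lever:** It reached its end stop at about 9 N. The ball moved about 76 mm, which is its full travel.

**Other things:** The dish, spool, jar, bottle, mug, box, driver and the pink and red look-alikes were where they started in the last view. I saw no piece get knocked aside.

**What did not go cleanly:**
- The tool tilted by up to about 9° during the run, and I could not fully straighten it.
- Because of that tilt, I set the third cassette down once in front of the magazine and gripped it again, so that it went in flat.
- In the last top view the arm hid slot 4 and part of the lever. I checked the lever from the side view and from the visible ball.

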